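# Lay the sugar tray for coffee

### The job

Lay the sugar tray for coffee: the bamboo tray lies face down on the shelf's upper tier, too wide to grasp there, so slide it out past the shelf's edge until you can get under it, turn it over and lay it right way up, flat on the free worktop. Take the sugar bowl's lid off by its knob and set it aside, stand the bowl in the tray, put every sugar lump that lies on the worktop into it, and set the lid properly back on, keeping bowl and lid upright all the while. Leave the scoop, the wooden spoon, the silicone lid and the clip where they are.

Things in the scene. Friction and masses are not known exactly. Their poses are not given: they have to be found in the camera images.
- shelf: two-tier bamboo stacking shelf, fixed, 240 deep (its x) by 400 wide (its y) by 180 mm high; origin at the centre of its foot on the worktop, z up; its front faces its own -x (towards the robot), clear worktop before it. Plain slatted tiers 12 mm thick, tops at 60 and 180 mm, no rims; legs 18 mm square at x +-105, y +-175 mm below the upper tier
- tray: bamboo tray, a 16 mm slab, 180 (its x) by 130 mm (its y), 0.22 kg; one face flat (its bottom), the other with a 144 by 94 mm recess 9 mm deep inside a rim 18 mm wide; floor 7 mm. Starts face down (recess down) on the upper tier. Origin: centre of the rim's plane; z points from recess to flat bottom, so up while face down, and down once right way up, with the origin 16 mm above the support
- bowl: round white stoneware sugar bowl, empty, 0.32 kg, 80 mm high, on the upper tier; outside diameter 96 mm at the rim and down to 30 mm below it, narrowing to a foot of 64 mm; wall 8 mm thick (inside diameter 80 mm at the rim), floor 8 mm thick. Origin at the centre of its foot, z up along its axis
- lid: white stoneware lid lying loosely on the bowl, 0.12 kg. Origin: centre of its underside, z up: a boss of 72 mm diameter from 0 to 8 mm, a plate of 95 mm from 8 to 14 mm, a stem of 16 mm to 22 mm, a knob of 24 mm from 22 to 40 mm. Seated, the plate rests on the rim, the boss inside it (4 mm play), the origin 72 mm above the bowl's. Set down on a flat surface it stands on its boss
- lump1: brown sugar lump, a 20 mm cube of 12 g, lying on the worktop to the robot's right; origin at its centre; two to four of the four lumps are there in any one run, the others read None
- lump2: brown sugar lump, a 20 mm cube of 12 g, lying on the worktop to the robot's right; origin at its centre; two to four of the four lumps are there in any one run, the others read None
- lump3: brown sugar lump, a 20 mm cube of 12 g, lying on the worktop to the robot's right; origin at its centre; two to four of the four lumps are there in any one run, the others read None
- lump4: brown sugar lump, a 20 mm cube of 12 g, lying on the worktop to the robot's right; origin at its centre; two to four of the four lumps are there in any one run, the others read None
- scoop: steel scoop 140 mm long on the upper tier, on the far side of the bowl; leave alone. Origin under its middle
- wooden_spoon: wooden spoon 200 mm long on the lower tier; leave alone
- silicone_lid: flat green silicone lid, 120 mm diameter, on the lower tier; leave alone
- clip: small aluminium clip, 70 mm long, on the lower tier; leave alone
There are look-alikes about, which are no part of the job. What is shaped like the tray but black or white is not meant. What is shaped like the lid but pink is not meant.

How it is judged:
By the outcome, as a careful person would: the job done as asked, in the order asked, and still so for the second after the job is handed in, with the robot touching nothing.
Of lump1, lump2, lump3, lump4 only 2 to 4 are there at a start; the rules pass over those that are not, and their reading is None.
At some moment in a run one of lump1, lump2, lump3, lump4 may be knocked a few centimetres aside while the robot is not near it.
It also fails if it takes over 210 s, if anything falls off the work surface, if the arm or the gripper's body presses on something with over 40 N, if the wrist force passes 120 N, or if a joint passes its speed limit or range.

### The arm

A 6-joint arm with a two-finger parallel gripper is mounted at the origin on the work surface. World frame = base frame: x ahead of the robot, y to its left, z up, the work surface at z = 0. Lengths are in m, angles in rad, forces in N, time in s.
With the tool pointing down it reaches from about 0.25 to 0.775 m from the base axis. Payload 4 kg.
Tool frame: the origin (TCP) lies at the very end of the fingers, on their centre line; the grasp point (between the pads) lies 19 mm behind it; x points along the fingers, z is the direction in which the jaws open and shut, and the axes are right-handed (so a half turn about x gives the same grasp; the last joint's range is limited). The gripper opens to 94 mm and grips with 3 to 60 N. Pads are 16 mm wide; open, the fingers measure 119 mm over their backs; the gripper's body (75 mm by 177 mm) begins 78 mm behind the grasp point.
Start: joints at [1.051, 0.087, 1.371, -0, 1.684, -0.103], TCP at [0.223, 0.503, 0.206] pointing down, gripper open.
Joint ranges: [-3.1, 3.1], [-0.76, 2.03], [0.27, 2.55], [-1.08, 4.22], [0.17, 2.65], [-2.57, 2.57]. Speed limits (rad/s): [2.79, 2.79, 3.14, 3.14, 3.14, 3.14].

### API

Orientations are given as a unit quaternion [w, x, y, z].
In Python, from bench import env, optics gives the robot as it stands. The module is installed in compiled form; this text tells all that it offers.
- The arm moves only by the shell command python3 -m jog 'ROWS' [OPENING] [FORCE]. ROWS is JSON, a list of rows, each a list of 2 entries, a list of its own where there are three numbers: the shift along the tool's x, y, z in mm, then the turn about the tool's x in rad. In form: [[[tx, ty, tz], roll], ...]. A call has 1 to 5 rows; each row is the pose to reach, as a shift and turn from the pose commanded when the call began, along the tool's axes at that moment; what a row does not reach only later rows make up. A row lasts 1/12 s, in which the tool goes at most 41.7 mm and 7.16 degrees, less where a joint would pass 70% of its speed; a pose out of reach is approached as far as the arm can. A call with a gripper value outside its range is refused whole. OPENING is the finger opening in mm, from 0 to 94, set as the call begins (- or left out, the last holds). The fingers move at their own pace and stop on an object; FORCE is the grip in N (left out, the last holds). Time passes only in rows, so rows that repeat a pose let the fingers close. It gives the time, the measured TCP pose, the force and the opening at its end, in the units of the state.
- env.state(): the state, without advancing time (a new reading comes with each control period).
- optics.grab_frame(name): name is "scene" or "top" or "wrist"; returns (picture, depth): 384x512x3 uint8, blue, green, red; 384x512 float32, m along the optical axis (not along the pixel's ray), 0 where there is no reading.
- optics.camera_info(name): a dict with "fovy" (degrees; the focal length in pixels is half the picture's height over the tangent of half this angle, whatever the lens; pixels are square), "cx", "cy" (the principal point, pixels), "R" (3x3) and "t" (3): a world point X has camera coordinates R X + t; the wrist camera has in their place "hand_eye" (4x4, takes a point from camera to tool coordinates, whose origin is the TCP and whose axes are the tool frame's). Camera axes: x right, y down, z forward; pixel columns grow to the right and rows downward; lengths in m; the calibration is good to about 2 mm. A picture is of the moment at which its call begins: read the wrist's pose just before it. camera_info takes no time and is no camera call.
- env.sign_off(): hands the job in, once; it reports no verdict.
The state is a dict: "time_s": time; "q": joint angles; "joint_vel": joint speeds; "joint_efforts": joint torques, N m; "tcp_pos": TCP position; "tcp_rot": TCP orientation; "ft_force": force on the tool from outside, world axes, zero at the start; "ft_torque": the same for the moment, N m; "width": opening from 0.0 (shut) to 1.0 (fully open).
Only numpy, scipy, OpenCV 4.12 (cv2) and the standard library are available. Lean on these libraries where they do the work, as an engineer would, in place of code of your own. Each camera call takes 0.05 s, during which the arm holds its last target.

## Working session

There is one attempt and no reset: what is moved stays moved. The work goes in short steps, Python scripts to look and compute and a shell command to move; the robot and the scene stay as the last step left them, time stands still between calls to the robot, and variables do not carry over. Pictures are saved under pics/ and viewed, and the job is handed in when it is done.

```bash
ls -la; mkdir -p pics; python3 - <<'E'
from bench import env, optics
import cv2
s=env.state()
for k,v in s.items(): print(k,v)
for n in ["scene","top","wrist"]:
    p,d=optics.grab_frame(n); cv2.imwrite(f"pics/{n}0.png",p); import numpy as np; np.save(f"pics/{n}0.npy",d)
    print(n,optics.camera_info(n))
print(dir(env),dir(optics))
E
```

```text
total 12
drwxr-xr-x  3 agent agent 4096 Dec  7 07:00 .
drwxr-xr-x 23 root  root  4096 Dec  7 07:00 ..
drwxr-xr-x  2 agent agent 4096 Dec  7 07:00 pics
time_s 0.0
q [ 1.05090978e+00  8.79250964e-02  1.37224329e+00  1.54997654e-05
  1.68358047e+00 -1.03148376e-01]
joint_vel [ 6.18737232e-04 -6.98284713e-04 -4.13756433e-05 -8.53099508e-04
  4.14216947e-04 -4.43421329e-04]
joint_efforts [ 8.88574887e-04 -3.40179527e+01 -3.02427506e+01  7.19340937e-02
  3.29818495e-02 -1.72871050e-04]
tcp_pos [0.22238149 0.50244377 0.20432608]
tcp_rot [ 0.59193558 -0.38609585  0.5932972   0.38540978]
ft_force [-0.06804236  0.72654443  0.98941681]
ft_torque [-0.03635199 -0.01562167  0.0108087 ]
width 0.9995115832002017
scene {'fovy': 48.43169851292846, 'cx': 262.8308069477351, 'cy': 192.69437800118374, 'R': array([[ 0.78179631,  0.62352762,  0.00279872],
       [ 0.53264291, -0.66549556, -0.52288353],
       [-0.32416979,  0.41027914, -0.85239954]]), 't': array([-0.44665617, -0.14052066,  1.55450513])}
top {'fovy': 53.49660494300631, 'cx': 255.3212771313478, 'cy': 190.3789327471059, 'R': array([[ 0.0281610
[... 704 characters left out ...]
, '__format__', '__ge__', '__getattribute__', '__getstate__', '__gt__', '__hash__', '__init__', '__init_subclass__', '__le__', '__lt__', '__module__', '__ne__', '__new__', '__reduce__', '__reduce_ex__', '__repr__', '__setattr__', '__sizeof__', '__str__', '__subclasshook__', '__weakref__', 'sign_off', 'state'] ['__class__', '__delattr__', '__dict__', '__dir__', '__doc__', '__eq__', '__format__', '__ge__', '__getattribute__', '__getstate__', '__gt__', '__hash__', '__init__', '__init_subclass__', '__le__', '__lt__', '__module__', '__ne__', '__new__', '__reduce__', '__reduce_ex__', '__repr__', '__setattr__', '__sizeof__', '__str__', '__subclasshook__', '__weakref__', 'camera_info', 'grab_frame']
```

```bash
cat > h.py <<'E'
import numpy as np, cv2
from scipy.spatial.transform import Rotation as Ro
from bench import env, optics
np.set_printoptions(precision=4,suppress=True)
def tool(s=None):
    s=s or env.state()
    w,x,y,z=s["tcp_rot"]; return Ro.from_quat([x,y,z,w]).as_matrix(), np.array(s["tcp_pos"])
def cam(n,shape=(384,512)):
    i=optics.camera_info(n); f=shape[0]/2/np.tan(np.radians(i["fovy"]/2))
    return i,f
def cloud(n,d,R=None,p=None):
    i,f=cam(n); v,u=np.mgrid[0:384,0:512]
    X=np.stack([(u-i["cx"])/f*d,(v-i["cy"])/f*d,d],-1)
    if n=="wrist":
        H=np.array(i["hand_eye"]); X=X@H[:3,:3].T+H[:3,3]; X=X@R.T+p
    else: X=(X-i["t"])@i["R"]
    X[d<=0]=np.nan
    return X
def shot(n,tag):
    R,p=tool(); im,d=optics.grab_frame(n); cv2.imwrite(f"pics/{tag}.png",im)
    return im,d,cloud(n,d,R,p)
def st():
    s=env.state(); R,p=tool(s)
    print("t",round(s["time_s"],2),"p",p,"x",R[:,0],"y",R[:,1],"z",R[:,2],"q",np.array(s["q"]),"F",np.array(s["ft_force"]),"w",round(s["width"]*94,1))
E
python3 -c "
from h import *
st()
d=np.load('pics/top0.npy');X=cloud('top',d);im=cv2.imread('pics/top0.png')
def at(u,v): print(u,v,X[v,u],im[v,u])
for uv in [(244,161),(226,137),(262,140),(262,184),(226,184),(183,163),(163,150),(155,190),(267,193),(271,124),(357,182),(381,181),(361,205),(380,204),(202,232),(152,219),(124,165),(300,250),(100,250)]: at(*uv)
"; python3 -m jog '[[[-41,0,0],0],[[-82,0,0],0],[[-123,0,0],0],[[-164,0,0],0],[[-205,0,0],0]]'; python3 -c "
from h import *
st()"
```

```text
t 0.15 p [0.2225 0.5026 0.2046] x [-0.0008 -0.0015 -1.    ] y [-0.9144  0.4049  0.0002] z [ 0.4049  0.9144 -0.0017] q [ 1.0509  0.0878  1.3718 -0.      1.6836 -0.1031] F [ 0.7964 -0.2944 -0.5812] w 94.0
244 161 [0.5896 0.1087 0.1969] [ 58  87 123]
226 137 [0.6748 0.174  0.1811] [ 95 135 170]
262 140 [0.6638 0.0497 0.1966] [ 58  86 122]
262 184 [0.5149 0.0456 0.1807] [104 145 179]
226 184 [0.5091 0.1664 0.1997] [ 61  89 123]
183 163 [0.5597 0.2954 0.2935] [188 190 194]
163 150 [0.6236 0.3893 0.1791] [107 137 164]
155 190 [ 0.5035  0.4584 -0.0035] [138 138 137]
267 193 [0.4844 0.0279 0.1831] [114 136 155]
271 124 [ 0.7793  0.014  -0.005 ] [133 133 133]
357 182 [nan nan nan] [ 68 101 143]
381 181 [ 0.5601 -0.4121  0.0178] [ 69 101 143]
361 205 [ 0.465  -0.3327  0.027 ] [ 69 103 146]
380 204 [ 0.4719 -0.4089  0.0138] [ 68 102 143]
202 232 [0.3465 0.2661 0.0147] [205 210 211]
152 219 [0.3896 0.4515 0.0405] [139 117 188]
124 165 [0.5946 0.5774 0.019 ] [30 29 29]
300 250 [ 0.2889 -0.1079 -0.0013] [137 137 136]
100 250 [0.2677 0.6523 0.0041] [141 142 141]
time_s: 0.57
tcp_pos: [0.2223, 0.5024, 0.4121]
tcp_rot: [0.592, -0.386, 0.593, 0.386]
ft_force: [1.3, 1.7, -0.2]
width: 1.001
t 0.57 p [0.2223 0.5024 0.4121] x [-0.0002 -0.0004 -1.    ] y [-0.9144  0.4048  0.0001] z [ 0.4048  0.9144 -0.0004] q [ 1.051   0.1442  0.8966  0.      2.1013 -0.1031] F [ 1.2815  1.6565 -0.2417] w 94.1
```

```bash
for i in 1 2 3; do python3 -m jog '[[[-41,0,0],0],[[-82,0,0],0],[[-123,0,0],0],[[-164,0,0],0],[[-205,0,0],0]]' >/dev/null; python3 -c "
from h import *
st()"; done
```

```text
t 0.98 p [0.2157 0.4863 0.5674] x [-0.0032 -0.0015 -1.    ] y [-0.9143  0.4049  0.0023] z [ 0.4049  0.9143 -0.0026] q [ 1.0453  0.3476  0.2856  0.0035  2.5112 -0.1058] F [ 1.6609  3.166  -2.2896] w 93.8
t 1.4 p [0.1911 0.4317 0.6163] x [ 0.0165  0.0367 -0.9992] y [-0.9144  0.4048 -0.0003] z [0.4045 0.9137 0.0402] q [ 1.0304  0.2576  0.2738  0.0087  2.5702 -0.1162] F [-0.0567 -0.2347  0.017 ] w 94.1
t 1.82 p [0.1698 0.3834 0.6467] x [ 0.0229  0.0515 -0.9984] y [-0.9144  0.4048 -0.0001] z [0.4042 0.913  0.0563] q [ 1.0118  0.1862  0.2744  0.016   2.6251 -0.128 ] F [ 0.294  -0.1572  0.0723] w 94.1
```

```bash
for i in 1 2; do python3 -m jog '[[[41,0,0],0],[[82,0,0],0],[[123,0,0],0],[[164,0,0],0],[[205,0,0],0]]' >/dev/null; python3 -c "
from h import *
st()"; done
```

```text
t 2.23 p [0.174  0.3932 0.4543] x [ 0.0226  0.0511 -0.9984] y [-0.9144  0.4048 -0.    ] z [0.4042 0.913  0.0559] q [ 1.0157 -0.133   1.0876  0.0091  2.1317 -0.1332] F [-0.4779  0.2091  0.7464] w 94.0
t 2.65 p [0.1787 0.4037 0.2496] x [ 0.0224  0.0507 -0.9985] y [-0.9144  0.4048  0.    ] z [0.4042 0.913  0.0555] q [ 1.0196 -0.2054  1.5626  0.0076  1.7294 -0.1331] F [ 0.6851  1.4737 -0.5729] w 94.1
```

```bash
cat > meas.py <<'E'
from h import *
def rayplane(n,uv,z,R=None,p=None):
    i,f=cam(n); uv=np.atleast_2d(np.asarray(uv,float))
    r=np.c_[(uv[:,0]-i["cx"])/f,(uv[:,1]-i["cy"])/f,np.ones(len(uv))]
    if n=="wrist":
        H=np.array(i["hand_eye"]); c=R@H[:3,3]+p; r=r@H[:3,:3].T@R.T
    else:
        c=-i["R"].T@i["t"]; r=r@i["R"]
    k=(z-c[2])/r[:,2]; return c+r*k[:,None]
def rect(P):
    c,s,a=cv2.minAreaRect(P[:,:2].astype(np.float32)); return np.array(c),np.array(s),a
E
python3 - <<'E'
from meas import *
for n in ["top","scene"]:
    im=cv2.imread(f'pics/{n}0.png'); d=np.load(f'pics/{n}0.npy'); X=cloud(n,d)
    hsv=cv2.cvtColor(im,cv2.COLOR_BGR2HSV)
    if n=="top": print(hsv[161,244],hsv[137,226],hsv[182,357])
    else: print(hsv[195,295],hsv[215,340] ,hsv[305,165])
    brown=(hsv[...,0]>5)&(hsv[...,0]<20)&(hsv[...,1]>120)&(hsv[...,2]<150)
    k,l,sts,cen=cv2.connectedComponentsWithStats(brown.astype(np.uint8))
    for j in range(1,k):
        if sts[j,4]<12: continue
        v,u=np.nonzero(l==j); med=np.nanmedian(X[v,u],0)
        print(n,j,sts[j],med)
        if sts[j,4]>600 and abs(med[2]-.2)<.03:
            P=rayplane(n,np.c_[u,v],.196); print("TRAY",rect(P))
        elif sts[j,4]<120:
            print("  lump",rayplane(n,cen[j],.015))
    up=(np.abs(X[...,2]-.18)<.012)&(X[...,0]>.4)&(X[...,0]<.85)&(X[...,1]>-.1)&(X[...,1]<.5)&(hsv[...,1]>60)
    up=cv2.morphologyEx(up.astype(np.uint8),cv2.MORPH_OPEN,np.ones((3,3)))
    v,u=np.nonzero(up); print("SHELF",rect(rayplane(n,np.c_[u,v],.18)))
    wh=(X[...,2]>.26)&(X[...,2]<.33)&(X[...,0]>.4)&(X[...,0]<.7)&(X[...,1]>.1)&(X[...,1]<.4)
    v,u=np.nonzero(wh); print("LID",np.nanmedian(X[v,u],0),len(v))
E
```

```text
[ 13 135 123] [ 16 113 170] [ 13 134 143]
top 2 [210   0  19  11 100] [1.1506 0.2042 0.1885]
  lump [[1.2597 0.2273 0.015 ]]
top 29 [ 223  133   42   55 1968] [0.5917 0.1109 0.1961]
TRAY (array([0.5923, 0.1109]), array([0.1279, 0.1795]), 86.3492202758789)
top 30 [355 179   5   5  17] [ 0.557  -0.3197  0.0205]
  lump [[ 0.5566 -0.3209  0.015 ]]
top 31 [379 179   5   5  18] [ 0.5601 -0.4119  0.0184]
  lump [[ 0.5603 -0.4134  0.015 ]]
top 32 [359 202   4   5  16] [ 0.4693 -0.3332  0.0215]
  lump [[ 0.4697 -0.3346  0.015 ]]
top 33 [378 202   5   5  18] [ 0.4717 -0.4074  0.0175]
  lump [[ 0.472 -0.408  0.015]]
top 34 [495 227  17  46 654] [ 0.3021 -1.211  -0.5192]
top 35 [ 53 228  43  29 669] [0.3068 0.684  0.1381]
SHELF (array([0.6075, 0.2218]), array([0.3988, 0.2401]), 87.66291809082031)
LID [0.5636 0.2991 0.2668] 684
[ 16 150 114] [ 19 126 150] [ 15 162 124]
scene 147 [ 302   15  210  128 3908] [ 0.3329  1.6973 -0.6752]
scene 400 [251  54  33  18  91] [0.1027 0.6457 0.0086]
  lump [[0.0996 0.6477 0.015 ]]
scene 554 [ 247  140  140  122 3964] [0.6199 0.1108 0.1939]
TRAY (array([0.6306, 0.1856]), array([0.4439, 0.2527]), 87.6633529663086)
scene 583 [258 220  23  17  47] [0.5659 0.0344 0.0574]
  lump [[0.5624 0.0518 0.015 ]]
scene 584 [ 447  222   65  128 4139] [1.1499 0.1938 0.148 ]
scene 586 [161 301   8   9  47] [ 0.475  -0.3381  0.0199]
  lump [[ 0.4732 -0.3383  0.015 ]]
scene 587 [186 316   8   8  48] [ 0.5614 -0.324   0.0199]
  lump [[ 0.5597 -0.3237  0.015 ]]
scene 588 [143 321   9  10  53] [ 0.4785 -0.412   0.0195]
  lump [[ 0.4762 -0.4113  0.015 ]]
scene 589 [164 343   8   9  57] [ 0.5649 -0.416   0.0188]
  lump [[ 0.5636 -0.4163  0.015 ]]
SHELF (array([0.611 , 0.2176]), array([0.4026, 0.2401]), 87.6822509765625)
LID [0.571  0.2939 0.266 ] 645
```

```bash
cat > kin.py <<'E'
import numpy as np
D=[([1.0509,.0878,1.3718,0,1.6836],[.2225,.5026,.2046]),([1.051,.1442,.8966,0,2.1013],[.2223,.5024,.4121]),
([1.0453,.3476,.2856,.0035,2.5112],[.2157,.4863,.5674]),([1.0304,.2576,.2738,.0087,2.5702],[.1911,.4317,.6163]),
([1.0118,.1862,.2744,.016,2.6251],[.1698,.3834,.6467]),([1.0157,-.133,1.0876,.0091,2.1317],[.174,.3932,.4543]),([1.0196,-.2054,1.5626,.0076,1.7294],[.1787,.4037,.2496])]
E
python3 - <<'E'
from kin import D
import numpy as np
from scipy.optimize import least_squares
def m(L,q):
    a,b,c=q[1],q[1]+q[2],q[1]+q[2]+q[4]
    return np.array([L[4]+L[0]*np.sin(a)+L[1]*np.sin(b+L[5])+L[2]*np.sin(c),L[3]+L[0]*np.cos(a)+L[1]*np.cos(b+L[5])+L[2]*np.cos(c)])
f=lambda L:np.concatenate([m(L,q)-[np.hypot(*p[:2]),p[2]] for q,p in D])
s=least_squares(f,[.4,.4,.3,.3,0,0]);print(s.x,s.fun*1000)
for q,p in D: print(np.degrees(q[1]+q[2]+q[4]))
E
```

```text
[0.44902987 0.50978617 0.3696354  0.17166649 0.00301852 0.19899413] [-0.02690874  0.03117351  0.08618119 -0.02348289 -0.11019436  0.02336503
  0.19692583 -0.01400151 -0.12827347  0.03054636 -0.01831382 -0.07223482
  0.00058337  0.02463432]
180.09209416552036
180.02906880805597
180.16084910093605
177.70858973777612
176.79758684351813
176.83196431122596
176.84915304507987
```

```bash
cat > go.py <<'E'
import sys
from h import *
# usage: go.py x y z [az of tool z deg]
R,p=tool(); t=np.array([float(a) for a in sys.argv[1:4]])
d=R.T@(t-p)*1000
az=np.degrees(np.arctan2(R[1,2],R[0,2]))
print("shift mm",d.round(1),"norm",np.linalg.norm(d).round(0),"az z",az.round(1),"c",np.degrees(np.arccos(R[2,0])).round(1))
if len(sys.argv)>4: print("roll(if down)",round(-np.radians((float(sys.argv[4])-az+180)%360-180),3))
E
python3 go.py .2 .404 .42; python3 go.py .597 .212 .42 -3
```

```text
shift mm [-169.7  -19.4   18.3] norm 172.0 az z 66.1 c 176.8
shift mm [-170.5 -460.1    3.5] norm 491.0 az z 66.1 c 176.8
roll(if down) 1.206
```

```bash
python3 -m jog '[[[-40,0,0],0.12],[[-80,0,0],0.24],[[-120,0,0],0.36],[[-160,0,0],0.48],[[-170,-30,0],0.6]]' 0 | head -2;  python3 go.py .597 .212 .42 -3
```

```text
time_s: 3.07
tcp_pos: [0.1998, 0.3842, 0.4274]
shift mm [   7.3 -356.   246.3] norm 433.0 az z 31.8 c 176.3
roll(if down) 0.607
```

```bash
python3 -m jog '[[[0,0,0],0.12],[[0,0,0],0.24],[[0,0,0],0.36],[[0,0,0],0.48],[[0,0,0],0.6]]' | head -2;  python3 go.py .597 .212 .42 -3
```

```text
time_s: 3.48
tcp_pos: [0.2027, 0.3832, 0.4213]
shift mm [   1.4 -150.5  402.7] norm 430.0 az z -3.0 c 176.9
roll(if down) -0.0
```

```bash
python3 -m jog '[[[0,-14,38],0],[[0,-28,76],0],[[0,-42,114],0],[[0,-56,152],0],[[0,-70,190],0]]' | head -2; python3 -m jog '[[[0,-14,38],0],[[0,-28,76],0],[[0,-42,114],0],[[0,-56,152],0],[[0,-70,190],0]]' | head -2; python3 go.py .597 .212 .21 -3;python3 go.py .597 .212 .42 -3
```

```text
time_s: 3.9
tcp_pos: [0.3906, 0.3036, 0.4216]
time_s: 4.32
tcp_pos: [0.5773, 0.2247, 0.4214]
shift mm [210.9 -22.7  16.2] norm 213.0 az z -2.7 c 176.8
roll(if down) 0.006
shift mm [  1.2 -11.8  20.2] norm 23.0 az z -2.7 c 176.8
roll(if down) 0.006
```

```bash
python3 -m jog '[[[40,-11,20],0],[[80,-14,20],0],[[120,-16,18],0],[[150,-18,18],0],[[180,-20,17],0]]' | head -2; python3 - <<'E'
from h import *
st(); im,d,X=shot("wrist","w1")
E
```

```text
time_s: 4.73
tcp_pos: [0.5952, 0.2138, 0.2377]
t 4.73 p [0.5952 0.2138 0.2377] x [ 0.0185  0.0501 -0.9986] y [0.0463 0.9976 0.0509] z [ 0.9988 -0.0471  0.0161] q [0.2303 0.2432 1.1299 0.0452 1.7389 0.2853] F [-0.3106  0.4508  0.3619] w 0.6
```

```bash
python3 - <<'E'
from meas import *
R,p=tool()
print(rayplane("wrist",[(140,258),(372,258)],.196,R,p))
print("lid edge low",rayplane("wrist",[(187,168)],.264,R,p), "knob",rayplane("wrist",[(171,52)],.292,R,p))
print("shelf front edge", rayplane("wrist",[(104,100),(124,350)],.18,R,p))
E
```

```text
[[0.5137 0.1861 0.196 ]
 [0.6739 0.1781 0.196 ]]
lid edge low [[0.5649 0.2561 0.264 ]] knob [[0.5683 0.2997 0.292 ]]
shelf front edge [[0.4967 0.2935 0.18  ]
 [0.4863 0.103  0.18  ]]
```

```bash
python3 go.py .597 .211 .187; 
```

```text
shift mm [42.3 -3.7  5.4] norm 43.0 az z -2.7 c 177.3
```

```bash
python3 -m jog '[[[25,-2,3],0],[[42,-3,5],0],[[42,-3,5],0]]' | head -2; python3 -m jog '[[[0,-6,0],0],[[0,-12,0],0],[[0,-18,0],0],[[0,-24,0],0],[[0,-30,0],0]]'; python3 -c "
from h import *
st()"
```

```text
time_s: 5.03
tcp_pos: [0.6, 0.2127, 0.1951]
time_s: 5.45
tcp_pos: [0.6008, 0.1827, 0.1998]
tcp_rot: [0.715, 0.035, 0.698, 0.002]
ft_force: [-0.6, 0.1, 0.3]
width: 0.007
t 5.45 p [0.6008 0.1827 0.1998] x [ 0.0253  0.0515 -0.9983] y [0.0456 0.9976 0.0527] z [ 0.9986 -0.0469  0.0229] q [0.179  0.2326 1.2173 0.0464 1.6575 0.2301] F [-0.5662  0.1265  0.3335] w 0.7
```

```bash
python3 -m jog '[[[0,0,0],0],[[0,0,0],0],[[0,0,0],0]]'; python3 -c "
from h import *
st()
shot('wrist','w2')"
```

```text
time_s: 5.7
tcp_pos: [0.6003, 0.1834, 0.1984]
tcp_rot: [0.714, 0.035, 0.699, 0.002]
ft_force: [-0.9, -0.3, 0.2]
width: 0.007
t 5.7 p [0.6003 0.1834 0.1984] x [ 0.023   0.0515 -0.9984] y [0.0455 0.9976 0.0525] z [ 0.9987 -0.0467  0.0206] q [0.1801 0.2339 1.2184 0.0467 1.6573 0.2311] F [-0.8996 -0.3061  0.2227] w 0.7
```

```bash
python3 -m jog '[[[0,25,0],0],[[0,25,0],0],[[10,25,0],0],[[10,25,0],0],[[10,25,0],0]]' | head -2; python3 -m jog '[[[0,0,0],0],[[0,0,0],0]]'
```

```text
time_s: 6.17
tcp_pos: [0.6009, 0.2084, 0.1878]
time_s: 6.33
tcp_pos: [0.6017, 0.2084, 0.1894]
tcp_rot: [0.714, 0.035, 0.699, 0.002]
ft_force: [0.5, 0.4, -0.0]
width: -0.0
```

```bash
python3 -m jog '[[[0,-8,0],0],[[0,-16,0],0],[[0,-24,0],0],[[0,-32,0],0],[[0,-40,0],0]]'; python3 -m jog '[[[-1,-8,0],0],[[-1,-16,0],0],[[-1,-24,0],0],[[-1,-32,0],0],[[-1,-40,0],0]]'; python3 -m jog '[[[0,0,0],0],[[0,0,0],0]]'; python3 -c "
from h import *
shot('wrist','w3')
shot('top','t3')"
```

```text
time_s: 6.75
tcp_pos: [0.6001, 0.1691, 0.1884]
tcp_rot: [0.715, 0.035, 0.698, 0.003]
ft_force: [0.2, 3.7, 2.4]
width: 0.005
time_s: 7.17
tcp_pos: [0.5985, 0.1292, 0.1877]
tcp_rot: [0.715, 0.035, 0.698, 0.003]
ft_force: [0.7, 4.8, 4.1]
width: 0.005
time_s: 7.33
tcp_pos: [0.5977, 0.1274, 0.1857]
tcp_rot: [0.714, 0.034, 0.699, 0.001]
ft_force: [-0.5, -0.6, 0.5]
width: 0.004
```

```bash
python3 - <<'E'
from meas import *
R,p=tool()
print(rayplane("wrist",[(92,250),(408,248)],.196,R,p))
E
```

```text
[[0.5109 0.1259 0.196 ]
 [0.6833 0.1174 0.196 ]]
```

```bash
python3 -m jog '[[[-1,-8,0],0],[[-1,-14,0],0],[[-1,-18,0],0],[[-1,-18,0],0],[[-1,-18,0],0]]'; python3 -m jog '[[[0,10,0],0],[[-30,12,0],0],[[-70,12,0],0],[[-110,12,0],0],[[-150,12,0],0]]' ; python3 -m jog '[[[-40,0,0],0],[[-80,0,0],0],[[-80,0,0],0],[[-80,0,0],0]]' ;python3 -c "
from h import *
shot('wrist','w4')
st()"
```

```text
time_s: 7.85
tcp_pos: [0.5971, 0.1102, 0.1862]
tcp_rot: [0.714, 0.035, 0.699, 0.001]
ft_force: [-0.3, 0.4, 0.6]
width: 0.003
time_s: 8.27
tcp_pos: [0.5938, 0.1161, 0.3383]
tcp_rot: [0.714, 0.034, 0.699, 0.002]
ft_force: [1.2, 0.4, 1.2]
width: 0.006
time_s: 8.6
tcp_pos: [0.5931, 0.1119, 0.4209]
tcp_rot: [0.717, 0.035, 0.696, 0.003]
ft_force: [0.7, 0.1, -1.6]
width: 0.004
t 8.65 p [0.5928 0.1118 0.4176] x [ 0.0254  0.0513 -0.9984] y [0.0448 0.9976 0.0524] z [ 0.9987 -0.0461  0.023 ] q [0.0634 0.2515 0.7593 0.0575 2.1015 0.1388] F [ 0.2423 -0.4833 -0.8436] w 0.6
```

```bash
python3 - <<'E'
from meas import *
R,p=tool()
print("tray L",rayplane("wrist",[(178,183),(319,182)],.196,R,p))
print("shelf R",rayplane("wrist",[(166,238),(344,236)],.18,R,p))
E
```

```text
tray L [[0.5083 0.1036 0.196 ]
 [0.682  0.0958 0.196 ]]
shelf R [[0.4827 0.0282 0.18  ]
 [0.7185 0.0178 0.18  ]]
```

```bash
python3 -m jog '[[[-40,-30,0],0],[[-80,-60,0],0],[[-110,-90,0],0],[[-130,-120,0],0],[[-130,-120,30],0]]' |head -2;for i in 1 2 3; do python3 -m jog '[[[0,0,40],0],[[0,0,80],0],[[0,0,120],0],[[0,0,160],0],[[0,0,200],0]]' >/dev/null; python3 -c "
from h import *
st()"; done
```

```text
time_s: 9.07
tcp_pos: [0.5991, -0.0188, 0.5283]
t 9.48 p [ 0.6814 -0.0185  0.4614] x [ 0.0581  0.0515 -0.997 ] y [0.0449 0.9975 0.0541] z [ 0.9973 -0.0479  0.0556] q [-0.1408  0.533   0.277   0.0779  2.2797 -0.042 ] F [0.0942 0.1067 0.4902] w 0.6
t 9.9 p [ 0.7447 -0.0213  0.4059] x [ 0.0908  0.0506 -0.9946] y [0.045  0.9975 0.0548] z [ 0.9949 -0.0497  0.0883] q [-0.134   0.6166  0.2747  0.0753  2.1655 -0.0417] F [-0.6458  0.0789 -0.2303] w 0.2
t 10.32 p [ 0.7966 -0.0237  0.3557] x [ 0.1236  0.0498 -0.9911] y [0.0451 0.9974 0.0557] z [ 0.9913 -0.0516  0.1211] q [-0.1297  0.687   0.2744  0.0742  2.0624 -0.0422] F [-0.7963  0.2405 -0.3001] w 0.2
```

```bash
python3 - <<'E'
from meas import *
X=cloud('top',np.load('pics/top0.npy'))
for u,v in [(215,60),(215,90),(280,60),(210,3),(210,20),(420,50)]: print(u,v,X[v,u])
X=cloud('scene',np.load('pics/scene0.npy'))
for u,v in [(430,250),(400,300),(480,200),(500,285),(400,50)]: print(u,v,X[v,u])
E
```

```text
215 60 [0.9715 0.2284 0.138 ]
215 90 [0.8675 0.2269 0.1134]
280 60 [ 0.9778 -0.0086  0.1382]
210 3 [1.1548 0.2472 0.1968]
210 20 [1.0952 0.2456 0.1896]
420 50 [ 1.1526 -0.6238 -0.1018]
430 250 [0.9925 0.229  0.1411]
400 300 [0.9969 0.049  0.1402]
480 200 [1.0349 0.4733 0.1407]
500 285 [1.171  0.2082 0.2131]
400 50 [ 0.2775  1.7061 -0.5009]
```

```bash
for i in 1 2 3 4; do python3 -m jog '[[[-20,0,34],0],[[-40,0,68],0],[[-60,0,102],0],[[-80,0,136],0],[[-100,0,170],0]]' >/dev/null; done; python3 -c "
from h import *
st()"
```

```text
t 11.98 p [ 0.8172 -0.036   0.4003] x [ 0.2613  0.0451 -0.9642] y [0.0445 0.9973 0.0587] z [ 0.9642 -0.0583  0.2585] q [-0.1492  0.6393  0.2747  0.0907  1.9708 -0.0507] F [ 0.7503 -0.1809 -0.0294] w 0.3
```

```bash
for i in 1 2 3 4 5 6; do python3 -m jog '[[[-10,0,40],0],[[-20,0,80],0],[[-30,0,120],0],[[-40,0,160],0],[[-50,0,200],0]]' >/dev/null; done; python3 -c "
from h import *
st()"; for i in 1 2 3 4 5 6; do python3 -m jog '[[[0,0,41],0],[[0,0,82],0],[[0,0,123],0],[[0,0,164],0],[[0,0,205],0]]' >/dev/null; done; python3 -c "
from h import *
st()"
```

```text
t 14.48 p [ 0.9036 -0.0482  0.4116] x [ 0.4703  0.0334 -0.8819] y [0.0437 0.9972 0.0611] z [ 0.8814 -0.0672  0.4675] q [-0.1574  0.6632  0.2747  0.1082  1.7227 -0.0558] F [ 0.5405 -0.0531 -0.5929] w 0.5
t 16.98 p [ 0.9873 -0.0569  0.4349] x [ 0.6611  0.0182 -0.7501] y [0.043  0.9971 0.0621] z [ 0.7491 -0.0733  0.6584] q [-0.1583  0.6938  0.2748  0.1232  1.4598 -0.0597] F [-0.0338 -0.2059 -0.1388] w 0.4
```

```bash
for i in 1 2 3 4 5 6 7 8 9 10; do python3 -m jog '[[[10,0,40],0],[[20,0,80],0],[[30,0,120],0],[[40,0,160],0],[[50,0,200],0]]' >/dev/null; done; python3 -c "
from h import *
st()"
```

```text
t 21.15 p [ 1.0529 -0.0692  0.5535] x [ 0.8864 -0.0087 -0.4628] y [0.0425 0.9971 0.0625] z [ 0.4609 -0.0751  0.8843] q [-0.165   0.6701  0.2747  0.153   1.1167 -0.0692] F [ 0.4061 -0.5717  0.3213] w 0.3
```

```bash
cat > reach.py <<'E'
import numpy as np
L1,L2,Lt,h,r0,off=.44903,.50979,.36964,.17167,.003,.199
def ik(r,z,c):
    c=np.radians(c); wr=r-r0-Lt*np.sin(c); wz=z-h-Lt*np.cos(c); d=np.hypot(wr,wz)
    cb=(d*d-L1*L1-L2*L2)/(2*L1*L2)
    if abs(cb)>1: return None
    b=np.arccos(cb); a2=np.arctan2(wr,wz)-np.arctan2(L2*np.sin(b),L1+L2*np.cos(b))
    a3=b-off; a5=c-a2-a3
    return a2,a3,a5,(-.76<a2<2.03 and .27<a3<2.55 and .17<a5<2.65)
if __name__=="__main__":
  for z in (.05,.10,.188,.21,.25,.3):
    for c in (105,108,110,112,114,116,118,120,125,130):
      ok=[r for r in np.arange(.3,1.1,.01) if (k:=ik(r,z,c)) and k[3]]
      print(z,c,(round(min(ok),2),round(max(ok),2)) if ok else None)
E
python3 reach.py
```

```text
0.05 105 None
0.05 108 None
0.05 110 None
0.05 112 None
0.05 114 None
0.05 116 None
0.05 118 None
0.05 120 (np.float64(1.07), np.float64(1.09))
0.05 125 (np.float64(0.49), np.float64(1.09))
0.05 130 (np.float64(0.45), np.float64(1.09))
0.1 105 None
0.1 108 None
0.1 110 None
0.1 112 None
0.1 114 None
0.1 116 None
0.1 118 (np.float64(1.05), np.float64(1.09))
0.1 120 (np.float64(0.49), np.float64(1.09))
0.1 125 (np.float64(0.48), np.float64(1.09))
0.1 130 (np.float64(0.47), np.float64(1.09))
0.188 105 None
0.188 108 None
0.188 110 (np.float64(0.52), np.float64(0.52))
0.188 112 (np.float64(0.52), np.float64(1.09))
0.188 114 (np.float64(0.52), np.float64(1.09))
0.188 116 (np.float64(0.52), np.float64(1.09))
0.188 118 (np.float64(0.52), np.float64(1.09))
0.188 120 (np.float64(0.51), np.float64(1.09))
0.188 125 (np.float64(0.5), np.float64(1.09))
0.188 130 (np.float64(0.49), np.float64(1.09))
0.21 105 None
0.21 108 None
0.21 110 (np.float64(0.53), np.float64(0.54))
0.21 112 (np.float64(0.53), np.float64(1.09))
0.21 114 (np.float64(0.53), np.float64(1.09))
0.21 116 (np.float64(0.53), np.floa
[... 372 characters left out ...]
), np.float64(1.09))
0.25 116 (np.float64(0.53), np.float64(1.09))
0.25 118 (np.float64(0.53), np.float64(1.09))
0.25 120 (np.float64(0.52), np.float64(1.09))
0.25 125 (np.float64(0.51), np.float64(1.09))
0.25 130 (np.float64(0.49), np.float64(1.09))
0.3 105 (np.float64(0.56), np.float64(0.59))
0.3 108 (np.float64(0.55), np.float64(1.09))
0.3 110 (np.float64(0.55), np.float64(1.09))
0.3 112 (np.float64(0.55), np.float64(1.09))
0.3 114 (np.float64(0.54), np.float64(1.09))
0.3 116 (np.float64(0.54), np.float64(1.09))
0.3 118 (np.float64(0.53), np.float64(1.09))
0.3 120 (np.float64(0.53), np.float64(1.09))
0.3 125 (np.float64(0.51), np.float64(1.09))
0.3 130 (np.float64(0.49), np.float64(1.09))
```

```bash
python3 -c "
from reach import ik
for r,z in [(.57,.179),(.6,.3),(.58,.25),(.57,.40),(.6,.5)]: print(r,z,ik(r,z,117.6),ik(r,z,115))"; python3 go.py .62 -.14 .5
```

```text
0.57 0.179 (np.float64(-0.5251955011754876), np.float64(2.32141625051549), np.float64(0.2562864510053289), np.True_) (np.float64(-0.5264171864790337), np.float64(2.35464866606744), np.float64(0.17889716020507285), np.True_)
0.6 0.3 (np.float64(-0.5465858852851191), np.float64(2.0839613437584052), np.float64(0.5151317418720449), np.True_) (np.float64(-0.5605327964273863), np.float64(2.1213121480923935), np.float64(0.4463492881284714), np.True_)
0.58 0.25 (np.float64(-0.5751076506759123), np.float64(2.199110160770726), np.float64(0.4285046902505174), np.True_) (np.float64(-0.5859747844870253), np.float64(2.2350981109360633), np.float64(0.35800531334444097), np.True_)
0.57 0.4 (np.float64(-0.6417890984445712), np.float64(1.9352416563944208), np.float64(0.7590546423954818), np.True_) (np.float64(-0.664362982309655), np.float64(1.975271268514726), np.float64(0.696220353588408), np.True_)
0.6 0.5 (np.float64(-0.5319975971069657), np.float64(1.6810605686383047), np.float64(0.9034442288139923), np.True_) (np.float64(-0.5565984860936042), np.float64(1.724360368998562), np.float64(0.839366756888521), np.True_)
shift mm [-358.4  -92.3 -241.5] norm 442.0 az z -9.2 c 117.6
```

```bash
python3 -m jog '[[[-32,-8,-22],0],[[-64,-17,-44],0],[[-97,-25,-65],0],[[-130,-34,-87],0],[[-162,-42,-109],0]]' 94 |head -2; python3 -m jog '[[[-32,-8,-22],0],[[-64,-17,-44],0],[[-97,-25,-65],0],[[-130,-34,-87],0],[[-162,-42,-109],0]]'; python3 go.py .57 -.14 .3; python3 -c "
from h import *
st()"
```

```text
time_s: 21.57
tcp_pos: [0.8621, -0.1004, 0.5297]
time_s: 21.98
tcp_pos: [0.6664, -0.1323, 0.5062]
tcp_rot: [0.971, 0.035, 0.237, -0.013]
ft_force: [-0.6, -1.0, -0.1]
width: 0.677
shift mm [   9.9  -24.5 -226.2] norm 228.0 az z -9.1 c 117.5
t 21.98 p [ 0.6664 -0.1323  0.5062] x [ 0.8869 -0.0088 -0.4619] y [0.042  0.9972 0.0616] z [ 0.4601 -0.074   0.8848] q [-0.4989 -0.2908  1.4944  0.5293  0.9704 -0.4906] F [-0.5886 -1.0488 -0.1109] w 63.6
```

```bash
python3 -m jog '[[[2,-5,-40],0],[[4,-10,-80],0],[[6,-15,-120],0],[[8,-20,-160],0],[[10,-25,-200],0]]' |head -2; python3 -m jog '[[[0,0,-25],0],[[0,0,-25],0],[[0,0,-25],0]]'; python3 go.py .56 -.13 .179; python3 -c "
from h import *
st()"
```

```text
time_s: 22.4
tcp_pos: [0.583, -0.1425, 0.3219]
time_s: 22.65
tcp_pos: [0.5723, -0.1409, 0.3001]
tcp_rot: [0.97, 0.036, 0.238, -0.014]
ft_force: [-0.1, -1.0, 0.2]
width: 0.997
shift mm [  45.1    2.6 -113.6] norm 122.0 az z -9.5 c 117.6
t 22.65 p [ 0.5723 -0.1409  0.3001] x [ 0.8862 -0.0095 -0.4633] y [0.044  0.997  0.0637] z [ 0.4613 -0.0768  0.8839] q [-0.677  -0.4931  2.0336  0.8469  0.8199 -0.9348] F [-0.1036 -1.0373  0.2197] w 93.7
```

```bash
python3 -m jog '[[[15,1,-38],0],[[30,2,-76],0],[[45,3,-113],0],[[45,3,-113],0],[[45,3,-113],0]]' |head -2; python3 go.py .56 -.021 .179; python3 - <<'E'
from h import *
st(); im,d,X=shot("wrist","w5"); np.save("pics/w5.npy",X); im2,_,_=shot("scene","s5")
cv2.imwrite("pics/s5c.png",cv2.resize(im2[60:300,150:470],None,fx=2.4,fy=2.4))
E
```

```text
time_s: 23.07
tcp_pos: [0.5612, -0.1295, 0.1804]
shift mm [ -1.3 108.  -10.1] norm 108.0 az z -9.5 c 117.6
t 23.07 p [ 0.5612 -0.1295  0.1804] x [ 0.886  -0.0076 -0.4637] y [0.0425 0.997  0.0648] z [ 0.4618 -0.0771  0.8836] q [-0.6715 -0.4261  2.241   1.0947  0.6605 -1.2665] F [ 0.5526 -0.4385  0.8201] w 93.9
```

```bash
python3 - <<'E'
from h import *
X=np.load("pics/w5.npy")
for u,v in [(325,58),(325,20),(310,50),(280,40),(240,30),(200,20),(180,14),(150,8),(320,5),(250,5),(220,3)]: print(u,v,X[v,u])
d=np.load if 0 else None
# tray from top camera rays
m=(X[...,2]>.165)&(X[...,2]<.21)&(X[...,0]<.75)&(X[...,1]>-.08)
print(m.sum(),np.nanmin(X[m],0),np.nanpercentile(X[m],[1,50,99],axis=0))
E
```

```text
325 58 [ 0.6683 -0.0309  0.1967]
325 20 [ 0.6702 -0.0046  0.1967]
310 50 [ 0.6337 -0.0281  0.1963]
280 40 [ 0.5818 -0.0276  0.1966]
240 30 [ 0.5412 -0.0277  0.1951]
200 20 [ 0.5174 -0.0269  0.1916]
180 14 [ 0.5095 -0.0256  0.1888]
150 8 [ 0.5015 -0.0241  0.1827]
320 5 [0.6588 0.0033 0.1965]
250 5 [ 0.5496 -0.0168  0.1965]
220 3 [ 0.5249 -0.0206  0.1963]
7860 [ 0.499  -0.0349  0.1808] [[ 0.5003 -0.0337  0.1823]
 [ 0.5669 -0.0244  0.1964]
 [ 0.6765  0.0038  0.1972]]
```

```bash
python3 -m jog '[[[0,30,-3],-0.073],[[0,60,-6],-0.073],[[-1,85,-8],-0.073],[[-1,108,-10],-0.073],[[-1,109,-10],-0.073]]' ; python3 -m jog '[[[0,0,0],0],[[0,0,0],0]]' |tail -2; python3 - <<'E'
from h import *
st(); im,d,X=shot("wrist","w6"); im2,_,_=shot("scene","s6")
cv2.imwrite("pics/s6c.png",cv2.resize(im2[120:280,200:400],None,fx=3.5,fy=3.5))
E
```

```text
time_s: 23.58
tcp_pos: [0.5626, -0.0167, 0.187]
tcp_rot: [0.972, -0.002, 0.233, -0.002]
ft_force: [0.0, -0.0, -0.7]
width: 1.002
ft_force: [0.7, -0.1, 0.6]
width: 0.998
t 23.75 p [ 0.5617 -0.0211  0.1836] x [ 0.8894 -0.0096 -0.4571] y [ 0.0088  1.     -0.0038] z [ 0.4571 -0.0007  0.8894] q [-0.2987 -0.5286  2.296   0.7309  0.388  -0.8315] F [ 0.7116 -0.1426  0.5783] w 93.8
```

```bash
python3 -m jog '[[[0,0,-4],0],[[0,0,-4],0],[[0,0,-4],0]]' 50 10 ; python3 -m jog '[[[0,0,0],0],[[0,0,0],0],[[0,0,0],0],[[0,0,0],0],[[0,0,0],0]]' 10 10; python3 - <<'E'
from h import *
st(); im,d,X=shot("wrist","w7")
E
```

```text
time_s: 24.1
tcp_pos: [0.5577, -0.0214, 0.1743]
tcp_rot: [0.971, 0.0, 0.239, -0.005]
ft_force: [-0.4, -0.1, -0.4]
width: 0.826
time_s: 24.52
tcp_pos: [0.5581, -0.0204, 0.1754]
tcp_rot: [0.971, 0.0, 0.238, -0.005]
ft_force: [0.4, 0.3, 0.8]
width: 0.474
t 24.52 p [ 0.5581 -0.0204  0.1754] x [ 0.8866 -0.009  -0.4624] y [ 0.009   1.     -0.0022] z [ 0.4624 -0.0022  0.8867] q [-0.3    -0.5289  2.3098  0.7446  0.3832 -0.8467] F [0.4311 0.2584 0.8265] w 44.6
```

```bash
python3 -m jog '[[[0,0,0],0],[[0,0,0],0],[[0,0,0],0],[[0,0,0],0]]' 10 10; python3 -m jog '[[[0,0,0],0],[[0,0,0],0],[[0,0,0],0],[[0,0,0],0]]' 10 10;python3 - <<'E'
from h import *
st(); im,d,X=shot("wrist","w8")
E
```

```text
time_s: 24.9
tcp_pos: [0.5582, -0.0204, 0.1757]
tcp_rot: [0.971, -0.0, 0.238, -0.005]
ft_force: [-0.6, -1.9, 1.4]
width: 0.467
time_s: 25.23
tcp_pos: [0.5581, -0.0204, 0.1755]
tcp_rot: [0.971, 0.0, 0.238, -0.005]
ft_force: [-0.5, 0.0, 2.5]
width: 0.471
t 25.23 p [ 0.5581 -0.0204  0.1755] x [ 0.8867 -0.009  -0.4622] y [ 0.0091  1.     -0.0022] z [ 0.4622 -0.0022  0.8868] q [-0.3    -0.5289  2.3097  0.7446  0.3833 -0.8467] F [-0.4976  0.0488  2.5137] w 44.3
```

```bash
python3 -m jog '[[[-2,0,4],0],[[-5,0,9],0],[[-8,0,15],0],[[-11,0,22],0],[[-14,0,27],0]]' 10 20; python3 - <<'E'
from h import *
im,d,X=shot("wrist","w9"); im2,_,_=shot("scene","s9")
cv2.imwrite("pics/s9c.png",np.hstack([cv2.resize(im2[120:280,200:400],(400,320)),cv2.resize(im,(400,320))]))
E
```

```text
time_s: 25.7
tcp_pos: [0.559, -0.021, 0.2088]
tcp_rot: [0.972, -0.0, 0.236, -0.005]
ft_force: [3.3, -1.1, 2.2]
width: 0.296
```

Working: the tray's front is lifting and the jaws are closing (27 mm). Keep lifting.

```bash
python3 -m jog '[[[-3,0,6],0],[[-6,0,12],0],[[-9,0,18],0],[[-13,0,26],0],[[-16,0,32],0]]' 10 20; python3 -m jog '[[[-3,0,6],0],[[-6,0,12],0],[[-9,0,18],0],[[-13,0,26],0],[[-16,0,32],0]]' 10 20; python3 - <<'E'
from h import *
im,d,X=shot("wrist","w10"); im2,_,_=shot("scene","s10")
cv2.imwrite("pics/s10c.png",np.hstack([cv2.resize(im2[120:280,200:400],(400,320)),cv2.resize(im,(400,320))]))
E
```

```text
time_s: 26.22
tcp_pos: [0.5588, -0.0201, 0.2426]
tcp_rot: [0.971, -0.0, 0.238, -0.005]
ft_force: [2.5, 0.9, 1.1]
width: 0.179
time_s: 26.63
tcp_pos: [0.5587, -0.0198, 0.2755]
tcp_rot: [0.971, 0.0, 0.24, -0.004]
ft_force: [-0.4, 0.0, -1.7]
width: 0.169
```

```bash
python3 -m jog '[[[0,0,0],0],[[-8,-5,16],0],[[-18,-15,34],0],[[-30,-30,56],0],[[-42,-45,80],0]]' 10 60;  python3 -m jog '[[[0,0,0],0.12],[[0,0,0],0.24],[[0,0,0],0.36],[[0,0,0],0.48],[[0,0,0],0.6]]'; python3 - <<'E'
from h import *
st()
im,d,X=shot("wrist","w11"); im2,_,_=shot("scene","s11")
cv2.imwrite("pics/s11c.png",np.hstack([cv2.resize(im2[100:260,200:400],(400,320)),cv2.resize(im,(400,320))]))
E
```

```text
time_s: 27.15
tcp_pos: [0.5581, -0.0645, 0.3658]
tcp_rot: [0.971, 0.0, 0.24, -0.004]
ft_force: [0.7, -0.2, -2.5]
width: 0.166
time_s: 27.57
tcp_pos: [0.5584, -0.065, 0.366]
tcp_rot: [0.927, 0.29, 0.227, -0.076]
ft_force: [-0.4, 0.0, -2.5]
width: 0.168
t 27.57 p [ 0.5584 -0.065   0.366 ] x [ 0.8853 -0.0086 -0.465 ] y [0.2721 0.8205 0.5028] z [ 0.3772 -0.5716  0.7287] q [-0.4681 -0.6187  1.9698  0.5585  0.8319 -0.0199] F [-0.3915  0.0189 -2.5074] w 15.8
```

```bash
python3 -m jog '[[[0,-10,7],0.12],[[0,-20,14],0.24],[[0,-30,21],0.36],[[0,-40,28],0.48],[[0,-49,34],0.6]]' |sed -n 2,3p;  python3 -m jog '[[[0,0,0],0.12],[[0,0,0],0.24],[[0,0,0],0.36],[[0,0,0],0.48],[[0,0,0],0.6]]'|sed -n 2,3p; python3 -m jog '[[[0,0,0],0.12],[[0,0,0],0.24],[[0,0,0],0.36],[[0,0,0],0.48],[[0,0,0],0.6]]'; python3 - <<'E'
from h import *
st()
E
```

```text
tcp_pos: [0.5582, -0.1253, 0.3672]
tcp_rot: [0.801, 0.549, 0.194, -0.139]
tcp_pos: [0.5582, -0.1246, 0.367]
tcp_rot: [0.602, 0.762, 0.145, -0.19]
time_s: 28.92
tcp_pos: [0.5582, -0.1244, 0.367]
tcp_rot: [0.35, 0.906, 0.082, -0.224]
ft_force: [-0.1, 0.7, -2.6]
width: 0.168
t 28.92 p [ 0.5582 -0.1244  0.367 ] x [ 0.8857 -0.0084 -0.4641] y [ 0.3062 -0.741   0.5977] z [-0.3489 -0.6715 -0.6538] q [-0.6627 -0.5635  1.9403  0.7388  0.9264  1.559 ] F [-0.0679  0.6565 -2.5967] w 15.8
```

```bash
python3 -m jog '[[[0,0,0],0.12],[[0,0,0],0.24],[[0,0,0],0.36],[[0,0,0],0.48],[[0,0,0],0.6]]'|sed -n 2,3p; python3 -m jog '[[[0,0,0],0.12],[[0,0,0],0.14],[[0,0,0],0.14]]'; python3 - <<'E'
from h import *
st()
im,d,X=shot("wrist","w12"); im2,_,_=shot("scene","s12")
cv2.imwrite("pics/s12c.png",np.hstack([cv2.resize(im2[120:280,140:340],(400,320)),cv2.resize(im,(400,320))]))
E
```

```text
tcp_pos: [0.5583, -0.1245, 0.367]
tcp_rot: [0.067, 0.969, 0.012, -0.239]
time_s: 29.58
tcp_pos: [0.5583, -0.1245, 0.3673]
tcp_rot: [0.002, 0.971, -0.004, -0.239]
ft_force: [0.4, -1.2, -1.3]
width: 0.166
t 29.58 p [ 0.5583 -0.1245  0.3673] x [ 0.886  -0.0085 -0.4637] y [-0.0063 -1.      0.0063] z [-0.4637 -0.0027 -0.886 ] q [-0.6628 -0.5636  1.9401  0.7391  0.9263  2.2925] F [ 0.4283 -1.2194 -1.2907] w 15.6
```

```bash
python3 go.py .535 -.06 .2; python3 -c "
from reach import ik
import numpy as np
for z in (.2,.16,.14,.12,.1,.08,.07):
  for c in (117.6,120,122,125,128,130,135):
    ok=[r for r in np.arange(.4,.7,.01) if (k:=ik(r,z,c)) and k[3]]
    print(z,c,[round(float(r),2) for r in (ok[:1]+ok[-1:])])
"
```

```text
shift mm [ 56.4 -65.4 159.2] norm 181.0 az z -179.7 c 117.6
0.2 117.6 [0.52, 0.69]
0.2 120 [0.52, 0.69]
0.2 122 [0.51, 0.69]
0.2 125 [0.5, 0.69]
0.2 128 [0.49, 0.69]
0.2 130 [0.49, 0.69]
0.2 135 [0.47, 0.69]
0.16 117.6 [0.51, 0.58]
0.16 120 [0.51, 0.67]
0.16 122 [0.5, 0.69]
0.16 125 [0.5, 0.69]
0.16 128 [0.49, 0.69]
0.16 130 [0.48, 0.69]
0.16 135 [0.46, 0.69]
0.14 117.6 [0.5, 0.55]
0.14 120 [0.5, 0.6]
0.14 122 [0.5, 0.69]
0.14 125 [0.49, 0.69]
0.14 128 [0.48, 0.69]
0.14 130 [0.48, 0.69]
0.14 135 [0.46, 0.69]
0.12 117.6 [0.49, 0.51]
0.12 120 [0.49, 0.55]
0.12 122 [0.49, 0.6]
0.12 125 [0.48, 0.69]
0.12 128 [0.48, 0.69]
0.12 130 [0.47, 0.69]
0.12 135 [0.46, 0.69]
0.1 117.6 []
0.1 120 [0.49, 0.51]
0.1 122 [0.48, 0.55]
0.1 125 [0.48, 0.65]
0.1 128 [0.47, 0.69]
0.1 130 [0.47, 0.69]
0.1 135 [0.45, 0.69]
0.08 117.6 []
0.08 120 []
0.08 122 [0.49, 0.51]
0.08 125 [0.47, 0.56]
0.08 128 [0.46, 0.69]
0.08 130 [0.46, 0.69]
0.08 135 [0.45, 0.69]
0.07 117.6 []
0.07 120 []
0.07 122 [0.49, 0.49]
0.07 125 [0.47, 0.54]
0.07 128 [0.46, 0.69]
0.07 130 [0.46, 0.69]
0.07 135 [0.44, 0.69]
```

```bash
python3 -m jog '[[[11,-10,32],0],[[22,-20,64],0],[[34,-30,96],0],[[45,-40,128],0],[[56,-45,158],0]]' |sed -n 1,2p; python3 -m jog '[[[0,0,0],0],[[0,0,0],0]]' |sed -n 1,2p; python3 go.py .535 -.08 .10;python3 - <<'E'
from h import *
st()
E
```

```text
time_s: 30.1
tcp_pos: [0.5345, -0.0788, 0.1999]
time_s: 30.27
tcp_pos: [0.5342, -0.0791, 0.1986]
shift mm [46.7  0.8 86.9] norm 99.0 az z 179.7 c 117.8
t 30.27 p [ 0.5342 -0.0791  0.1986] x [ 0.8844 -0.0072 -0.4667] y [-0.0073 -1.      0.0015] z [-0.4667  0.0021 -0.8844] q [-0.5705 -0.6011  2.2936  0.9024  0.6446  2.0623] F [ 0.9804 -0.3904 -2.1299] w 15.7
```

```bash
python3 -m jog '[[[10,0,18],0],[[20,0,37],0],[[30,0,56],0],[[38,0,72],0],[[47,0,87],0]]' |sed -n 1,2p; python3 -m jog '[[[0,0,0],0],[[0,0,0],0]]' ; python3 - <<'E'
from h import *
st()
im,d,X=shot("wrist","w13"); im2,_,_=shot("scene","s13")
cv2.imwrite("pics/s13c.png",np.hstack([cv2.resize(im2[150:310,140:340],(400,320)),cv2.resize(im,(400,320))]))
E
```

```text
time_s: 30.68
tcp_pos: [0.5398, -0.0835, 0.1086]
time_s: 30.85
tcp_pos: [0.5387, -0.0823, 0.1065]
tcp_rot: [0.002, 0.972, -0.005, -0.237]
ft_force: [0.5, -0.8, -2.3]
width: 0.169
t 30.85 p [ 0.5387 -0.0823  0.1065] x [ 0.888  -0.0112 -0.4597] y [-0.0097 -0.9999  0.0055] z [-0.4597 -0.0004 -0.8881] q [-0.5696 -0.4169  2.4071  1.3349  0.5039  1.5537] F [ 0.51   -0.7868 -2.3301] w 15.9
```

```bash
python3 -m jog '[[[3,0,6],0],[[7,0,12],0],[[10,0,18],0],[[13,0,23],0],[[16,0,28],0]]' |sed -n 2,4p; python3 -m jog '[[[0,0,0],0],[[0,0,0],0]]' ; python3 - <<'E'
from h import *
st()
E
```

```text
tcp_pos: [0.5396, -0.0819, 0.0742]
tcp_rot: [0.002, 0.972, -0.005, -0.236]
ft_force: [-0.8, -0.2, -2.5]
time_s: 31.53
tcp_pos: [0.539, -0.0814, 0.0731]
tcp_rot: [0.002, 0.972, -0.005, -0.237]
ft_force: [0.8, 0.1, -2.0]
width: 0.169
t 31.53 p [ 0.539  -0.0814  0.0731] x [ 0.8877 -0.0101 -0.4603] y [-0.0086 -0.9999  0.0053] z [-0.4604 -0.0007 -0.8877] q [-0.5666 -0.3229  2.4352  1.5587  0.4871  1.3003] F [ 0.7972  0.1357 -1.9611] w 15.9
```

```bash
for i in 1 2 3 4; do python3 -m jog '[[[1,0,2],0],[[2,0,4],0],[[2,0,4],0]]' |sed -n 2,4p; done
```

```text
tcp_pos: [0.5383, -0.0809, 0.0673]
tcp_rot: [0.001, 0.971, -0.005, -0.238]
ft_force: [0.6, -0.7, -0.2]
tcp_pos: [0.5397, -0.0812, 0.0654]
tcp_rot: [0.002, 0.972, -0.004, -0.235]
ft_force: [-4.6, 0.8, 7.0]
tcp_pos: [0.5412, -0.0815, 0.0641]
tcp_rot: [0.002, 0.973, -0.004, -0.232]
ft_force: [-8.9, 1.6, 13.2]
tcp_pos: [0.543, -0.0817, 0.0629]
tcp_rot: [0.001, 0.973, -0.003, -0.229]
ft_force: [-11.2, 1.8, 19.2]
```

```bash
python3 -m jog '[[[-1,0,-3],0],[[-3,0,-7],0],[[-4,0,-8],0],[[-4,0,-8],0]]' - 20; python3 -m jog '[[[0,0,0],0],[[0,0,0],0],[[0,0,0],0],[[0,0,0],0]]' 30 ; python3 - <<'E'
from h import *
st()
im,d,X=shot("wrist","w14"); im2,_,_=shot("scene","s14")
cv2.imwrite("pics/s14c.png",np.hstack([cv2.resize(im2[150:310,140:340],(400,320)),cv2.resize(im,(400,320))]))
E
```

```text
time_s: 32.87
tcp_pos: [0.5391, -0.0811, 0.0645]
tcp_rot: [0.001, 0.972, -0.004, -0.236]
ft_force: [-1.1, -0.4, 4.2]
width: 0.173
time_s: 33.2
tcp_pos: [0.5367, -0.08, 0.06]
tcp_rot: [0.0, 0.971, -0.004, -0.24]
ft_force: [-0.0, 0.1, -0.7]
width: 0.318
t 33.2 p [ 0.5367 -0.08    0.06  ] x [ 0.8851 -0.0083 -0.4653] y [-0.0081 -1.      0.0024] z [-0.4653  0.0017 -0.8852] q [-0.5671 -0.292   2.4464  1.6253  0.4883  1.224 ] F [-0.0396  0.0965 -0.6964] w 29.9
```

```bash
python3 -m jog '[[[0,0,0],0],[[0,0,0],0],[[0,0,0],0],[[0,0,0],0],[[0,0,0],0]]' 78;python3 -m jog '[[[0,0,0],0],[[0,0,0],0],[[0,0,0],0],[[0,0,0],0],[[0,0,0],0]]' ; python3 - <<'E'
from h import *
st()
im,d,X=shot("wrist","w15"); im2,_,_=shot("scene","s15")
cv2.imwrite("pics/s15c.png",np.hstack([cv2.resize(im2[150:310,140:340],(400,320)),cv2.resize(im,(400,320))]))
E
```

```text
time_s: 33.72
tcp_pos: [0.5377, -0.0805, 0.0619]
tcp_rot: [0.001, 0.971, -0.004, -0.238]
ft_force: [0.5, -0.0, -1.6]
width: 0.639
time_s: 34.13
tcp_pos: [0.5377, -0.0805, 0.0618]
tcp_rot: [0.001, 0.971, -0.004, -0.238]
ft_force: [-0.4, -0.6, -2.0]
width: 0.83
t 34.13 p [ 0.5377 -0.0805  0.0618] x [ 0.8864 -0.0088 -0.4628] y [-0.0081 -1.      0.0035] z [-0.4628  0.0006 -0.8864] q [-0.567  -0.2932  2.4445  1.6255  0.4886  1.2242] F [-0.4447 -0.5698 -2.0151] w 78.0
```

```bash
python3 -m jog '[[[2,0,4],0],[[4,0,9],0],[[4,0,9],0],[[4,0,9],0]]' |sed -n 2,4p; python3 -m jog '[[[0,-5,0],0],[[0,-12,0],0],[[0,-20,0],0],[[0,-28,0],0],[[0,-36,0],0]]'; python3 - <<'E'
from h import *
st()
im,d,X=shot("wrist","w16"); im2,_,_=shot("scene","s16")
cv2.imwrite("pics/s16c.png",np.hstack([cv2.resize(im2[150:310,140:340],(400,320)),cv2.resize(im,(400,320))]))
E
```

```text
tcp_pos: [0.5368, -0.0803, 0.0515]
tcp_rot: [0.0, 0.971, -0.004, -0.239]
ft_force: [-1.1, 0.3, -1.9]
time_s: 34.98
tcp_pos: [0.5376, -0.0441, 0.0525]
tcp_rot: [0.001, 0.971, -0.004, -0.238]
ft_force: [0.4, -0.8, -1.3]
width: 0.832
t 34.98 p [ 0.5376 -0.0441  0.0525] x [ 0.8868 -0.0091 -0.4621] y [-0.0083 -1.      0.0037] z [-0.4621  0.0005 -0.8868] q [-0.4269 -0.293   2.4713  1.7994  0.3774  1.1196] F [ 0.404  -0.7728 -1.2606] w 78.2
```

```bash
python3 -m jog '[[[0,-40,0],0],[[0,-42,0],0]]'; python3 - <<'E'
from h import *
st()
im,d,X=shot("wrist","w17"); im2,_,_=shot("scene","s17")
cv2.imwrite("pics/s17c.png",np.hstack([cv2.resize(im2[150:310,140:340],(400,320)),cv2.resize(im,(400,320))]))
E
```

```text
time_s: 35.25
tcp_pos: [0.5384, -0.006, 0.0529]
tcp_rot: [-0.003, 0.971, -0.01, -0.238]
ft_force: [-6.4, -42.8, 8.3]
width: 0.83
t 35.25 p [ 0.5384 -0.006   0.0529] x [ 0.8864 -0.0185 -0.4626] y [-0.0217 -0.9998 -0.0017] z [-0.4624  0.0116 -0.8866] q [-0.2492 -0.3049  2.4769  2.0608  0.2295  0.9645] F [ -6.4436 -42.7627   8.2791] w 78.0
```

```bash
python3 -m jog '[[[0,12,0],0],[[0,12,0],0],[[0,12,0],0]]'; python3 - <<'E'
from h import *
st()
im,d,X=shot("wrist","w18"); im2,_,_=shot("scene","s18")
cv2.imwrite("pics/s18c.png",np.hstack([cv2.resize(im2[150:310,140:340],(400,320)),cv2.resize(im,(400,320))]))
E
```

```text
time_s: 35.6
tcp_pos: [0.5382, -0.0153, 0.0528]
tcp_rot: [0.001, 0.971, -0.005, -0.237]
ft_force: [0.1, 0.7, 0.2]
width: 0.83
t 35.6 p [ 0.5382 -0.0153  0.0528] x [ 0.8872 -0.01   -0.4613] y [-0.0092 -0.9999  0.0041] z [-0.4613  0.0006 -0.8872] q [-0.3033 -0.3033  2.4776  1.9524  0.2788  1.033 ] F [0.1447 0.7203 0.1517] w 78.0
```

```bash
python3 -m jog '[[[-14,0,-27],0],[[-32,5,-60],0],[[-50,20,-96],0],[[-68,35,-132],0],[[-84,50,-166],0]]' |sed -n 1,3p; python3 -m jog '[[[-18,0,-36],-0.12],[[-37,0,-72],-0.24],[[-56,0,-108],-0.36],[[-74,0,-144],-0.48],[[-88,0,-170],-0.6]]' |sed -n 1,3p;  python3 -m jog '[[[0,0,0],-0.12],[[0,0,0],-0.24],[[0,0,0],-0.36],[[0,0,0],-0.48],[[0,0,0],-0.6]]' 0|sed -n 1,3p; python3 -m jog '[[[0,0,0],-0.12],[[0,0,0],-0.24],[[0,0,0],-0.36],[[0,0,0],-0.48],[[0,0,0],-0.6]]' |sed -n 1,3p;python3 -m jog '[[[0,0,0],-0.12],[[0,0,0],-0.24],[[0,0,0],-0.36],[[0,0,0],-0.48],[[0,0,0],-0.6]]' |sed -n 1,3p;python3 -m jog '[[[0,0,0],-0.12],[[0,0,0],-0.24],[[0,0,0],-0.36],[[0,0,0],-0.48],[[0,0,0],-0.6]]' |sed -n 1,3p; python3 - <<'E'
from h import *
st()
E
```

```text
time_s: 36.12
tcp_pos: [0.5417, -0.0201, 0.133]
tcp_rot: [-0.001, 0.972, 0.004, -0.236]
time_s: 36.53
tcp_pos: [0.5416, -0.021, 0.3301]
tcp_rot: [0.288, 0.929, 0.072, -0.221]
time_s: 36.95
tcp_pos: [0.5417, -0.0208, 0.3255]
tcp_rot: [0.549, 0.803, 0.136, -0.191]
time_s: 37.37
tcp_pos: [0.5417, -0.0208, 0.3253]
tcp_rot: [0.761, 0.605, 0.187, -0.143]
time_s: 37.78
tcp_pos: [0.5418, -0.0208, 0.3253]
tcp_rot: [0.906, 0.353, 0.22, -0.081]
time_s: 38.2
tcp_pos: [0.5417, -0.0208, 0.3253]
tcp_rot: [0.97, 0.069, 0.234, -0.012]
t 38.2 p [ 0.5417 -0.0208  0.3253] x [ 0.8898  0.0085 -0.4564] y [0.0564 0.9901 0.1284] z [ 0.4529 -0.14    0.8805] q [-0.3506 -0.6897  2.0884  0.487   0.7344 -0.4   ] F [-0.4639  0.27   -0.3401] w 0.5
```

```bash
python3 -m jog '[[[-17,-3,35],-0.1],[[-34,-6,70],-0.14],[[-51,-9,105],-0.14],[[-68,-12,140],-0.14],[[-84,-15,176],-0.14]]' |sed -n 1,3p; python3 go.py .42 -.01 .68; python3 -c "
from reach import ik
for r,z in [(.42,.68),(.38,.69),(.45,.65)]: print(ik(r,z,117.6))"
```

```text
time_s: 38.62
tcp_pos: [0.5453, -0.0621, 0.5185]
tcp_rot: [0.972, 0.004, 0.235, 0.003]
shift mm [-184.7   54.2   86.3] norm 211.0 az z -0.7 c 117.1
(np.float64(-0.7076302186518666), np.float64(1.353632103334612), np.float64(1.4065053156625862), np.True_)
(np.float64(-0.7569313345342567), np.float64(1.3358504227630936), np.float64(1.4735881121164942), np.True_)
(np.float64(-0.6980930955501019), np.float64(1.4270730577536974), np.float64(1.3235272381417356), np.True_)
```

```bash
python3 -m jog '[[[-36,11,17],0],[[-73,22,34],0],[[-110,33,51],0],[[-147,44,68],0],[[-182,54,86],0]]' |sed -n 1,3p; for i in 1 2 3; do python3 -m jog '[[[-12,0,-40],0],[[-24,0,-80],0],[[-36,0,-120],0],[[-48,0,-160],0],[[-60,0,-200],0]]' >/dev/null; python3 -c "
from h import *
st()"; done
```

```text
time_s: 39.03
tcp_pos: [0.4212, -0.0084, 0.678]
tcp_rot: [0.972, 0.003, 0.234, 0.004]
t 39.45 p [ 0.4005 -0.04    0.6296] x [ 0.875   0.0241 -0.4835] y [-0.0192  0.9997  0.0151] z [ 0.4837 -0.0039  0.8752] q [-1.044  -0.7561  1.4499  0.8831  1.6748 -0.5825] F [-0.3774 -0.0667  0.8761] w 0.7
t 39.87 p [ 0.3334 -0.1117  0.5812] x [ 0.8659  0.0504 -0.4977] y [-0.0429  0.9987  0.0266] z [ 0.4985 -0.0017  0.8669] q [-1.7849 -0.7566  1.5552  1.3428  2.1111 -0.9043] F [ 0.2962 -0.7469 -0.3112] w 0.4
t 40.28 p [ 0.1908 -0.1319  0.4573] x [ 0.8663  0.0501 -0.4969] y [-0.0415  0.9987  0.0285] z [ 0.4977 -0.0041  0.8673] q [-2.5247 -0.7559  1.8247  1.3951  2.6551 -1.4346] F [-10.4721  47.1731  -3.3429] w 0.5
```

```bash
python3 -m jog '[[[6,0,20],0],[[12,0,40],0],[[20,0,60],0],[[30,0,80],0],[[40,0,100],0]]' ; python3 -c "
from h import *
st()
im,_,_=shot('scene','s20')"
```

```text
time_s: 40.7
tcp_pos: [0.2759, -0.1367, 0.5286]
tcp_rot: [0.965, 0.011, 0.259, 0.028]
ft_force: [0.3, -0.1, 0.8]
width: 0.005
t 40.7 p [ 0.2759 -0.1367  0.5286] x [ 0.8644  0.0602 -0.4992] y [-0.0492  0.9982  0.0352] z [ 0.5004 -0.0059  0.8658] q [-2.1029 -0.756   1.6723  1.4351  2.3364 -1.096 ] F [ 0.276  -0.0546  0.7816] w 0.5
```

```bash
python3 go.py .42 -.03 .64
```

```text
shift mm [ 74.5  98.6 165.8] norm 207.0 az z 0.5 c 120.0
```

```bash
python3 -m jog '[[[10,10,25],0],[[25,30,60],0],[[40,50,95],0],[[55,75,130],0],[[74,98,165],0]]' ; python3 -c "
from h import *
st()"; python3 go.py .55 -.03 .5
```

```text
time_s: 41.17
tcp_pos: [0.3805, -0.0657, 0.6109]
tcp_rot: [0.965, 0.011, 0.262, 0.03]
ft_force: [0.7, -0.5, -0.8]
width: 0.004
t 41.17 p [ 0.3805 -0.0657  0.6109] x [ 0.8611  0.0625 -0.5046] y [-0.0514  0.998   0.0358] z [ 0.5059 -0.0049  0.8626] q [-1.3419 -0.7464  1.4755  1.0977  1.8617 -0.7157] F [ 0.7134 -0.452  -0.7675] w 0.4
shift mm [204.2  23.  -10.1] norm 206.0 az z -0.6 c 120.3
```

```bash
python3 go.py .50 .037 .56
```

```text
shift mm [135.1  94.6  16. ] norm 166.0 az z -0.6 c 120.3
```

```bash
python3 -m jog '[[[27,19,3],0],[[54,38,6],0],[[81,57,9],0],[[108,76,12],0],[[135,95,16],0]]' >/dev/null; python3 -m jog '[[[0,0,0],0],[[0,0,0],0],[[0,0,0],0],[[0,0,0],0]]' ; python3 -c "
from h import *
st()"; python3 go.py .50 .037 .56
```

```text
time_s: 41.92
tcp_pos: [0.4574, -0.008, 0.5739]
tcp_rot: [0.964, 0.017, 0.265, 0.025]
ft_force: [-0.3, 0.1, 0.7]
width: 0.006
t 41.92 p [ 0.4574 -0.008   0.5739] x [ 0.8581  0.0575 -0.5103] y [-0.0395  0.9982  0.046 ] z [ 0.512  -0.0193  0.8587] q [-0.5417 -0.705   1.5458  0.524   1.3843 -0.395 ] F [-0.2888  0.1334  0.6826] w 0.6
shift mm [46.2 42.6  9. ] norm 63.0 az z -2.2 c 120.7
```

```bash
python3 -m jog '[[[20,15,4],0],[[40,30,8],0],[[46,43,9],0],[[46,43,9],0],[[46,43,9],0]]' >/dev/null; python3 -m jog '[[[0,0,0],0],[[0,0,0],0]]' >/dev/null; python3 -c "
from h import *
st()"
```

```text
t 42.5 p [0.4996 0.0373 0.5609] x [ 0.8588  0.0573 -0.5091] y [-0.0394  0.9982  0.0459] z [ 0.5108 -0.0194  0.8595] q [-0.2015 -0.6351  1.5493  0.2456  1.2168 -0.1723] F [0.5472 0.2555 0.6771] w 0.6
```

```bash
python3 -m jog '[[[0,20,0],0],[[0,40,0],0],[[0,53,0],0],[[0,53,0],0]]' >/dev/null; for i in 1 2; do python3 -m jog '[[[-23,0,-33],0],[[-46,0,-66],0],[[-69,0,-99],0],[[-92,0,-132],0],[[-115,0,-165],0]]' >/dev/null; python3 -c "
from h import *
st()"; done
```

```text
t 43.25 p [0.3936 0.1337 0.5261] x [ 0.8472  0.0326 -0.5303] y [-0.0173  0.9993  0.0337] z [ 0.5311 -0.0194  0.8471] q [ 0.5309 -0.7569  1.6541 -0.4272  1.315   0.4317] F [0.0184 0.2202 0.169 ] w 0.6
t 43.67 p [0.2752 0.1749 0.4897] x [ 0.8413  0.0163 -0.5403] y [-0.0054  0.9997  0.0217] z [ 0.5405 -0.0154  0.8412] q [ 1.3487 -0.7569  1.7256 -0.9706  1.7114  0.9669] F [-0.0278  1.4371 -0.9124] w 0.3
```

```bash
cat > fk.py <<'E'
import numpy as np
from scipy.spatial.transform import Rotation as Ro
from scipy.optimize import least_squares
L1,L2,Lt,h,off=.44903,.50979,.36964,.17167,.199
P=dict(lat=.057,r0=0.003)
lo=np.array([-3.1,-.76,.27,-1.08,.17,-2.57]);hi=np.array([3.1,2.03,2.55,4.22,2.65,2.57])
def fk(q,par=None):
    lat,r0,L1_,L2_,Lt_,h_,off_=par if par is not None else PAR
    # arm frame: X radial, Y lateral left, Z up. rotation about Y by angle a takes Z toward X
    Rz=Ro.from_rotvec([0,0,q[0]]).as_matrix()
    Ry=lambda a:Ro.from_rotvec([0,a,0]).as_matrix()
    u=lambda a:np.array([np.sin(a),0,np.cos(a)])
    p=np.array([r0,lat,h_])+L1_*u(q[1])+L2_*u(q[1]+q[2]+off_)
    # frame whose Z is forearm axis
    F=Ry(q[1]+q[2])@Ro.from_rotvec([0,0,q[3]]).as_matrix()@Ry(q[4])@Ro.from_rotvec([0,0,q[5]]).as_matrix()
    # tool: x = F z ; at q4=q6=0,q5 s.t. down: z radial out => F x axis = Ry(pi) x = -x -> tool z = -Fx ; y = z x x
    x=F[:,2]; z=-F[:,0]; y=np.cross(z,x)
    return Rz@(p+Lt_*x), Rz@np.c_[x,y,z]
PAR=[.057,.003,L1,L2,Lt,h,off]
E
cat > fkdata.py <<'E'
import numpy as np
D=[([-0.677,-0.4931,2.0336,0.8469,0.8199,-0.9348],[0.5723,-0.1409,0.3001],[0.8862,-0.0095,-0.4633],[0.4613,-0.0768,0.8839]),
([-0.5696,-0.4169,2.4071,1.3349,0.5039,1.5537],[0.5387,-0.0823,0.1065],[0.888,-0.0112,-0.4597],[-0.4597,-0.0004,-0.8881]),
([-0.3033,-0.3033,2.4776,1.9524,0.2788,1.033],[0.5382,-0.0153,0.0528],[0.8872,-0.01,-0.4613],[-0.4613,0.0006,-0.8872]),
([-2.1029,-0.756,1.6723,1.4351,2.3364,-1.096],[0.2759,-0.1367,0.5286],[0.8644,0.0602,-0.4992],[0.5004,-0.0059,0.8658]),
([1.3487,-0.7569,1.7256,-0.9706,1.7114,0.9669],[0.2752,0.1749,0.4897],[0.8413,0.0163,-0.5403],[0.5405,-0.0154,0.8412]),
([1.0509,.0878,1.3718,0,1.6836,-.1031],[.2225,.5026,.2046],[-.0008,-.0015,-1],[.4049,.9144,-.0017]),
([-0.2015,-0.6351,1.5493,0.2456,1.2168,-0.1723],[0.4996,0.0373,0.5609],[0.8588,0.0573,-0.5091],[0.5108,-0.0194,0.8595])]
E
python3 - <<'E'
from fk import *; from fkdata import D
import fk
def f(par,s=1):
    o=[]
    for q,p,x,z in D:
        a,R=fk.fk(q,par); o+=list(a-p)
    return np.array(o)
for q,p,x,z in D:
    a,R=fk.fk(q); print(np.round(a-p,4),np.round(R[:,0]-x,3),np.round(R[:,2]-z,3))
s=least_squares(f,PAR); print(s.x, np.abs(s.fun).max())
E
```

```text
[ 0.0193 -0.0017  0.0103] [-0.  0. -0.] [0. 0. 0.]
[ 0.0195 -0.0014  0.0103] [ 0. -0.  0.] [-0.  0.  0.]
[ 0.0197 -0.0007  0.0103] [ 0. -0.  0.] [ 0. -0. -0.]
[ 0.0152 -0.0016  0.0095] [-0. -0. -0.] [ 0.  0. -0.]
[0.0162 0.0033 0.0087] [0. 0. 0.] [-0.  0.  0.]
[0.0011 0.0027 0.    ] [0. 0. 0.] [-0. -0.  0.]
[0.0193 0.0009 0.0093] [0. 0. 0.] [-0.  0.  0.]
[ 5.65928748e-02 -5.29941899e-06  4.49037795e-01  5.09872685e-01
  3.50669901e-01  1.52614456e-01  1.98874074e-01] 4.299104103328011e-05
```

```bash
cat > sim.py <<'E'
import fk as F
from fk import *
F.PAR=[.0565929,0,.4490378,.5098727,.3506699,.1526145,.1988741]
def solve(q,p,R,w):
    def f(qq):
        a,A=F.fk(qq); return np.r_[a-p, w*Ro.from_matrix(R@A.T).as_rotvec()]
    s=least_squares(f,np.clip(q,lo+1e-6,hi-1e-6),bounds=(lo,hi),xtol=1e-10,ftol=1e-10,max_nfev=60); return s.x
def call(q,rows,w=1.1,step=.0417):
    p0,R0=F.fk(q)
    for (t,roll) in rows:
        pt=p0+R0@(np.array(t)/1000); Rt=R0@Ro.from_rotvec([roll,0,0]).as_matrix()
        p,R=F.fk(q); d=pt-p; n=np.linalg.norm(d)
        if n>step: d*=step/n
        v=Ro.from_matrix(Rt@R.T).as_rotvec(); m=np.linalg.norm(v)
        if m>.125: v*=.125/m
        qn=solve(q,p+d,Ro.from_rotvec(v).as_matrix()@R,w)
        dq=np.clip(qn-q,-.7*np.array([2.79,2.79,3.14,3.14,3.14,3.14])/12,.7*np.array([2.79,2.79,3.14,3.14,3.14,3.14])/12)
        q=q+dq
    return q
E
python3 - <<'E'
from sim import *
q0=np.array([-0.1583,0.6938,0.2748,0.1232,1.4598,-0.0597])
rows=[([10*k,0,40*k],0) for k in range(1,6)]
for w in (.3,.5,.8,1.1):
    q=q0.copy()
    for i in range(10): q=call(q,rows,w)
    p,R=F.fk(q); print(w,p.round(3),R[:,0].round(3),q.round(3))
print("real p [1.0529 -.0692 .5535] x [.8864 -.0087 -.4628] q [-.165 .6701 .2747 .153 1.1167 -.0692]")
E
```

```text
0.3 [ 0.905 -0.09   0.992] [ 0.954 -0.058  0.294] [-0.22   0.411  0.27   0.27   0.606 -0.111]
0.5 [ 1.046 -0.075  0.643] [ 0.95  -0.021 -0.313] [-0.173  0.623  0.27   0.17   1.006 -0.073]
0.8 [ 1.056 -0.064  0.469] [ 0.809  0.002 -0.588] [-0.157  0.727  0.27   0.138  1.212 -0.066]
1.1 [ 1.051 -0.061  0.413] [ 0.745  0.01  -0.667] [-0.152  0.762  0.27   0.128  1.278 -0.064]
real p [1.0529 -.0692 .5535] x [.8864 -.0087 -.4628] q [-.165 .6701 .2747 .153 1.1167 -.0692]
```

```bash
cat > search.py <<'E'
from sim import *
import sys
lo2=lo+.005; hi2=hi-.005
F.lo=lo
def tilt(q): return np.degrees(np.arccos(-F.fk(q)[1][2,0]))
def goto(q,pt,R,n=None):
    p,_=F.fk(q); n=int(np.ceil(np.linalg.norm(pt-p)/.04))
    for k in range(1,n+1):
        q=solve(q,p+(pt-p)*k/n,R,.63)
    e=np.linalg.norm(F.fk(q)[0]-pt)
    return q,e
if __name__=="__main__":
    q0=np.array([1.3487,-0.7569,1.7256,-0.9706,1.7114,0.9669])
    p0,R0=F.fk(q0); 
    rng=np.random.default_rng(0); res=[]
    q1,e=goto(q0,np.array([.5,.1,.5]),R0); print(e,q1,tilt(q1))
    import itertools
    for i in range(60):
        pt=rng.uniform([-.5,-.8,.35],[.9,.8,.85])
        if np.hypot(pt[0],pt[1])<.3: continue
        q,e=goto(q1,pt,R0)
        if np.degrees(np.arccos(np.clip(F.fk(q)[1][:,0]@R0[:,0],-1,1)))>3 and 0: continue
        t0=tilt(q)
        for d in itertools.product([-1,0,1],repeat=3):
            if d==(0,0,0): continue
            dw=np.array(d)/np.linalg.norm(d)
            sh=F.fk(q)[1].T@dw*41.7
            qq=call(q,[(sh*k,0) for k in range(1,6)],.63)
            res.append((tilt(qq)-t0,t0,F.fk(q)[0].round(2),F.fk(qq)[0].round(2),d,q.round(2),e))
    res.sort(key=lambda r:r[0])
    for r in res[:25]: print(round(r[0],2),round(r[1],1),*r[2:])
E
time timeout 550 python3 search.py
```

```text
3.142875308119069e-14 [ 0.17757021 -0.62196959  1.65002903 -0.14755933  1.12348778  0.17596244] 57.29853190281606
-6.49 57.3 [ 0.36 -0.19  0.85] [ 0.25 -0.03  0.7 ] (-1, 1, -1) [-1.52 -0.14  0.47  1.34  2.1  -0.36] 2.5573347377712247e-11
-5.09 57.3 [ 0.36 -0.19  0.85] [ 0.28 -0.05  0.81] (-1, 1, 0) [-1.52 -0.14  0.47  1.34  2.1  -0.36] 2.5573347377712247e-11
-3.65 57.3 [0.56 0.02 0.81] [0.33 0.06 0.8 ] (-1, 0, 0) [-0.16 -0.11  0.56  0.15  1.69 -0.05] 1.807172104165064e-09
-3.08 57.3 [-0.16  0.6   0.38] [-0.14  0.57  0.45] (0, 0, 1) [ 2.15  0.57  0.73 -1.06  2.19  1.66] 2.921268980102208e-08
-3.08 52.1 [0.11 0.51 0.62] [0.08 0.44 0.64] (-1, -1, 1) [ 1.78  0.13  0.76 -1.08  2.05  1.12] 0.05761992596429868
-3.04 50.6 [0.14 0.39 0.65] [0.07 0.31 0.6 ] (-1, -1, 0) [ 1.76 -0.1   0.9  -1.08  2.08  1.04] 0.083681471331219
-2.95 57.3 [0.07 0.66 0.37] [-0.05  0.64  0.47] (-1, 0, 1) [ 1.82  0.4   0.98 -1.03  1.87  1.56] 5.246902152835432e-13
-2.91 57.3 [-0.16  0.6   0.38] [-0.13  0.67  0.41] (0, 1, 1) [ 2.15  0.57  0.73 -1.06  2.19  1.66] 2.921268980102208e-08
-2.83 52.1 [0.11 0.51 0.62] [0.07 
[... 1284 characters left out ...]
-1, -1, 0) [ 1.6   0.51  0.27 -1.08  1.88  0.92] 0.12578068483488236
-2.51 57.3 [-0.16  0.6   0.38] [-0.24  0.56  0.41] (-1, 0, 1) [ 2.15  0.57  0.73 -1.06  2.19  1.66] 2.921268980102208e-08
-2.48 57.3 [-0.16  0.6   0.38] [-0.02  0.59  0.48] (1, 0, 1) [ 2.15  0.57  0.73 -1.06  2.19  1.66] 2.921268980102208e-08
-2.45 54.3 [0.14 0.71 0.56] [0.08 0.6  0.61] (-1, -1, 1) [ 1.7   0.57  0.31 -1.08  1.97  1.06] 0.04729576372774707
-2.45 52.1 [0.11 0.51 0.62] [-0.03  0.51  0.57] (-1, 0, 0) [ 1.78  0.13  0.76 -1.08  2.05  1.12] 0.05761992596429868
-2.32 57.3 [0.07 0.66 0.37] [0.09 0.76 0.47] (0, 1, 1) [ 1.82  0.4   0.98 -1.03  1.87  1.56] 5.246902152835432e-13
real	3m10.484s
user	3m9.725s
sys	0m0.170s
```

```bash
cat > greedy.py <<'E'
from search import *
import itertools,sys
def ok(q):
    p,_=F.fk(q)
    wr=F.fk(q)[0]-.35*F.fk(q)[1][:,0]
    return .42<p[2]<.8 and .33<np.hypot(p[0],p[1])<.95 and np.hypot(wr[0],wr[1])>.15 and -.73<q[1] and q[4]<2.62
def run(q,n=20,verbose=True):
    hist=None
    for i in range(n):
        best=None
        for d in itertools.product([-1,0,1],repeat=3):
            if d==(0,0,0): continue
            dw=np.array(d)/np.linalg.norm(d); sh=(F.fk(q)[1].T@dw*41.7).round(0)
            qq=call(q,[(sh*k,0) for k in range(1,6)],.63)
            if ok(qq) and (best is None or tilt(qq)<best[0]): best=(tilt(qq),d,sh,qq)
        if best is None: print("stuck");break
        print(i,round(best[0],1),best[1],best[2],F.fk(best[3])[0].round(2),best[3].round(2),flush=True)
        q=best[3]
    return q
if __name__=="__main__":
    q0=np.array([1.3487,-0.7569,1.7256,-0.9706,1.7114,0.9669])
    p0,R0=F.fk(q0)
    q1,e=goto(q0,np.array([.5,.1,.5]),R0)
    q2,e=goto(q1,np.array([.22,.5,.6]),R0); print(e,q2.round(2),tilt(q2))
    run(q2,14)
E
time timeout 570 python3 greedy.py
```

```text
0.001303620878916206 [ 1.6   0.05  0.94 -1.08  1.88  1.1 ] 57.13527460866422
0 53.7 (-1, -1, 0) [-25. -29. -16.] [0.13 0.39 0.56] [ 1.81 -0.17  1.19 -1.08  2.03  1.25]
1 49.9 (-1, -1, 1) [-34. -23.   5.] [0.09 0.34 0.58] [ 1.92 -0.23  1.17 -1.08  2.16  1.25]
2 46.7 (-1, 0, 1) [-41.   2.   4.] [0.03 0.36 0.6 ] [ 2.02 -0.1   0.97 -1.08  2.26  1.27]
3 44.0 (-1, 0, 1) [-42.   3.   1.] [-0.04  0.38  0.61] [ 2.12  0.03  0.81 -1.08  2.35  1.31]
4 41.7 (0, 0, 1) [-30.   2.  29.] [0.   0.4  0.66] [ 2.    0.05  0.65 -1.08  2.33  1.14]
5 39.4 (-1, -1, 1) [-36. -21.  -2.] [-0.05  0.34  0.65] [ 2.16 -0.02  0.73 -1.08  2.42  1.26]
6 37.4 (-1, 0, 1) [-41.   5.  -4.] [-0.11  0.35  0.64] [ 2.25  0.1   0.59 -1.08  2.48  1.32]
7 35.7 (0, 0, 1) [-33.   4.  25.] [-0.07  0.36  0.67] [ 2.15  0.11  0.49 -1.08  2.47  1.19]
8 34.3 (-1, 0, 1) [-41.   6.  -7.] [-0.13  0.37  0.66] [ 2.25  0.19  0.4  -1.08  2.51  1.27]
9 32.8 (-1, -1, 1) [-37. -18.  -7.] [-0.19  0.29  0.65] [ 2.45  0.15  0.47 -1.08  2.6   1.45]
10 31.3 (0, 0, 1) [-35.   5.  22.] [-0.16  0.3   0.67] [ 2.38  0.13  0.42 -1.08  2.59  1.36]
11 30.1 (0, 0, 1) [-36.   6.  21.] [-0.13  0.31  0.69] [ 2.29  0.13  0.35 -1.08  2.57  1.25]
12 29.2 (-1, 0, 1) [-39.   8. -12.] [-0.19  0.31  0.68] [ 2.39  0.21  0.27 -1.08  2.61  1.34]
13 28.6 (0, 0, 1) [-36.   7.  19.] [-0.15  0.31  0.7 ] [ 2.33  0.17  0.27 -1.08  2.6   1.27]
real	0m45.418s
user	0m45.605s
sys	0m0.165s
```

```bash
cat > g2.py <<'E'
from greedy import *
import contextlib,io
q0=np.array([1.3487,-0.7569,1.7256,-0.9706,1.7114,0.9669])
p0,R0=F.fk(q0)
q1,e=goto(q0,np.array([.5,.1,.5]),R0)
q2,e=goto(q1,np.array([.22,.5,.6]),R0)
with contextlib.redirect_stdout(io.StringIO()): q=run(q2,9)
R=F.fk(q)[1]; print(tilt(q),R[:,0],F.fk(q)[0],q.round(2))
res=[]
for pt in itertools.product([-.5,-.25,0,.25,.5],[-.6,-.3,.3,.6],[.5,.7]):
    pt=np.array(pt)
    if np.hypot(pt[0],pt[1])<.33: continue
    qa,e=goto(q,pt,R)
    if e>.05 or not ok(qa): continue
    for d in itertools.product([-1,0,1],repeat=3):
        if d==(0,0,0): continue
        dw=np.array(d)/np.linalg.norm(d); sh=F.fk(qa)[1].T@dw*41.7
        qq=call(qa,[(sh*k,0) for k in range(1,6)],.63)
        if ok(qq): res.append((tilt(qq),pt,d,tilt(qa),qa.round(2)))
res.sort(key=lambda r:r[0])
for r in res[:15]: print(*r)
E
time timeout 570 python3 g2.py
```

```text
34.28366504772538 [ 0.54075007  0.15775156 -0.82625892] [-0.13279197  0.36630865  0.66439935] [ 2.25  0.19  0.4  -1.08  2.51  1.27]
31.289091550951216 [0.5 0.3 0.5] (0, 1, 1) 34.283665057851735 [ 0.52 -0.18  1.16 -0.13  1.58  0.42]
31.50377361052807 [0.5 0.3 0.5] (0, 0, 1) 34.283665057851735 [ 0.52 -0.18  1.16 -0.13  1.58  0.42]
31.76991309475279 [0.5 0.3 0.5] (1, 0, 1) 34.283665057851735 [ 0.52 -0.18  1.16 -0.13  1.58  0.42]
32.059992782350804 [0.5 0.3 0.5] (1, 1, 1) 34.283665057851735 [ 0.52 -0.18  1.16 -0.13  1.58  0.42]
32.92105694993604 [-0.25  0.3   0.5 ] (0, 0, 1) 34.28366504011921 [ 2.52  0.06  0.93 -0.72  2.41  1.97]
33.78075176087239 [-0.5  0.3  0.5] (-1, 0, 1) 34.05727745998945 [ 2.72  0.6   0.27 -0.8   2.6   2.03]
33.83206668478694 [-0.5  0.3  0.5] (-1, 1, 1) 34.05727745998945 [ 2.72  0.6   0.27 -0.8   2.6   2.03]
33.94406730249216 [-0.5  0.3  0.5] (0, 1, 0) 34.05727745998945 [ 2.72  0.6   0.27 -0.8   2.6   2.03]
33.999782524606466 [-0.5  0.3  0.5] (0, 1, 1) 34.05727745998945 [ 2.72  0.6   0.27 -0.8   2.6   2.03]
34.00122895142451 [0.25 0.3  0.5 ] (0, 0, 1) 34.28366504772536 [ 1.1  -0.48  1.36 -0.44  1.8   0.84]
34.057275744156584 [-0.5  0.3  0.5] (1, -1, 0) 34.05727745998945 [ 2.72  0.6   0.27 -0.8   2.6   2.03]
34.05727736645426 [-0.5  0.3  0.5] (1, 1, 0) 34.05727745998945 [ 2.72  0.6   0.27 -0.8   2.6   2.03]
34.05727755490906 [-0.5  0.3  0.5] (1, 0, 0) 34.05727745998945 [ 2.72  0.6   0.27 -0.8   2.6   2.03]
34.14155487074537 [-0.5  0.3  0.5] (1, 1, 1) 34.05727745998945 [ 2.72  0.6   0.27 -0.8   2.6   2.03]
34.21917421864116 [0.25 0.3  0.5 ] (0, 1, 1) 34.28366504772536 [ 1.1  -0.48  1.36 -0.44  1.8   0.84]
real	1m26.843s
user	1m26.709s
sys	0m0.152s
```

```bash
python3 - <<'E'
s=open('sim.py').read()
a=s.index("        dq=np.clip"); b=s.index("        q=q+dq")
s=s[:a]+"        mx=.7*np.array([2.79,2.79,3.14,3.14,3.14,3.14])/12; k=max(1,np.max(np.abs(qn-q)/mx)); dq=(qn-q)/k\n"+s[b:]
open('sim.py','w').write(s)
E
time timeout 570 python3 g2.py; timeout 300 python3 greedy.py
```

```text
34.28366504772538 [ 0.54075007  0.15775156 -0.82625892] [-0.13279197  0.36630865  0.66439935] [ 2.25  0.19  0.4  -1.08  2.51  1.27]
32.91164091473967 [-0.25  0.3   0.5 ] (0, 0, 1) 34.28366504011921 [ 2.52  0.06  0.93 -0.72  2.41  1.97]
33.78075176087239 [-0.5  0.3  0.5] (-1, 0, 1) 34.05727745998945 [ 2.72  0.6   0.27 -0.8   2.6   2.03]
33.83206668478694 [-0.5  0.3  0.5] (-1, 1, 1) 34.05727745998945 [ 2.72  0.6   0.27 -0.8   2.6   2.03]
33.94406730249216 [-0.5  0.3  0.5] (0, 1, 0) 34.05727745998945 [ 2.72  0.6   0.27 -0.8   2.6   2.03]
33.999782524606466 [-0.5  0.3  0.5] (0, 1, 1) 34.05727745998945 [ 2.72  0.6   0.27 -0.8   2.6   2.03]
34.05727608114119 [-0.5  0.3  0.5] (1, -1, 0) 34.05727745998945 [ 2.72  0.6   0.27 -0.8   2.6   2.03]
34.05727736645426 [-0.5  0.3  0.5] (1, 1, 0) 34.05727745998945 [ 2.72  0.6   0.27 -0.8   2.6   2.03]
34.057277555405655 [-0.5  0.3  0.5] (1, 0, 0) 34.05727745998945 [ 2.72  0.6   0.27 -0.8   2.6   2.03]
34.14155487074537 [-0.5  0.3  0.5] (1, 1, 1) 34.05727745998945 [ 2.72  0.6   0.27 -0.8   2.6   2.03]
34.24449737465961 [0.25 0.3  0.5 ] (1, -1, 0) 34.28
[... 1278 characters left out ...]
1.32]
7 35.7 (0, 0, 1) [-33.   4.  25.] [-0.07  0.36  0.67] [ 2.15  0.11  0.49 -1.08  2.47  1.19]
8 34.3 (-1, 0, 1) [-41.   6.  -7.] [-0.13  0.37  0.66] [ 2.25  0.19  0.4  -1.08  2.51  1.27]
9 32.8 (-1, -1, 1) [-37. -18.  -7.] [-0.19  0.29  0.65] [ 2.45  0.15  0.47 -1.08  2.6   1.45]
10 31.3 (0, 0, 1) [-35.   5.  22.] [-0.16  0.3   0.67] [ 2.38  0.13  0.42 -1.08  2.59  1.36]
11 30.1 (0, 0, 1) [-36.   6.  21.] [-0.13  0.31  0.69] [ 2.29  0.13  0.35 -1.08  2.57  1.25]
12 29.2 (-1, 0, 1) [-39.   8. -12.] [-0.19  0.31  0.68] [ 2.39  0.21  0.27 -1.08  2.61  1.34]
13 28.6 (0, 0, 1) [-36.   7.  19.] [-0.15  0.31  0.7 ] [ 2.33  0.17  0.27 -1.08  2.6   1.27]
real	1m27.543s
user	1m26.813s
sys	0m0.220s
```

```bash
cat > nxt.py <<'E'
from greedy import *
from h import env
import contextlib,io
q=np.array(env.state()["q"]); print("now",q.round(3),"tilt",round(tilt(q),1),"x",F.fk(q)[1][:,0].round(3),F.fk(q)[0].round(3))
if len(sys.argv)>2:
    pt=np.array([float(a) for a in sys.argv[1:4]]); q2,e=goto(q,pt,F.fk(q)[1]); print("goto",e,q2.round(2)); q=q2
    print("shift",(F.fk(np.array(env.state()["q"]))[1].T@(pt-F.fk(np.array(env.state()["q"]))[0])*1000).round(0))
else: run(q,int(sys.argv[1]))
E
python3 nxt.py .22 .5 .6
```

```text
now [ 1.349 -0.757  1.726 -0.971  1.711  0.967] tilt 57.3 x [ 0.841  0.016 -0.54 ] [0.275 0.175 0.49 ]
goto 0.0013079448630888056 [ 1.6   0.05  0.94 -1.08  1.88  1.1 ]
shift [-101.  328.   58.]
```

```bash
python3 -m jog '[[[-11,37,7],0],[[-23,75,13],0],[[-34,112,20],0],[[-46,150,26],0],[[-57,187,33],0]]' >/dev/null; python3 -m jog '[[[-11,36,6],0],[[-22,70,12],0],[[-33,105,19],0],[[-44,141,25],0],[[-44,141,25],0]]' |sed -n 2,4p; python3 nxt.py 9
```

```text
tcp_pos: [0.2221, 0.5086, 0.5944]
tcp_rot: [0.959, 0.005, 0.284, 0.007]
ft_force: [0.6, 1.5, -1.9]
now [ 1.601  0.066  0.935 -1.075  1.877  1.098] tilt 57.0 x [ 0.839  0.017 -0.545] [0.222 0.509 0.594]
0 53.7 (-1, -1, 0) [-25. -29. -16.] [0.13 0.4  0.56] [ 1.82 -0.15  1.18 -1.08  2.04  1.24]
1 49.9 (-1, -1, 1) [-34. -23.   5.] [0.08 0.34 0.58] [ 1.93 -0.22  1.16 -1.08  2.17  1.25]
2 46.7 (-1, 0, 1) [-42.   2.   4.] [0.02 0.37 0.6 ] [ 2.04 -0.08  0.97 -1.08  2.27  1.28]
3 44.0 (-1, 0, 1) [-42.   3.   1.] [-0.05  0.38  0.61] [ 2.14  0.04  0.8  -1.08  2.36  1.32]
4 41.7 (0, 0, 1) [-30.   2.  29.] [-0.01  0.4   0.65] [ 2.03  0.06  0.66 -1.08  2.34  1.17]
5 39.4 (-1, -1, 1) [-36. -21.  -2.] [-0.06  0.33  0.64] [ 2.19 -0.    0.73 -1.08  2.44  1.29]
6 37.5 (-1, 0, 1) [-41.   4.  -4.] [-0.13  0.34  0.64] [ 2.29  0.12  0.59 -1.08  2.5   1.36]
7 35.7 (0, 0, 1) [-33.   3.  25.] [-0.1   0.35  0.66] [ 2.21  0.11  0.51 -1.08  2.49  1.25]
8 34.2 (-1, 0, 1) [-41.   6.  -7.] [-0.16  0.36  0.65] [ 2.31  0.2   0.41 -1.08  2.54  1.32]
```

```bash
python3 -m jog '[[[-25,-29,-16],0],[[-50,-58,-32],0],[[-75,-87,-48],0],[[-100,-116,-64],0],[[-125,-145,-80],0]]' |tail -2; python3 -m jog '[[[-34,-23,5],0],[[-68,-46,10],0],[[-102,-69,15],0],[[-136,-92,20],0],[[-170,-115,25],0]]' |tail -2; python3 -m jog '[[[-42,2,4],0],[[-84,4,8],0],[[-126,6,12],0],[[-168,8,16],0],[[-210,10,20],0]]' |tail -2; python3 nxt.py 8
```

```text
ft_force: [0.3, 0.2, 0.1]
width: 0.004
ft_force: [-0.1, 0.3, -0.0]
width: 0.005
ft_force: [-0.2, 0.3, -0.3]
width: 0.005
now [ 2.056 -0.08   0.954 -1.078  2.286  1.291] tilt 46.0 x [ 0.716  0.067 -0.695] [0.009 0.362 0.6  ]
0 43.4 (-1, 0, 1) [-42.   3.   1.] [-0.06  0.38  0.61] [ 2.16  0.05  0.79 -1.08  2.37  1.34]
1 41.1 (0, 0, 1) [-30.   2.  29.] [-0.02  0.39  0.65] [ 2.05  0.06  0.65 -1.08  2.36  1.18]
2 38.9 (-1, -1, 1) [-36. -21.  -3.] [-0.07  0.33  0.64] [ 2.22  0.    0.72 -1.08  2.46  1.32]
3 36.9 (0, 0, 1) [-32.   3.  26.] [-0.04  0.35  0.67] [ 2.1   0.03  0.58 -1.08  2.44  1.16]
4 35.3 (-1, 0, 1) [-41.   5.  -6.] [-0.09  0.36  0.67] [ 2.2   0.12  0.48 -1.08  2.49  1.23]
5 33.9 (-1, 0, 1) [-41.   6.  -8.] [-0.16  0.36  0.66] [ 2.3   0.21  0.39 -1.08  2.53  1.31]
6 32.6 (0, 0, 1) [-35.   5.  23.] [-0.12  0.36  0.68] [ 2.22  0.19  0.34 -1.08  2.52  1.21]
7 31.2 (-1, -1, 1) [-37. -18.  -9.] [-0.18  0.29  0.67] [ 2.43  0.13  0.43 -1.08  2.6   1.41]
```

Simulation matches; continue.

```bash
python3 -m jog '[[[-42,3,1],0],[[-84,6,2],0],[[-126,9,3],0],[[-168,12,4],0],[[-210,15,5],0]]' |tail -2; python3 -m jog '[[[-30,2,29],0],[[-60,4,58],0],[[-90,6,87],0],[[-120,8,116],0],[[-150,10,145],0]]' |tail -2; python3 -m jog '[[[-36,-21,-3],0],[[-72,-42,-6],0],[[-108,-63,-9],0],[[-144,-84,-12],0],[[-180,-105,-15],0]]' |tail -2;  python3 -m jog '[[[-32,3,26],0],[[-64,6,52],0],[[-96,9,78],0],[[-128,12,104],0],[[-160,15,130],0]]' |tail -2; python3 -m jog '[[[-41,5,-6],0],[[-82,10,-12],0],[[-123,15,-18],0],[[-164,20,-24],0],[[-205,25,-30],0]]' |tail -2; python3 nxt.py 6
```

```text
ft_force: [-1.0, -0.7, 0.3]
width: 0.007
ft_force: [0.1, 0.8, -0.8]
width: 0.004
ft_force: [-0.3, 0.1, -0.3]
width: 0.005
ft_force: [0.0, 1.1, 0.7]
width: 0.006
ft_force: [-0.1, 0.4, 0.5]
width: 0.007
now [ 2.209  0.13   0.453 -1.079  2.5    1.233] tilt 34.5 x [ 0.546  0.149 -0.824] [-0.103  0.354  0.67 ]
0 33.1 (-1, 0, 1) [-40.   6.  -8.] [-0.16  0.36  0.66] [ 2.31  0.21  0.36 -1.08  2.54  1.31]
1 32.0 (0, 0, 1) [-35.   5.  22.] [-0.13  0.36  0.68] [ 2.23  0.19  0.32 -1.08  2.53  1.21]
2 30.6 (-1, -1, 1) [-37. -17.  -9.] [-0.18  0.28  0.67] [ 2.44  0.14  0.41 -1.08  2.61  1.41]
3 29.4 (0, 0, 1) [-36.   6.  20.] [-0.15  0.3   0.69] [ 2.36  0.13  0.35 -1.08  2.6   1.31]
4 29.4 (0, 1, -1) [ 32.  24. -13.] [-0.15  0.44  0.54] [ 2.15  0.07  0.8  -0.67  2.24  1.63]
5 29.4 (0, -1, 1) [-32. -24.  13.] [-0.15  0.3   0.69] [ 2.36  0.13  0.35 -1.08  2.6   1.31]
```

```bash
python3 -m jog '[[[-40,6,-8],0],[[-80,12,-16],0],[[-120,18,-24],0],[[-160,24,-32],0],[[-200,30,-40],0]]' |tail -2; python3 -m jog '[[[-35,5,22],0],[[-70,10,44],0],[[-105,15,66],0],[[-140,20,88],0],[[-175,25,110],0]]' |tail -2; python3 nxt.py .38 .2 .6; python3 -c "
from h import *
st()"
```

```text
ft_force: [0.1, -0.2, 0.5]
width: 0.006
ft_force: [-0.4, -0.1, -0.5]
width: 0.005
now [ 2.233  0.194  0.305 -1.079  2.537  1.211] tilt 31.7 x [ 0.492  0.184 -0.851] [-0.127  0.356  0.686]
goto 1.317339948090122e-09 [ 0.35 -0.35  1.03  0.01  1.9   0.27]
shift [ 293. -225.  390.]
t 48.67 p [-0.1265  0.3561  0.6857] x [ 0.4919  0.1843 -0.8509] y [-0.1161  0.9825  0.1456] z [0.8629 0.0272 0.5047] q [ 2.2329  0.1937  0.3046 -1.0786  2.5366  1.2114] F [-0.4232 -0.1111 -0.4629] w 0.5
```

```bash
python3 - <<'E'
from meas import *
for n in ["top","scene"]:
    im,d,X=shot(n,n+"_b"); 
    hsv=cv2.cvtColor(im,cv2.COLOR_BGR2HSV)
    brown=(hsv[...,0]>5)&(hsv[...,0]<20)&(hsv[...,1]>110)&(hsv[...,2]<165)
    if n=="top":
        cl=cv2.morphologyEx(brown.astype(np.uint8),cv2.MORPH_OPEN,np.ones((3,3)))
    else: cl=brown.astype(np.uint8)
    k,l,sts,cen=cv2.connectedComponentsWithStats(cl)
    for j in range(1,k):
        if sts[j,4]<9: continue
        v,u=np.nonzero(l==j); med=np.nanmedian(X[v,u],0)
        if not (.3<med[0]<.72 and -.6<med[1]<.0 and med[2]<.1): continue
        print(n,sts[j],med)
        if sts[j,4]>600: print("TRAY",rect(rayplane(n,np.c_[u,v],.012)))
        elif sts[j,4]<120: print("  lump",rayplane(n,cen[j],.015))
    cv2.imwrite(f"pics/{n}_bc.png", im if n=="scene" else cv2.resize(im[100:280,120:420],None,fx=2.5,fy=2.5))
E
```

```text
top [ 282  150   42   51 1459] [ 0.5773 -0.1137  0.0096]
TRAY (array([ 0.5782, -0.1128]), array([0.1251, 0.1764]), 74.92617797851562)
top [355 180   4   4  15] [ 0.5541 -0.3191  0.0191]
  lump [[ 0.5556 -0.3193  0.015 ]]
top [373 184   4   4  15] [ 0.5435 -0.3845  0.0203]
  lump [[ 0.5428 -0.3875  0.015 ]]
top [359 203   4   4  15] [ 0.469  -0.3349  0.0185]
  lump [[ 0.4682 -0.3345  0.015 ]]
top [378 202   4   4  15] [ 0.4718 -0.4055  0.0188]
  lump [[ 0.4733 -0.4069  0.015 ]]
scene [ 209  238   67   69 2359] [ 0.5826 -0.1161  0.0101]
TRAY (array([ 0.5798, -0.1152]), array([0.1295, 0.1802]), 74.90608215332031)
scene [161 301   9   9  49] [ 0.4757 -0.3383  0.0198]
  lump [[ 0.4732 -0.3382  0.015 ]]
scene [186 316   8   8  49] [ 0.5611 -0.3241  0.0207]
  lump [[ 0.5594 -0.3237  0.015 ]]
scene [143 321   9  10  55] [ 0.4777 -0.4107  0.0197]
  lump [[ 0.4758 -0.4111  0.015 ]]
scene [166 331   8   9  58] [ 0.5457 -0.3897  0.0193]
  lump [[ 0.5453 -0.3896  0.015 ]]
```

```bash
for i in 1 2; do python3 -m jog '[[[21,-16,28],0],[[42,-33,56],0],[[64,-49,85],0],[[85,-66,113],0],[[106,-82,142],0]]' 40|sed -n 2,4p; done; python3 -m jog '[[[20,-15,27],0.12],[[40,-30,54],0.24],[[60,-45,80],0.36],[[80,-60,106],0.48],[[80,-60,106],0.6]]' |sed -n 2,4p; python3 -m jog '[[[0,0,0],0.12],[[0,0,0],0.24],[[0,0,0],0.36],[[0,0,0],0.48],[[0,0,0],0.6]]' >/dev/null; python3 -m jog '[[[0,0,0],0.09],[[0,0,0],0.09],[[0,0,0],0.09]]' >/dev/null; python3 - <<'E'
from meas import *
st()
im=cv2.imread("pics/top_b.png"); print("top knob",rayplane("top",[(182,161)],.292), "scene knob",rayplane("scene",[(326,129)],.288))
E
```

```text
tcp_pos: [0.0578, 0.2984, 0.654]
tcp_rot: [0.863, 0.033, 0.496, 0.088]
ft_force: [0.9, 0.3, -0.1]
tcp_pos: [0.2204, 0.2483, 0.6271]
tcp_rot: [0.863, 0.033, 0.497, 0.087]
ft_force: [-0.6, 1.0, -0.1]
tcp_pos: [0.3643, 0.2043, 0.5981]
tcp_rot: [0.813, 0.285, 0.502, -0.071]
ft_force: [1.2, -0.2, -1.2]
t 50.68 p [0.3573 0.2084 0.6038] x [ 0.4905  0.1827 -0.8521] y [0.7922 0.3139 0.5233] z [ 0.3631 -0.9317  0.0092] q [ 0.4182 -0.3648  1.0315 -0.0343  1.9248  1.5937] F [0.2037 0.3712 0.5846] w 40.2
top knob [[0.5663 0.2991 0.292 ]] scene knob [[0.569  0.2975 0.288 ]]
```

```bash
python3 go.py .533 .2855 .344
```

```text
shift mm [321.6  27.4 -10.5] norm 323.0 az z -68.7 c 148.4
```

```bash
python3 -m jog '[[[38,6,-2],0],[[76,12,-4],0],[[114,18,-6],0],[[152,24,-8],0],[[190,27,-10],0]]' >/dev/null; python3 -m jog '[[[38,0,0],0],[[76,0,0],0],[[110,0,0],0],[[131,0,0],0],[[131,0,0],0]]' >/dev/null; python3 -m jog '[[[0,0,0],0],[[0,0,0],0],[[0,0,0],0]]'; python3 - <<'E'
from meas import *
st(); shot("wrist","w21")
E
python3 go.py .572 .300 .276
```

```text
time_s: 51.77
tcp_pos: [0.533, 0.2851, 0.3487]
tcp_rot: [0.674, 0.542, 0.449, -0.224]
ft_force: [-0.6, -1.0, 0.5]
width: 0.425
t 51.77 p [0.533  0.2851 0.3487] x [ 0.4952  0.1849 -0.8489] y [0.7898 0.3113 0.5286] z [ 0.362  -0.9321  0.0081] q [ 0.4153 -0.2002  1.4666 -0.0316  1.3191  1.6124] F [-0.6043 -0.9913  0.5301] w 40.0
shift mm [83.7 -3.  -0.3] norm 84.0 az z -68.8 c 148.1
```

```bash
python3 - <<'E'
from meas import *
R,p=tool(); print(rayplane("wrist",[(247,190)],.292,R,p))
E
python3 -m jog '[[[25,-1,0],0],[[50,-2,0],0],[[70,-3,0],0],[[78,-3,0],0],[[78,-3,0],0]]'; python3 -m jog '[[[0,0,0],0],[[0,0,0],0],[[0,0,0],0]]'; python3 go.py .572 .300 .276
```

```text
[[0.572  0.3027 0.292 ]]
time_s: 52.23
tcp_pos: [0.5685, 0.2981, 0.2753]
tcp_rot: [0.673, 0.54, 0.451, -0.227]
ft_force: [-1.0, -1.5, 0.7]
width: 0.424
time_s: 52.48
tcp_pos: [0.5692, 0.2985, 0.28]
tcp_rot: [0.673, 0.542, 0.45, -0.225]
ft_force: [-0.4, 0.3, -0.5]
width: 0.427
shift mm [ 5.1  0.6 -0.4] norm 5.0 az z -68.8 c 148.1
```

```bash
python3 -m jog '[[[3,2,-1],0],[[6,3,-1],0],[[6,3,-1],0]]'; python3 -m jog '[[[0,0,0],0],[[0,0,0],0],[[0,0,0],0],[[0,0,0],0],[[0,0,0],0]]' 10 30; python3 - <<'E'
from meas import *
st(); shot("wrist","w22")
E
```

```text
time_s: 52.73
tcp_pos: [0.5739, 0.3014, 0.2733]
tcp_rot: [0.673, 0.541, 0.451, -0.226]
ft_force: [0.9, -1.0, 0.0]
width: 0.429
time_s: 53.15
tcp_pos: [0.5737, 0.3013, 0.2734]
tcp_rot: [0.673, 0.541, 0.451, -0.226]
ft_force: [-0.8, 0.3, 0.3]
width: 0.247
t 53.15 p [0.5737 0.3013 0.2734] x [ 0.491   0.1832 -0.8517] y [0.7926 0.3117 0.524 ] z [ 0.3615 -0.9323  0.0079] q [ 0.4117 -0.1031  1.5285 -0.0311  1.1654  1.6146] F [-0.8091  0.2615  0.2614] w 23.2
```

```bash
python3 -m jog '[[[-10,6,0],0],[[-24,15,0],0],[[-40,25,0],0],[[-62,38,0],0],[[-85,52,0],0]]'; python3 - <<'E'
from meas import *
st(); shot("wrist","w23")
E
python3 go.py .424 .042 .15; python3 nxt.py .424 .042 .022
```

```text
time_s: 53.62
tcp_pos: [0.5727, 0.3016, 0.3733]
tcp_rot: [0.673, 0.541, 0.451, -0.227]
ft_force: [0.4, 0.0, -1.0]
width: 0.245
t 53.62 p [0.5727 0.3016 0.3733] x [ 0.4893  0.1819 -0.8529] y [0.7937 0.3123 0.522 ] z [ 0.3613 -0.9324  0.0084] q [ 0.4134 -0.0931  1.322  -0.0307  1.3644  1.61  ] F [ 0.3741  0.0443 -1.0083] w 23.1
shift mm [  72.8 -323.7  186.5] norm 381.0 az z -68.8 c 147.7
now [ 0.413 -0.096  1.311 -0.031  1.363  1.61 ] tilt 32.3 x [ 0.501  0.187 -0.845] [0.575 0.302 0.383]
goto 9.286025133233894e-10 [-0.32 -0.49  2.33  0.45  0.9   0.67]
shift [ 181. -392.  186.]
```

```bash
for i in 1 2 3; do python3 -m jog '[[[5,-21,12],0],[[10,-43,25],0],[[14,-65,37],0],[[19,-87,50],0],[[24,-108,62],0]]' |sed -n 2,4p; done; python3 -m jog '[[[0,0,0],0],[[0,0,0],0]]'|sed -n 2,4p; python3 go.py .424 .042 .05; python3 -c "
from h import *
shot('wrist','w24')"
```

```text
tcp_pos: [0.5209, 0.2139, 0.2953]
tcp_rot: [0.673, 0.541, 0.451, -0.227]
ft_force: [0.2, -1.0, -0.6]
tcp_pos: [0.4694, 0.1269, 0.2189]
tcp_rot: [0.673, 0.541, 0.451, -0.227]
ft_force: [-0.0, -0.5, -1.0]
tcp_pos: [0.4184, 0.0399, 0.1431]
tcp_rot: [0.674, 0.541, 0.45, -0.226]
ft_force: [0.8, -0.0, -2.4]
tcp_pos: [0.4186, 0.0398, 0.1426]
tcp_rot: [0.672, 0.542, 0.45, -0.228]
ft_force: [0.3, 0.2, -1.1]
shift mm [ 82.  -43.5  -0.7] norm 93.0 az z -69.0 c 148.4
```

```bash
python3 -m jog '[[[22,-14,0],0],[[44,-28,0],0],[[66,-41,0],0],[[84,-52,0],0],[[96,-59,-1],0]]' |sed -n 2,4p; for i in 1 2 3; do python3 -m jog '[[[2,-1,0],0],[[3,-2,0],0],[[3,-2,0],0]]'|sed -n 2,4p; done
```

```text
tcp_pos: [0.419, 0.0421, 0.0297]
tcp_rot: [0.673, 0.541, 0.452, -0.226]
ft_force: [0.1, 0.2, -1.7]
tcp_pos: [0.4199, 0.0412, 0.0286]
tcp_rot: [0.674, 0.541, 0.451, -0.226]
ft_force: [0.3, -0.7, -1.1]
tcp_pos: [0.4217, 0.0406, 0.0273]
tcp_rot: [0.674, 0.542, 0.448, -0.225]
ft_force: [-1.7, 2.1, 7.0]
tcp_pos: [0.4234, 0.0398, 0.0257]
tcp_rot: [0.676, 0.543, 0.446, -0.224]
ft_force: [0.6, 1.0, 8.6]
```

```bash
python3 -m jog '[[[-2,2,0],0],[[-4,3,0],0],[[-4,3,0],0]]'|sed -n 2,4p; python3 -m jog '[[[0,0,0],0],[[0,0,0],0],[[0,0,0],0],[[0,0,0],0]]' 44; python3 -m jog '[[[-10,0,0],0],[[-30,0,0],0],[[-60,0,0],0],[[-95,0,0],0],[[-130,0,0],0]]'; python3 -c "
from h import *
shot('wrist','w25');st()"
```

```text
tcp_pos: [0.4202, 0.0403, 0.0264]
tcp_rot: [0.674, 0.541, 0.45, -0.226]
ft_force: [2.2, 0.3, 1.8]
time_s: 56.88
tcp_pos: [0.4186, 0.0409, 0.0243]
tcp_rot: [0.673, 0.541, 0.451, -0.227]
ft_force: [-0.2, -0.7, 0.3]
width: 0.462
time_s: 57.3
tcp_pos: [0.3669, 0.0143, 0.1317]
tcp_rot: [0.667, 0.54, 0.459, -0.228]
ft_force: [-0.2, 0.3, -0.8]
width: 0.467
t 57.35 p [0.3717 0.0105 0.141 ] x [ 0.4872  0.1836 -0.8537] y [0.794  0.3139 0.5206] z [ 0.3636 -0.9315  0.0072] q [-0.5376 -0.7568  2.2047  0.4303  1.3516  0.6377] F [ 3.23   -0.8849  4.4581] w 44.2
```

```bash
python3 go.py .40 .05 .33; python3 nxt.py .55 .247 .32|tail -2
```

```text
shift mm [-140.3  133.3  -25.1] norm 195.0 az z -68.7 c 148.6
goto 8.174664937376366e-15 [ 0.31 -0.21  1.53  0.03  1.28  1.51]
shift [ -23.  309. -154.]
```

```bash
python3 go.py .46 .11 .33; python3 nxt.py .46 .11 .33 |tail -2
```

```text
shift mm [-100.1  199.7  -59.2] norm 231.0 az z -68.7 c 148.6
goto 8.690642594140541e-15 [-0.04 -0.5   1.71  0.21  1.42  1.18]
shift [-100.  200.  -59.]
```

```bash
python3 -m jog '[[[-17,34,-10],0],[[-34,68,-20],0],[[-51,102,-30],0],[[-68,136,-40],0],[[-85,170,-50],0]]' 32 |sed -n 2,3p; python3 go.py .55 .247 .32
```

```text
tcp_pos: [0.4465, 0.0983, 0.2958]
tcp_rot: [0.67, 0.54, 0.456, -0.227]
shift mm [  57.1  141.5 -100.6] norm 183.0 az z -68.6 c 148.9
```

```bash
python3 -m jog '[[[10,28,-20],0],[[22,56,-40],0],[[33,85,-60],0],[[45,113,-80],0],[[55,141,-100],0]]' |sed -n 2,3p; python3 -m jog '[[[0,0,0],0],[[0,0,0],0],[[0,0,0],0]]' |sed -n 2,3p;  python3 - <<'E'
from meas import *
st(); im,d,X=shot("wrist","w26"); np.save("pics/w26.npy",X)
E
```

```text
tcp_pos: [0.5488, 0.2472, 0.3194]
tcp_rot: [0.67, 0.54, 0.457, -0.227]
tcp_pos: [0.5479, 0.2447, 0.3193]
tcp_rot: [0.67, 0.539, 0.456, -0.228]
t 58.43 p [0.5479 0.2447 0.3193] x [ 0.4796  0.1874 -0.8572] y [0.7976 0.3142 0.5149] z [ 0.3659 -0.9307  0.0012] q [ 0.3053 -0.2089  1.5258  0.0361  1.285   1.5005] F [ 0.0142 -0.1131  0.0439] w 32.4
```

```bash
python3 - <<'E'
from meas import *
X=np.load("pics/w26.npy"); im=cv2.imread("pics/w26.png")
m=(np.abs(X[...,2]-.26)<.006)&(np.hypot(X[...,0]-.57,X[...,1]-.3)<.07)
P=X[m]; P=P[np.isfinite(P).all(1)]; print(len(P),P.mean(0),np.median(P[:,2]))
r=least_squares=None
from scipy.optimize import least_squares
f=lambda c:np.hypot(P[:,0]-c[0],P[:,1]-c[1])-.044
s=least_squares(f,[.57,.3],loss="soft_l1",f_scale=.003); print(s.x,np.abs(s.fun).mean())
g=lambda c:np.hypot(P[:,0]-c[0],P[:,1]-c[1])-c[2]
s=least_squares(g,[.57,.3,.044],loss="soft_l1",f_scale=.003); print(s.x)
E
```

```text
3424 [0.5692 0.305  0.2598] 0.26012406572595625
[0.5663 0.3006] 0.0021246463637683488
[0.5664 0.3007 0.0434]
```

```bash
python3 go.py .5888 .262 .238
```

```text
shift mm [93.2 -3.9 -1.8] norm 93.0 az z -68.6 c 149.0
```

```bash
python3 -m jog '[[[18,-4,-2],0],[[36,-4,-2],0],[[54,-4,-2],0],[[70,-4,-2],0],[[82,-4,-2],0]]' ; python3 -m jog '[[[6,0,0],0],[[11,0,0],0],[[11,0,0],0],[[11,0,0],0]]'; python3 go.py .5888 .262 .238;  python3 - <<'E'
from meas import *
st(); im,d,X=shot("wrist","w27")
E
```

```text
time_s: 58.9
tcp_pos: [0.5835, 0.2591, 0.247]
tcp_rot: [0.67, 0.54, 0.455, -0.228]
ft_force: [-0.3, -0.2, 0.2]
width: 0.34
time_s: 59.23
tcp_pos: [0.5892, 0.2626, 0.2396]
tcp_rot: [0.67, 0.54, 0.455, -0.227]
ft_force: [0.4, 0.0, 0.6]
width: 0.338
shift mm [ 1.1 -1.4  0.4] norm 2.0 az z -68.6 c 148.8
t 59.23 p [0.5892 0.2626 0.2396] x [ 0.4822  0.188  -0.8557] y [0.7964 0.3129 0.5175] z [ 0.365  -0.931   0.0012] q [ 0.3155 -0.1024  1.5915  0.0325  1.1095  1.5059] F [0.3844 0.0152 0.5814] w 31.8
```

```bash
python3 -m jog '[[[0,0,0],0],[[0,0,0],0],[[0,0,0],0],[[0,0,0],0],[[0,0,0],0]]' 2 25; python3 -m jog '[[[0,0,0],0],[[0,0,0],0],[[0,0,0],0]]' 2 55; python3 -m jog '[[[-2,1,0],0],[[-4,2,0],0],[[-7,4,0],0],[[-10,6,0],0],[[-13,8,0],0]]'; python3 - <<'E'
from meas import *
st(); im,d,X=shot("wrist","w28"); im2,_,_=shot("scene","s28")
cv2.imwrite("pics/s28c.png",np.hstack([cv2.resize(im2[80:220,260:400],(400,400)),cv2.resize(im,(400,300),)[0:300].copy() if 0 else cv2.resize(im,(400,400))]))
E
```

```text
time_s: 59.7
tcp_pos: [0.5893, 0.2633, 0.2394]
tcp_rot: [0.67, 0.54, 0.456, -0.227]
ft_force: [0.5, 0.4, 1.4]
width: 0.108
time_s: 59.95
tcp_pos: [0.5894, 0.2631, 0.2394]
tcp_rot: [0.67, 0.54, 0.456, -0.227]
ft_force: [1.1, 1.1, 0.2]
width: 0.102
time_s: 60.37
tcp_pos: [0.5888, 0.2626, 0.2533]
tcp_rot: [0.67, 0.54, 0.456, -0.228]
ft_force: [0.1, -0.4, -2.4]
width: 0.101
t 60.37 p [0.5888 0.2626 0.2533] x [ 0.4796  0.187  -0.8574] y [0.7979 0.3138 0.5147] z [ 0.3653 -0.9309  0.0013] q [ 0.3158 -0.1043  1.5652  0.0317  1.141   1.507 ] F [ 0.0812 -0.4175 -2.3999] w 9.5
```

```bash
python3 -m jog '[[[-9,5,0],0],[[-18,11,0],0],[[-30,18,0],0],[[-43,26,0],0],[[-56,34,0],0]]' - 60; python3 -m jog '[[[0,0,0],0],[[0,0,0],0]]' | sed -n 2,5p; cat > rim.py <<'E'
from meas import *
from scipy.optimize import least_squares
import sys
def rim(tag,zr,c0,tol=.012):
    im,d,X=shot("wrist",tag)
    m=(np.abs(X[...,2]-zr)<tol)&(np.abs(np.hypot(X[...,0]-c0[0],X[...,1]-c0[1])-.044)<.012)
    P=X[m]; P=P[np.isfinite(P).all(1)]
    for _ in range(4):
        A=np.c_[P[:,:2]-c0,np.ones(len(P))]; k,*_r=np.linalg.lstsq(A,P[:,2],rcond=None)
        r=P[:,2]-A@k; P=P[np.abs(r)<max(.0015,1.5*np.std(r))]
    s=least_squares(lambda c:np.hypot(P[:,0]-c[0],P[:,1]-c[1])-.044,c0,loss="soft_l1",f_scale=.002)
    print("rim n",len(P),"slope deg",np.degrees(k[:2]).round(1),"z",k[2].round(4),"centre",s.x.round(4))
    return s.x
E
python3 - <<'E'
from rim import *
R,p=tool(); C=p-.013*R[:,0]; c=C[:2]-.044*R[:2,2]; print(p,c)
rim("w29",p[2]+.022,c)
E
```

```text
time_s: 60.88
tcp_pos: [0.5895, 0.2631, 0.3217]
tcp_rot: [0.67, 0.54, 0.455, -0.227]
ft_force: [0.9, -0.0, -2.2]
width: 0.099
tcp_pos: [0.5899, 0.2632, 0.3222]
tcp_rot: [0.671, 0.541, 0.455, -0.226]
ft_force: [0.5, -0.1, -4.5]
width: 0.098
[0.5899 0.2632 0.3222] [0.5675 0.3017]
rim n 5115 slope deg [-0.1 -0.2] z 0.3428 centre [0.5664 0.3001]
```

```bash
python3 nxt.py .6025 -.15 .066 |tail -2; python3 go.py .6025 -.15 .30
```

```text
goto 9.521521654391128e-11 [-0.58  0.06  1.79  0.52  1.02  0.4 ]
shift [ 146. -250.  389.]
shift mm [ -54.1 -129.3  389.2] norm 414.0 az z -68.6 c 148.9
```

```bash
for i in 1 2 3; do python3 -m jog '[[[-3,-8,26],0],[[-7,-17,52],0],[[-10,-25,78],0],[[-14,-34,104],0],[[-18,-43,130],0]]' |sed -n 2,4p; done; python3 -m jog '[[[0,0,0],0],[[0,0,0],0]]' | sed -n 2,5p; python3 - <<'E'
from rim import *
R,p=tool(); C=p-.013*R[:,0]; c=C[:2]-.044*R[:2,2]; print(p,c)
rim("w30",p[2]+.0206,c)
E
```

```text
tcp_pos: [0.5931, 0.1239, 0.3107]
tcp_rot: [0.67, 0.539, 0.457, -0.228]
ft_force: [0.9, -0.3, -3.5]
tcp_pos: [0.5978, -0.0142, 0.3043]
tcp_rot: [0.669, 0.54, 0.457, -0.228]
ft_force: [1.0, -0.5, -2.9]
tcp_pos: [0.6025, -0.1522, 0.2977]
tcp_rot: [0.669, 0.54, 0.456, -0.228]
ft_force: [0.1, 0.1, -3.4]
tcp_pos: [0.6025, -0.1522, 0.2972]
tcp_rot: [0.668, 0.541, 0.456, -0.229]
ft_force: [0.6, 0.2, -3.8]
width: 0.1
[ 0.6025 -0.1522  0.2972] [ 0.5804 -0.1136]
rim n 5115 slope deg [-0.1 -0.2] z 0.3178 centre [ 0.5792 -0.1153]
```

```bash
for i in 1 2; do python3 -m jog '[[[18,-11,0],0],[[38,-23,0],0],[[58,-35,0],0],[[78,-47,0],0],[[95,-57,0],0]]' |sed -n 2,4p; done; for i in 1 2 3; do python3 -m jog '[[[2,-1,0],0],[[3,-2,0],0],[[3,-2,0],0]]'|sed -n 2,4p; done
```

```text
tcp_pos: [0.6027, -0.1487, 0.1867]
tcp_rot: [0.67, 0.54, 0.457, -0.227]
ft_force: [-0.0, -1.0, -3.5]
tcp_pos: [0.603, -0.1486, 0.0762]
tcp_rot: [0.67, 0.54, 0.457, -0.227]
ft_force: [0.0, -1.5, -3.5]
tcp_pos: [0.6042, -0.1502, 0.0755]
tcp_rot: [0.671, 0.54, 0.455, -0.227]
ft_force: [-0.1, 0.2, -3.0]
tcp_pos: [0.6039, -0.1511, 0.072]
tcp_rot: [0.671, 0.54, 0.455, -0.227]
ft_force: [-0.6, -0.4, -3.5]
tcp_pos: [0.6029, -0.1508, 0.0668]
tcp_rot: [0.67, 0.54, 0.456, -0.227]
ft_force: [0.4, 0.6, -2.8]
```

```bash
python3 -m jog '[[[1,0,0],0],[[2,-1,0],0],[[2,-1,0],0]]'|sed -n 2,4p;  python3 -m jog '[[[1,0,0],0],[[1,-1,0],0],[[1,-1,0],0]]'|sed -n 2,4p
```

```text
tcp_pos: [0.604, -0.1512, 0.0665]
tcp_rot: [0.671, 0.54, 0.455, -0.227]
ft_force: [-3.8, -0.5, 3.7]
tcp_pos: [0.6043, -0.1515, 0.0664]
tcp_rot: [0.671, 0.54, 0.454, -0.227]
ft_force: [-4.1, -0.8, 7.2]
```

```bash
python3 -m jog '[[[-1,1,0],0],[[-1,1,0],0]]' - 20|sed -n 2,4p;python3 -m jog '[[[0,0,0],0],[[0,0,0],0],[[0,0,0],0],[[0,0,0],0]]' 30 |tail -2; python3 -m jog '[[[-10,0,0],0],[[-30,0,0],0],[[-60,0,0],0],[[-95,0,0],0],[[-130,0,0],0]]'; python3 -m jog '[[[-30,0,0],0],[[-60,0,0],0],[[-60,0,0],0]]' >/dev/null; python3 - <<'E'
from rim import *
st()
print(rim("w31",.087,np.array([.58,-.114])))
im2,_,_=shot("scene","s31"); cv2.imwrite("pics/s31c.png",cv2.resize(im2[180:360,120:340],None,fx=3,fy=3))
E
```

```text
tcp_pos: [0.6041, -0.1512, 0.0663]
tcp_rot: [0.671, 0.54, 0.455, -0.227]
ft_force: [-2.3, -0.5, 4.7]
ft_force: [0.3, 0.2, 0.6]
width: 0.312
time_s: 65.57
tcp_pos: [0.5396, -0.1749, 0.1772]
tcp_rot: [0.67, 0.54, 0.456, -0.227]
ft_force: [1.1, 0.3, 0.8]
width: 0.317
t 65.82 p [ 0.5125 -0.1892  0.2357] x [ 0.4897  0.1793 -0.8532] y [0.7927 0.316  0.5214] z [ 0.3631 -0.9317  0.0126] q [-0.7707 -0.1936  1.6802  0.4955  1.4163  0.407 ] F [ 0.724  -1.8343  0.2605] w 30.1
rim n 1640 slope deg [-0. -0.] z 0.0872 centre [ 0.58   -0.1142]
[ 0.58   -0.1142]
```

```bash
python3 go.py .44 -.40 .2; python3 nxt.py .44 -.40 .2 |tail -2;  python3 nxt.py .544 -.3885 .01 |tail -2; python3 nxt.py .47 -.41 .01 |tail -2
```

```text
shift mm [ -48.9 -139.2  171.7] norm 226.0 az z -68.6 c 148.8
goto 9.225175503094827e-10 [-1.15  0.08  1.49  0.54  1.54  0.04]
shift [ -49. -139.  172.]
goto 9.084696205252838e-10 [-0.98  0.34  1.58  0.58  1.16 -0.  ]
shift [ 166. -151.  198.]
goto 7.322936620172951e-10 [-1.11  0.29  1.65  0.58  1.21 -0.12]
shift [ 126. -217.  191.]
```

```bash
python3 -m jog '[[[-8,-23,29],0],[[-16,-46,58],0],[[-25,-70,87],0],[[-33,-93,115],0],[[-41,-116,143],0]]' 40 |sed -n 2,3p; python3 -m jog '[[[-8,-23,29],0],[[-8,-23,29],0],[[-8,-23,29],0]]' |sed -n 2,3p; cat > lumps.py <<'E'
from meas import *
import sys
def lumps(tag):
    R,p=tool(); im,d,X=shot("wrist",tag)
    hsv=cv2.cvtColor(im,cv2.COLOR_BGR2HSV)
    m=((hsv[...,0]>3)&(hsv[...,0]<22)&(hsv[...,1]>100)).astype(np.uint8)
    m=cv2.morphologyEx(m,cv2.MORPH_OPEN,np.ones((3,3)))
    k,l,s,c=cv2.connectedComponentsWithStats(m)
    for j in range(1,k):
        if 60<s[j,4]<6000:
            v,u=np.nonzero(l==j); Q=X[v,u]; t=np.abs(Q[:,2]-.02)<.004
            if t.sum()<25: continue
            T=Q[t]; r=rect(T)
            print(s[j][:4],"top c",r[0].round(4),"size",r[1].round(4),"ang",round(r[2],1),"mean",T.mean(0).round(4),"n",t.sum())
lumps(sys.argv[1])
E
python3 lumps.py w32
```

```text
tcp_pos: [0.4512, -0.3639, 0.2002]
tcp_rot: [0.669, 0.541, 0.457, -0.227]
tcp_pos: [0.4397, -0.3996, 0.1943]
tcp_rot: [0.667, 0.542, 0.457, -0.227]
[217 131  21  24] top c [ 0.5575 -0.323 ] size [0.0195 0.0199] ang 53.8 mean [ 0.5569 -0.3233  0.0201] n 262
[266 161  19  22] top c [ 0.543  -0.3889] size [0.0195 0.0195] ang 33.0 mean [ 0.5425 -0.3889  0.0201] n 279
[199 201  23  19] top c [ 0.4715 -0.3374] size [0.0199 0.0201] ang 78.7 mean [ 0.4722 -0.3371  0.0202] n 266
[260 221  23  24] top c [ 0.4741 -0.4098] size [0.0195 0.02  ] ang 67.9 mean [ 0.4737 -0.4098  0.0201] n 320
```

```bash
python3 go.py .515 -.399 .062; python3 go.py .5445 -.388 .007
```

```text
shift mm [150.   -9.5  28.3] norm 153.0 az z -68.6 c 148.9
shift mm [213.4 -11.   29. ] norm 216.0 az z -68.6 c 148.9
```

```bash
python3 -m jog '[[[36,-3,10],0],[[72,-6,20],0],[[108,-9,28],0],[[140,-10,29],0],[[150,-10,29],0]]' |sed -n 2,3p; python3 -m jog '[[[20,0,0],0],[[40,0,0],0],[[55,0,0],0],[[58,0,0],0],[[58,0,0],0]]'|sed -n 2,3p; python3 go.py .5445 -.388 .007
```

```text
tcp_pos: [0.5155, -0.3954, 0.0586]
tcp_rot: [0.667, 0.541, 0.46, -0.225]
tcp_pos: [0.5435, -0.3885, 0.0147]
tcp_rot: [0.67, 0.54, 0.457, -0.226]
shift mm [ 7.2 -3.  -0.1] norm 8.0 az z -68.4 c 148.9
```

```bash
python3 -m jog '[[[4,-2,0],0],[[7,-3,0],0],[[7,-3,0],0],[[7,-3,0],0]]'|sed -n 2,4p; python3 -m jog '[[[0,0,0],0],[[0,0,0],0],[[0,0,0],0],[[0,0,0],0],[[0,0,0],0]]' 5 15 |sed -n 2,5p; python3 -c "
from h import *
st();shot('wrist','w33')"
```

```text
tcp_pos: [0.544, -0.3905, 0.0079]
tcp_rot: [0.67, 0.54, 0.455, -0.227]
ft_force: [0.2, 1.2, 0.4]
tcp_pos: [0.5442, -0.3903, 0.0076]
tcp_rot: [0.67, 0.54, 0.456, -0.227]
ft_force: [-0.9, -0.9, 0.8]
width: 0.227
t 68.22 p [ 0.5442 -0.3903  0.0076] x [ 0.4814  0.1874 -0.8562] y [0.7968 0.3135 0.5166] z [ 0.3652 -0.9309  0.0017] q [-0.978   0.3488  1.5739  0.5827  1.1574 -0.0047] F [-0.9367 -0.908   0.8183] w 21.4
```

```bash
python3 -m jog '[[[0,0,0],0],[[0,0,0],0],[[-15,9,0],0],[[-45,27,0],0],[[-79,48,0],0]]' 5 20|sed -n 2,5p; python3 -m jog '[[[-30,18,0],0],[[-50,30,0],0],[[-50,30,0],0]]'|sed -n 2,5p; python3 go.py .575 -.114 .15; python3 nxt.py .585 -.112 .075 | tail -2; python3 -c "
from h import *
shot('wrist','w34')"
```

```text
tcp_pos: [0.5428, -0.3878, 0.0966]
tcp_rot: [0.667, 0.542, 0.458, -0.227]
ft_force: [0.7, -0.4, -0.3]
width: 0.226
tcp_pos: [0.5466, -0.3922, 0.1663]
tcp_rot: [0.675, 0.538, 0.452, -0.227]
ft_force: [-0.6, 0.1, 0.3]
width: 0.226
shift mm [  77.6  102.7 -248.8] norm 280.0 az z -68.6 c 148.6
goto 5.877019705221479e-10 [-0.53 -0.02  1.86  0.5   1.    0.46]
shift [ 147.   72. -248.]
```

```bash
python3 -m jog '[[[4,12,-36],0],[[10,24,-72],0],[[18,36,-108],0],[[26,48,-140],0],[[36,60,-172],0]]' |sed -n 2,3p; python3 -m jog '[[[12,10,-20],0],[[24,22,-45],0],[[38,40,-77],0],[[38,42,-77],0],[[38,42,-77],0]]'|sed -n 2,3p; python3 go.py .585 -.112 .075;  python3 -c "
from h import *
shot('wrist','w35')"
```

```text
tcp_pos: [0.5451, -0.2018, 0.1548]
tcp_rot: [0.668, 0.541, 0.457, -0.228]
tcp_pos: [0.569, -0.1093, 0.1441]
tcp_rot: [0.669, 0.539, 0.459, -0.227]
shift mm [ 66.4 -23.6   8.6] norm 71.0 az z -68.3 c 149.1
```

```bash
python3 -m jog '[[[0,-6,8],0],[[20,-14,8],0],[[40,-18,8],0],[[58,-23,8],0],[[58,-23,8],0]]' |sed -n 2,4p; python3 -m jog '[[[0,0,0],0],[[0,0,0],0]]' |sed -n 2,4p; python3 go.py .585 -.112 .075
```

```text
tcp_pos: [0.5798, -0.1169, 0.0797]
tcp_rot: [0.667, 0.541, 0.459, -0.23]
ft_force: [-0.4, 0.8, -1.2]
tcp_pos: [0.5828, -0.1177, 0.0861]
tcp_rot: [0.67, 0.54, 0.455, -0.228]
ft_force: [-0.4, -0.0, -0.1]
shift mm [11.7 -2.2 -4.5] norm 13.0 az z -68.7 c 148.9
```

Close to the centre of the bowl's opening; go in a little more and release.

```bash
python3 -m jog '[[[5,-2,-4],0],[[9,-2,-4],0],[[9,-2,-4],0]]' |sed -n 2,4p; python3 -m jog '[[[0,0,0],0],[[0,0,0],0],[[0,0,0],0]]' 33 |sed -n 2,5p; python3 -m jog '[[[-15,0,0],0],[[-40,0,0],0],[[-75,0,0],0],[[-100,0,0],0],[[-100,0,0],0]]' |sed -n 2,5p;   python3 -c "
from h import *
shot('wrist','w36');st()"; python3 go.py .448 -.33 .07; python3 go.py .448 -.42 .07
```

```text
tcp_pos: [0.5838, -0.111, 0.0766]
tcp_rot: [0.67, 0.54, 0.456, -0.227]
ft_force: [0.3, -0.1, -0.6]
tcp_pos: [0.5841, -0.1111, 0.0772]
tcp_rot: [0.67, 0.54, 0.456, -0.227]
ft_force: [0.3, 0.6, 1.5]
width: 0.347
tcp_pos: [0.5374, -0.1323, 0.1692]
tcp_rot: [0.674, 0.539, 0.452, -0.227]
ft_force: [0.8, 0.1, 0.5]
width: 0.351
t 71.42 p [ 0.5369 -0.1315  0.1663] x [ 0.4867  0.1835 -0.8541] y [0.7941 0.3145 0.5201] z [ 0.364  -0.9314  0.0073] q [-0.6276 -0.1836  1.8099  0.4787  1.2312  0.4719] F [-0.195  -0.7113  0.4617] w 33.2
shift mm [   2.5 -183.1  151.8] norm 238.0 az z -68.7 c 148.7
shift mm [ -14.  -211.4  235.6] norm 317.0 az z -68.7 c 148.7
```

```bash
python3 go.py .434 -.351 .08; python3 -m jog '[[[0,-30,24],0.1],[[0,-60,48],0.2],[[-1,-90,72],0.3],[[-2,-120,96],0.3],[[-4,-150,122],0.3]]' 34|sed -n 2,3p; python3 go.py .434 -.351 .08
```

```text
shift mm [ -16.7 -195.7  166.4] norm 257.0 az z -68.7 c 148.7
tcp_pos: [0.4578, -0.2911, 0.0858]
tcp_rot: [0.581, 0.634, 0.418, -0.293]
shift mm [-17.8 -25.   57. ] norm 65.0 az z -83.4 c 148.9
```

```bash
python3 -m jog '[[[-10,-13,30],0],[[-18,-25,57],0],[[-18,-25,57],0],[[-18,-25,57],0]]' |sed -n 2,3p; python3 lumps.py w37; python3 go.py .4735 -.3365 .012
```

```text
tcp_pos: [0.4343, -0.3515, 0.0807]
tcp_rot: [0.58, 0.635, 0.417, -0.293]
[230  83  31  34] top c [ 0.5576 -0.3223] size [0.0204 0.0197] ang 54.7 mean [ 0.5565 -0.323   0.02  ] n 507
[236 181  30  31] top c [ 0.4712 -0.3371] size [0.0198 0.0201] ang 78.2 mean [ 0.4706 -0.3375  0.0202] n 627
[328 182  34  35] top c [ 0.4741 -0.4095] size [0.0191 0.0203] ang 67.6 mean [ 0.4734 -0.4092  0.0203] n 694
shift mm [80.5 -0.1  1.5] norm 81.0 az z -83.4 c 148.9
```

```bash
python3 -m jog '[[[20,0,1],0],[[40,0,1],0],[[60,0,1],0],[[79,0,2],0],[[79,0,2],0]]' |sed -n 2,4p; python3 -m jog '[[[0,0,0],0],[[0,0,0],0]]' |sed -n 2,4p; python3 go.py .473 -.3365 .012
```

```text
tcp_pos: [0.4732, -0.333, 0.011]
tcp_rot: [0.579, 0.634, 0.42, -0.291]
ft_force: [-0.6, 0.3, -0.2]
tcp_pos: [0.4737, -0.3376, 0.0158]
tcp_rot: [0.582, 0.634, 0.417, -0.292]
ft_force: [-0.0, -0.0, -0.5]
shift mm [ 3.1 -2.5 -0.6] norm 4.0 az z -83.3 c 148.9
```

```bash
python3 -m jog '[[[3,-2,0],0],[[3,-2,0],0]]' 5 15 |sed -n 2,5p; python3 -m jog '[[[0,0,0],0],[[0,0,0],0],[[0,0,0],0],[[0,0,0],0]]' 5 20|sed -n 2,5p; python3 -c "
from h import *
st()
print(tool()[0].T@np.array([0,0,100]))"
```

```text
tcp_pos: [0.4729, -0.3381, 0.0122]
tcp_rot: [0.582, 0.634, 0.416, -0.293]
ft_force: [-0.4, 0.2, -0.3]
width: 0.257
tcp_pos: [0.473, -0.3382, 0.0121]
tcp_rot: [0.582, 0.634, 0.416, -0.293]
ft_force: [-1.7, 1.2, 3.2]
width: 0.232
t 73.3 p [ 0.473  -0.3382  0.0121] x [ 0.4817  0.1873 -0.8561] y [0.8689 0.0244 0.4943] z [ 0.1135 -0.982  -0.151 ] q [-1.0376  0.1745  1.7847  0.5907  1.1576  0.2225] F [-1.6964  1.2489  3.2483] w 21.8
[-85.6053  49.4337 -15.1009]
```

```bash
python3 -m jog '[[[-8,5,-1],0],[[-30,17,-5],0],[[-60,35,-11],0],[[-90,52,-16],0],[[-111,64,-20],0]]' 5 25|sed -n 2,5p; python3 -c "
from h import *
shot('wrist','w38');st()"; python3 go.py .565 -.12 .145
```

```text
tcp_pos: [0.4735, -0.3385, 0.1451]
tcp_rot: [0.583, 0.634, 0.415, -0.293]
ft_force: [0.5, 0.4, -0.3]
width: 0.227
t 73.77 p [ 0.4754 -0.3406  0.1508] x [ 0.4886  0.1781 -0.8542] y [0.865  0.0293 0.5009] z [ 0.1142 -0.9836 -0.1397] q [-1.0368  0.0328  1.6399  0.5467  1.388   0.3769] F [ 1.5282 -1.4734  2.9766] w 21.2
shift mm [  88.    81.1 -205.9] norm 238.0 az z -83.4 c 148.7
```

```bash
python3 -m jog '[[[14,13,-34],0],[[28,26,-68],0],[[42,39,-102],0],[[56,52,-136],0],[[70,65,-165],0]]' |sed -n 2,3p; python3 -m jog '[[[9,8,-20],0],[[18,16,-41],0],[[18,16,-41],0],[[18,16,-41],0]]'|sed -n 2,3p; python3 go.py .585 -.112 .077;  python3 -c "
from h import *
shot('wrist','w39')"
```

```text
tcp_pos: [0.5444, -0.1589, 0.1384]
tcp_rot: [0.582, 0.634, 0.417, -0.293]
tcp_pos: [0.5622, -0.1156, 0.1368]
tcp_rot: [0.582, 0.633, 0.418, -0.292]
shift mm [62.8 -9.6  8.1] norm 64.0 az z -83.3 c 148.9
```

```bash
python3 -m jog '[[[0,-6,8],0],[[20,-10,8],0],[[40,-10,8],0],[[60,-10,8],0],[[60,-10,8],0]]' |sed -n 2,4p; python3 -m jog '[[[0,0,0],0],[[0,0,0],0]]' |sed -n 2,4p; python3 go.py .585 -.112 .077
```

```text
tcp_pos: [0.5811, -0.1141, 0.0745]
tcp_rot: [0.579, 0.634, 0.419, -0.295]
ft_force: [-1.1, 1.0, -0.5]
tcp_pos: [0.5833, -0.1151, 0.08]
tcp_rot: [0.582, 0.634, 0.416, -0.293]
ft_force: [0.1, -0.4, 0.4]
shift mm [ 4.   0.1 -2.4] norm 5.0 az z -83.5 c 148.9
```

Release, retreat, then to lump C (.474,-.4097).

```bash
python3 -m jog '[[[3,0,-2],0],[[3,0,-2],0],[[3,0,-2],0]]' 33 |sed -n 2,5p; python3 -m jog '[[[-15,0,0],0],[[-40,0,0],0],[[-75,0,0],0],[[-100,0,0],0],[[-100,0,0],0]]' |sed -n 2,5p;   python3 -c "
from h import *
shot('wrist','w40');st()"; python3 go.py .436 -.424 .08
```

```text
tcp_pos: [0.5848, -0.1114, 0.0782]
tcp_rot: [0.582, 0.634, 0.416, -0.293]
ft_force: [-0.6, 0.5, 0.2]
width: 0.351
tcp_pos: [0.538, -0.1322, 0.17]
tcp_rot: [0.586, 0.634, 0.412, -0.292]
ft_force: [0.6, -0.7, 0.6]
width: 0.354
t 75.87 p [ 0.5376 -0.1314  0.1671] x [ 0.4871  0.1832 -0.8539] y [0.866  0.0254 0.4994] z [ 0.1132 -0.9828 -0.1462] q [-0.6265 -0.1832  1.8082  0.4782  1.2313  0.7732] F [ 0.0594 -0.1866 -0.0747] w 33.0
shift mm [ -28.7 -138.9  288.8] norm 322.0 az z -83.4 c 148.6
```

```bash
python3 -m jog '[[[-3,-16,34],0],[[-6,-33,69],0],[[-10,-50,104],0],[[-14,-67,139],0],[[-18,-84,174],0]]' |sed -n 2,3p; python3 -m jog '[[[-4,-18,36],0],[[-8,-37,76],0],[[-11,-55,115],0],[[-11,-55,115],0],[[-11,-55,115],0],[[-11,-55,115],0]]' |sed -n 2,3p; python3 -m jog '[[[-4,-18,36],0],[[-8,-37,76],0],[[-11,-55,115],0],[[-11,-55,115],0],[[-11,-55,115],0]]' |sed -n 2,3p; python3 lumps.py w41; python3 go.py .475 -.409 .012
```

```text
tcp_pos: [0.4736, -0.3065, 0.1082]
tcp_rot: [0.581, 0.634, 0.418, -0.293]
tcp_pos: [0.4332, -0.423, 0.0717]
tcp_rot: [0.579, 0.636, 0.417, -0.293]
[  0   0  74 148] top c [ 0.6041 -0.1749] size [0.1499 0.0736] ang 19.3 mean [ 0.6083 -0.1691  0.0166] n 1608
[149  75  34  34] top c [ 0.5577 -0.3228] size [0.0207 0.0199] ang 53.1 mean [ 0.5567 -0.3236  0.0199] n 482
[235 171  33  35] top c [ 0.474  -0.4099] size [0.0205 0.0201] ang 69.7 mean [ 0.4734 -0.4104  0.0201] n 671
shift mm [74.3  5.8  1.6] norm 75.0 az z -83.5 c 148.9invalid input
```

```bash
python3 -m jog '[[[18,5,1],0],[[36,5,1],0],[[55,5,1],0],[[71,5,1],0],[[71,5,1],0]]' |sed -n 2,4p; python3 -m jog '[[[0,0,0],0],[[0,0,0],0]]' |sed -n 2,4p; python3 go.py .475 -.4093 .012
```

```text
tcp_pos: [0.4738, -0.4047, 0.0138]
tcp_rot: [0.58, 0.634, 0.42, -0.291]
ft_force: [-0.1, 1.0, -0.8]
tcp_pos: [0.4738, -0.4092, 0.018]
tcp_rot: [0.583, 0.634, 0.417, -0.292]
ft_force: [1.1, 0.2, 0.2]
shift mm [ 5.7 -1.9  1.1] norm 6.0 az z -83.3 c 148.9
```

```bash
python3 -m jog '[[[5,-2,1],0],[[5,-2,1],0]]' 5 15 |sed -n 2,5p; python3 -m jog '[[[0,0,0],0],[[0,0,0],0],[[0,0,0],0],[[0,0,0],0]]' 5 20|sed -n 2,5p; python3 -m jog '[[[-8,5,-1],0],[[-30,17,-5],0],[[-60,35,-11],0],[[-90,52,-16],0],[[-111,64,-20],0]]' 5 25|sed -n 2,5p; python3 -c "
from h import *
shot('wrist','w42');st()"; python3 go.py .565 -.12 .145
```

```text
tcp_pos: [0.4742, -0.4104, 0.0121]
tcp_rot: [0.582, 0.634, 0.416, -0.293]
ft_force: [0.6, 0.8, 1.8]
width: 0.258
tcp_pos: [0.4742, -0.4104, 0.0121]
tcp_rot: [0.582, 0.634, 0.416, -0.293]
ft_force: [-0.8, 0.1, 2.7]
width: 0.248
tcp_pos: [0.4741, -0.4107, 0.1446]
tcp_rot: [0.583, 0.633, 0.416, -0.293]
ft_force: [-0.5, 0.2, 0.5]
width: 0.25
t 78.3 p [ 0.4757 -0.4128  0.1506] x [ 0.4873  0.1778 -0.8549] y [0.8658 0.0295 0.4996] z [ 0.1141 -0.9836 -0.1396] q [-1.1008  0.1633  1.4975  0.5469  1.4315  0.3283] F [ 1.203  -0.9288  4.374 ] w 23.4
shift mm [ 100.3   83.1 -277.1] norm 306.0 az z -83.4 c 148.8
```

```bash
python3 -m jog '[[[10,8,-28],0],[[20,17,-56],0],[[31,25,-84],0],[[42,34,-114],0],[[52,43,-144],0]]' |sed -n 2,3p; python3 -m jog '[[[10,8,-28],0],[[20,17,-56],0],[[31,25,-84],0],[[42,36,-110],0],[[48,40,-126],0]]'|sed -n 2,3p;python3 -m jog '[[[0,0,0],0],[[0,0,0],0]]'|sed -n 2,3p; python3 go.py .585 -.114 .08;  python3 -c "
from h import *
shot('wrist','w43')"
```

```text
tcp_pos: [0.5195, -0.2563, 0.1387]
tcp_rot: [0.581, 0.634, 0.417, -0.293]
tcp_pos: [0.5636, -0.1211, 0.1371]
tcp_rot: [0.582, 0.634, 0.417, -0.292]
tcp_pos: [0.5631, -0.123, 0.1368]
tcp_rot: [0.582, 0.633, 0.418, -0.293]
shift mm [60.9 -8.8  2.3] norm 62.0 az z -83.3 c 149.0
```

```bash
python3 -m jog '[[[0,-6,2],0],[[20,-9,2],0],[[40,-9,2],0],[[59,-9,2],0],[[59,-9,2],0]]' |sed -n 2,4p; python3 -m jog '[[[0,0,0],0],[[0,0,0],0]]' |sed -n 2,4p; python3 go.py .585 -.114 .08; python3 -m jog '[[[0,0,0],0],[[0,0,0],0],[[0,0,0],0]]' 35 |sed -n 2,5p; python3 -m jog '[[[-15,0,0],0],[[-40,0,0],0],[[-75,0,0],0],[[-100,0,0],0],[[-100,0,0],0]]' |sed -n 2,5p;   python3 -c "
from h import *
shot('wrist','w44');st()"; python3 go.py .520 -.337 .08
```

```text
tcp_pos: [0.582, -0.1149, 0.0773]
tcp_rot: [0.579, 0.634, 0.419, -0.295]
ft_force: [-1.0, 0.2, -0.4]
tcp_pos: [0.5842, -0.1161, 0.0826]
tcp_rot: [0.582, 0.634, 0.416, -0.293]
ft_force: [0.7, 0.2, 0.1]
shift mm [ 3.  -0.5 -1.6] norm 3.0 az z -83.5 c 148.9
tcp_pos: [0.5846, -0.1155, 0.0833]
tcp_rot: [0.582, 0.634, 0.416, -0.293]
ft_force: [0.3, -0.7, 0.1]
width: 0.369
tcp_pos: [0.5376, -0.1361, 0.1748]
tcp_rot: [0.586, 0.634, 0.412, -0.292]
ft_force: [0.7, 0.1, 0.8]
width: 0.373
t 80.65 p [ 0.5372 -0.1353  0.1719] x [ 0.4871  0.1831 -0.854 ] y [0.866  0.0253 0.4994] z [ 0.113  -0.9828 -0.1462] q [-0.6346 -0.1825  1.7978  0.4787  1.2436  0.7705] F [-0.0235 -1.0903  0.1234] w 35.1
shift mm [ 33.2 -65.9 209.7] norm 222.0 az z -83.4 c 148.6
```

```bash
python3 - <<'E'
from meas import *
im=cv2.imread("pics/w44.png"); im2,d,X=shot("wrist","w45")
hsv=cv2.cvtColor(im2,cv2.COLOR_BGR2HSV)
m=(hsv[...,0]>3)&(hsv[...,0]<22)&(hsv[...,1]>100)&(np.hypot(X[...,0]-.58,X[...,1]+.114)<.038)
P=X[m]; print(len(P), np.percentile(P[:,2],[2,25,50,75,98]))
v,u=np.nonzero(m)
for a in range(u.min(),u.max()+1,5):
    s=(u==a); print(a,[(vv,X[vv,a].round(3).tolist()) for vv in v[s][::6]])
cv2.imwrite("pics/w45c.png",cv2.resize(im2[140:260,180:320],None,fx=5,fy=5,interpolation=cv2.INTER_CUBIC))
E
```

```text
678 [0.0277 0.0646 0.0747 0.0755 0.0767]
240 [(np.int64(198), [0.579, -0.106, 0.075])]
245 [(np.int64(186), [0.591, -0.109, 0.075]), (np.int64(192), [0.585, -0.11, 0.075]), (np.int64(198), [0.58, -0.111, 0.076]), (np.int64(204), [0.576, -0.11, 0.066]), (np.int64(210), [0.576, -0.105, 0.039])]
250 [(np.int64(183), [0.594, -0.114, 0.076]), (np.int64(189), [0.588, -0.115, 0.075]), (np.int64(195), [0.583, -0.115, 0.076]), (np.int64(201), [0.577, -0.116, 0.075]), (np.int64(207), [0.575, -0.114, 0.061]), (np.int64(213), [0.574, -0.11, 0.035])]
255 [(np.int64(185), [0.592, -0.119, 0.077]), (np.int64(191), [0.587, -0.119, 0.075]), (np.int64(197), [0.581, -0.12, 0.075]), (np.int64(203), [0.576, -0.12, 0.075]), (np.int64(209), [0.574, -0.119, 0.06]), (np.int64(215), [0.575, -0.114, 0.024])]
260 [(np.int64(187), [0.591, -0.123, 0.076]), (np.int64(193), [0.585, -0.124, 0.075]), (np.int64(199), [0.58, -0.125, 0.075]), (np.int64(205), [0.575, -0.125, 0.072]), (np.int64(211), [0.572, -0.123, 0.059])]
265 [(np.int64(189), [0.589, -0.128, 0.075]), (np.int64(195), [0.585, -0.128, 0.071])]
```

```bash
python3 -m jog '[[[30,0,0],0],[[60,0,0],0],[[85,-2,0],0],[[100,-4,0],0],[[100,-4,0],0]]' |sed -n 2,5p; python3 -m jog '[[[6,-2,0],0],[[12,-4,1],0],[[12,-4,1],0],[[12,-4,1],0]]' |sed -n 2,5p; python3 go.py .5855 -.1165 .069; python3 -c "
from h import *
shot('wrist','w46')"
```

```text
tcp_pos: [0.5779, -0.1117, 0.0728]
tcp_rot: [0.578, 0.634, 0.421, -0.294]
ft_force: [-0.3, -0.3, -0.9]
width: 0.373
tcp_pos: [0.5832, -0.1137, 0.0679]
tcp_rot: [0.582, 0.634, 0.417, -0.293]
ft_force: [-0.4, -0.0, 0.1]
width: 0.372
shift mm [-0.4  2.5  2.9] norm 4.0 az z -83.4 c 148.9
```

```bash
python3 -m jog '[[[0,0,0],0],[[0,0,0],0],[[0,0,0],0],[[0,0,0],0]]' 5 12 |sed -n 2,5p; python3 -m jog '[[[-3,2,-1],0],[[-2,5,0],0],[[1,9,1],0],[[4,14,1],0],[[4,14,1],0]]' |sed -n 2,5p; python3 -m jog '[[[0,0,0],0],[[0,0,0],0],[[0,0,0],0]]' 34 |sed -n 2,5p; python3 -m jog '[[[-15,-3,0],0],[[-40,-8,0],0],[[-75,-10,0],0],[[-100,-12,0],0],[[-100,-12,0],0]]' |sed -n 2,5p; python3 - <<'E'
from meas import *
im2,d,X=shot("wrist","w47")
hsv=cv2.cvtColor(im2,cv2.COLOR_BGR2HSV)
m=(hsv[...,0]>3)&(hsv[...,0]<22)&(hsv[...,1]>100)&(np.hypot(X[...,0]-.58,X[...,1]+.114)<.038)
P=X[m]; print(len(P), np.percentile(P[:,2],[2,25,50,75,98]))
cv2.imwrite("pics/w47c.png",cv2.resize(im2[120:260,180:340],None,fx=4,fy=4,interpolation=cv2.INTER_CUBIC))
E
```

```text
tcp_pos: [0.5836, -0.1142, 0.0684]
tcp_rot: [0.582, 0.634, 0.416, -0.293]
ft_force: [-0.4, 0.0, 1.7]
width: 0.249
tcp_pos: [0.5983, -0.1136, 0.0709]
tcp_rot: [0.582, 0.634, 0.417, -0.293]
ft_force: [1.2, 0.1, 0.6]
width: 0.252
tcp_pos: [0.5972, -0.1135, 0.0707]
tcp_rot: [0.582, 0.634, 0.417, -0.293]
ft_force: [-0.2, -0.4, -0.5]
width: 0.36
tcp_pos: [0.5399, -0.135, 0.1566]
tcp_rot: [0.585, 0.634, 0.413, -0.292]
ft_force: [1.1, -0.3, -0.1]
width: 0.358
1135 [0.0318 0.055  0.0589 0.0673 0.0725]
```

```bash
python3 go.py .515 -.337 .09; python3 -m jog '[[[0,-15,36],-0.12],[[0,-28,75],-0.24],[[0,-40,114],-0.36],[[0,-50,150],-0.48],[[10,-56,185],-0.6]]' 32|sed -n 2,3p; python3 -m jog '[[[0,0,0],0],[[0,0,0],0]]' >/dev/null; python3 go.py .515 -.337 .085
```

```text
shift mm [  5.5 -58.2 205.9] norm 214.0 az z -83.5 c 148.7
tcp_pos: [0.5152, -0.3084, 0.0882]
tcp_rot: [0.737, 0.444, 0.482, -0.163]
shift mm [ -5.7 -15.7  24.6] norm 30.0 az z -55.6 c 149.0
```

```bash
python3 -m jog '[[[-6,-16,25],-0.02],[[-6,-16,25],-0.02],[[-6,-16,25],-0.02]]' |sed -n 2,3p; python3 lumps.py w48; python3 go.py .5585 -.3225 .012
```

```text
tcp_pos: [0.5166, -0.3369, 0.0901]
tcp_rot: [0.74, 0.44, 0.484, -0.16]
[237 180  30  30] top c [ 0.5579 -0.3224] size [0.0201 0.0198] ang 54.2 mean [ 0.5572 -0.3224  0.0202] n 574
shift mm [89.8 -3.3  1.8] norm 90.0 az z -54.4 c 148.9
```

```bash
python3 -m jog '[[[22,-3,2],0],[[44,-3,2],0],[[64,-3,2],0],[[83,-3,2],0],[[83,-3,2],0]]' |sed -n 2,4p; python3 -m jog '[[[0,0,0],0],[[0,0,0],0]]' |sed -n 2,4p; python3 go.py .5585 -.3225 .012
```

```text
tcp_pos: [0.5546, -0.3204, 0.0143]
tcp_rot: [0.738, 0.44, 0.486, -0.158]
ft_force: [-0.3, 0.4, 0.1]
tcp_pos: [0.5556, -0.3248, 0.0191]
tcp_rot: [0.741, 0.439, 0.483, -0.16]
ft_force: [0.4, -0.2, 0.3]
shift mm [ 7.9 -0.3 -1.2] norm 8.0 az z -54.4 c 148.9
```

```bash
python3 -m jog '[[[4,0,-1],0],[[8,0,-1],0],[[8,0,-1],0]]' |sed -n 2,5p; python3 -m jog '[[[0,0,0],0],[[0,0,0],0],[[0,0,0],0],[[0,0,0],0],[[0,0,0],0]]' 5 20|sed -n 2,5p; python3 -c "
from h import *
st()
print(tool()[0].T@np.array([0,0,100]))"
```

```text
tcp_pos: [0.5584, -0.323, 0.0108]
tcp_rot: [0.74, 0.439, 0.483, -0.16]
ft_force: [0.0, -0.4, -0.3]
width: 0.341
tcp_pos: [0.5585, -0.3233, 0.0109]
tcp_rot: [0.74, 0.439, 0.483, -0.16]
ft_force: [-0.9, 0.1, 1.5]
width: 0.232
t 85.1 p [ 0.5585 -0.3233  0.0109] x [ 0.4813  0.1875 -0.8563] y [0.6617 0.5629 0.4952] z [ 0.5749 -0.805   0.1469] q [-0.8874  0.2663  1.6745  0.5858  1.0956 -0.2229] F [-0.8764  0.0992  1.5191] w 21.8
[-85.6269  49.5211  14.6867]
```

```bash
python3 -m jog '[[[-8,5,1],0],[[-30,17,5],0],[[-60,35,10],0],[[-90,52,15],0],[[-116,67,20],0]]' 5 25|sed -n 2,5p;  python3 -m jog '[[[0,0,0],0],[[0,0,0],0]]' |sed -n 2,4p; python3 go.py .565 -.134 .13; python3 -c "
from h import *
shot('wrist','w49')"
```

```text
tcp_pos: [0.5586, -0.3232, 0.1492]
tcp_rot: [0.741, 0.439, 0.483, -0.16]
ft_force: [0.4, -0.0, -1.1]
width: 0.234
tcp_pos: [0.5595, -0.3244, 0.1502]
tcp_rot: [0.742, 0.438, 0.482, -0.16]
ft_force: [-0.0, 1.1, -0.5]
shift mm [  54.8  101.3 -153.1] norm 192.0 az z -54.5 c 148.8
```

```bash
python3 -m jog '[[[4,20,-31],0],[[10,40,-62],0],[[20,60,-93],0],[[34,82,-124],0],[[50,101,-153],0]]' |sed -n 2,3p; python3 -m jog '[[[0,0,0],0],[[0,0,0],0],[[0,0,0],0]]' |sed -n 2,4p; python3 go.py .567 -.1325 .102; python3 -c "
from h import *
shot('wrist','w50')"
```

```text
tcp_pos: [0.5602, -0.1316, 0.1289]
tcp_rot: [0.739, 0.44, 0.484, -0.16]
tcp_pos: [0.5609, -0.1336, 0.1295]
tcp_rot: [0.739, 0.439, 0.484, -0.16]
ft_force: [0.3, -0.1, -0.1]
shift mm [26.8 -8.9 -1.4] norm 28.0 az z -54.4 c 149.0
```

```bash
python3 -m jog '[[[9,-3,-1],0],[[18,-6,-1],0],[[27,-9,-1],0],[[27,-9,-1],0],[[27,-9,-1],0]]' |sed -n 2,4p; python3 -m jog '[[[0,0,0],0],[[0,0,0],0],[[0,0,0],0]]' 35 |sed -n 2,5p; python3 -m jog '[[[-15,0,0],0],[[-40,0,0],0],[[-70,0,0],0],[[-70,0,0],0]]' |sed -n 2,5p;  python3 - <<'E'
from meas import *
im2,d,X=shot("wrist","w51")
hsv=cv2.cvtColor(im2,cv2.COLOR_BGR2HSV)
m=(hsv[...,0]>3)&(hsv[...,0]<22)&(hsv[...,1]>100)&(np.hypot(X[...,0]-.58,X[...,1]+.114)<.038)
P=X[m]; print(len(P), np.percentile(P[:,2],[2,25,50,75,98,99.8]))
cv2.imwrite("pics/w51c.png",cv2.resize(im2[100:260,160:340],None,fx=4,fy=3.6,interpolation=cv2.INTER_CUBIC))
E
```

```text
tcp_pos: [0.5672, -0.133, 0.1014]
tcp_rot: [0.739, 0.44, 0.485, -0.161]
ft_force: [-0.2, -0.1, -0.6]
tcp_pos: [0.5682, -0.1332, 0.1039]
tcp_rot: [0.74, 0.439, 0.483, -0.16]
ft_force: [0.3, 0.3, -0.0]
width: 0.365
tcp_pos: [0.5357, -0.1485, 0.17]
tcp_rot: [0.743, 0.438, 0.479, -0.16]
ft_force: [1.3, -0.9, 2.0]
width: 0.368
1390 [0.0313 0.0385 0.0556 0.0654 0.0722 0.0738]
```

```bash
python3 nxt.py .4186 .0409 .12|tail -2;python3 nxt.py .41 .035 .15|tail -2; python3 go.py .4186 .0409 .16; python3 -m jog '[[[-10,0,0],0.1],[[-20,0,0],0.2],[[-30,0,0],0.29],[[-30,0,0],0.29],[[-30,0,0],0.29]]' 44 |sed -n 2,3p; python3 go.py .4186 .0409 .17;  python3 -c "
from h import *
st()"
```

```text
goto 1.0659591780873819e-13 [-0.32 -0.61  2.18  0.37  1.15  0.51]
shift [  18.    6. -226.]
goto 1.6029295489219142e-15 [-0.36 -0.65  2.14  0.37  1.24  0.5 ]
shift [ -13.   12. -222.]
shift mm [ -16.    25.7 -220. ] norm 222.0 az z -54.6 c 148.6
tcp_pos: [0.5198, -0.1516, 0.1883]
tcp_rot: [0.669, 0.541, 0.456, -0.228]
shift mm [   3.1  -30.3 -216.2] norm 218.0 az z -68.7 c 148.9
t 87.92 p [ 0.5198 -0.1516  0.1883] x [ 0.481   0.1878 -0.8564] y [0.7978 0.3113 0.5163] z [ 0.3636 -0.9316 -0.0001] q [-0.6919 -0.2017  1.7789  0.486   1.3119  0.4407] F [0.6171 0.752  0.4608] w 44.0
```

```bash
python3 -m jog '[[[0,-6,-40],0],[[1,-12,-80],0],[[2,-18,-120],0],[[2,-24,-160],0],[[3,-28,-198],0]]' |sed -n 2,3p; python3 -m jog '[[[0,-2,-18],0],[[0,-2,-18],0],[[0,-2,-18],0]]' |sed -n 2,3p; python3 - <<'E'
from meas import *
st(); shot("wrist","w52")
E
```

```text
tcp_pos: [0.4256, 0.0262, 0.1699]
tcp_rot: [0.668, 0.541, 0.456, -0.228]
tcp_pos: [0.4187, 0.0419, 0.1702]
tcp_rot: [0.67, 0.54, 0.456, -0.227]
t 88.58 p [0.4187 0.0419 0.1702] x [ 0.4805  0.1889 -0.8564] y [0.7972 0.3131 0.5163] z [ 0.3656 -0.9308 -0.0001] q [-0.3239 -0.6252  2.0878  0.3555  1.2655  0.8365] F [ 0.1278 -0.2565  0.4613] w 43.6
```

```bash
python3 - <<'E'
from meas import *
R,p=tool(); im,d,X=shot("wrist","w53")
print("knob top",rayplane("wrist",[(253,243)],.040,R,p))
c0=np.array([.415,.04])
m=(np.abs(X[...,2]-.014)<.003)&(np.hypot(X[...,0]-c0[0],X[...,1]-c0[1])<.06)
P=X[m]; hull=cv2.minEnclosingCircle(P[:,:2].astype(np.float32)); print("plate",hull,np.median(P[:,2]))
E
```

```text
knob top [[0.4298 0.0427 0.04  ]]
plate ((0.4283856451511383, 0.0431111678481102), 0.047307707369327545) 0.014450424381967891
```

```bash
python3 go.py .433 .0445 .08; python3 go.py .433 .0445 .0245
```

```text
shift mm [ 84.9 -34.7   1.2] norm 92.0 az z -68.8 c 148.9
shift mm [132.4 -63.3   1.2] norm 147.0 az z -68.8 c 148.9
```

```bash
python3 -m jog '[[[20,-8,1],0],[[42,-17,1],0],[[64,-26,1],0],[[85,-35,1],0],[[85,-35,1],0]]' |sed -n 2,3p; python3 -m jog '[[[12,-7,0],0],[[24,-15,0],0],[[36,-22,0],0],[[43,-26,0],0],[[43,-26,0],0]]' |sed -n 2,4p; python3 -m jog '[[[0,0,0],0],[[0,0,0],0]]' |sed -n 2,4p; python3 go.py .433 .0445 .0245; python3 -c "
from h import *
shot('wrist','w54')"
```

```text
tcp_pos: [0.4295, 0.0448, 0.0739]
tcp_rot: [0.665, 0.541, 0.459, -0.231]
tcp_pos: [0.4317, 0.0446, 0.0285]
tcp_rot: [0.668, 0.542, 0.456, -0.229]
ft_force: [-0.0, -0.4, -1.1]
tcp_pos: [0.4334, 0.0445, 0.0313]
tcp_rot: [0.669, 0.542, 0.454, -0.228]
ft_force: [-0.6, -0.3, 0.7]
shift mm [ 5.6 -3.8 -0.1] norm 7.0 az z -68.8 c 148.8
```

```bash
python3 go.py .433 .0445 .0245; python3 -m jog '[[[3,-2,0],0],[[5.5,-4,0],0],[[5.5,-4,0],0],[[5.5,-4,0],0]]' && python3 go.py .433 .0445 .0245
```

```text
shift mm [ 5.7 -3.9 -0. ] norm 7.0 az z -68.8 c 148.8
time_s: 90.07
tcp_pos: [0.4315, 0.045, 0.0229]
tcp_rot: [0.669, 0.542, 0.456, -0.228]
ft_force: [0.3, 1.2, 0.2]
width: 0.464
shift mm [-0.8  1.9  1. ] norm 2.0 az z -68.8 c 148.9
```

```bash
python3 -m jog '[[[0,0,0],0],[[0,0,0],0],[[0,0,0],0],[[0,0,0],0],[[0,0,0],0]]' 5 30 && python3 -m jog '[[[0,0,0],0],[[0,0,0],0],[[0,0,0],0]]'
```

```text
time_s: 90.48
tcp_pos: [0.4319, 0.0449, 0.0233]
tcp_rot: [0.669, 0.542, 0.455, -0.228]
ft_force: [0.9, 0.4, -0.4]
width: 0.249
time_s: 90.73
tcp_pos: [0.4319, 0.0449, 0.0233]
tcp_rot: [0.669, 0.542, 0.455, -0.228]
ft_force: [-0.1, -0.8, 0.6]
width: 0.245
```

```bash
python3 nxt.py .44 .04 .17 2>&1 | tail -5; python3 nxt.py .585 -.1127 .2 2>&1 | tail -5; python3 -m jog '[[[-5,3,0],0],[[-17,10,0],0],[[-34,20,0],0],[[-51,31,0],0],[[-68,41,0],0]]'
```

```text
now [-0.296 -0.451  2.298  0.422  0.897  0.706] tilt 31.1 x [ 0.481  0.188 -0.856] [0.432 0.045 0.023]
goto 2.031583300035564e-10 [-0.3  -0.56  2.06  0.35  1.23  0.85]
shift [-123.   81.    7.]
now [-0.296 -0.451  2.298  0.422  0.897  0.706] tilt 31.1 x [ 0.481  0.188 -0.856] [0.432 0.045 0.023]
goto 2.066299613732738e-15 [-0.53 -0.11  1.68  0.44  1.25  0.6 ]
shift [-107.  165.  202.]
time_s: 91.15
tcp_pos: [0.4312, 0.045, 0.1031]
tcp_rot: [0.668, 0.541, 0.456, -0.229]
ft_force: [-0.0, -0.8, -0.5]
width: 0.246
```

```bash
python3 go.py .44 .04 .17; python3 go.py .5834 -.1125 .17
```

```text
shift mm [-54.1  40.    7.7] norm 68.0 az z -68.8 c 149.0
shift mm [-13.9 107.5 201.8] norm 229.0 az z -68.8 c 149.0
```

```bash
python3 -m jog '[[[-15,10,0],0],[[-35,24,2],0],[[-54,38,6],0],[[-54,38,6],0],[[-54,38,6],0]]' && python3 go.py .5834 -.1125 .17
```

```text
time_s: 91.57
tcp_pos: [0.4386, 0.0406, 0.1693]
tcp_rot: [0.669, 0.541, 0.455, -0.228]
ft_force: [-0.1, 0.4, -0.9]
width: 0.25
shift mm [ 40.6  68.4 195.1] norm 211.0 az z -68.8 c 148.8
```

```bash
python3 -m jog '[[[4,7,20],0],[[11,19,54],0],[[18,31,88],0],[[25,43,122],0],[[32,54,156],0]]' && python3 -m jog '[[[3,5,14],0],[[7,11,33],0],[[8,13,38],0],[[8,13,38],0],[[8,13,38],0]]' && python3 go.py .5834 -.1125 .17
cat > v.py <<'E'
import cv2,sys,numpy as np
from h import *
for n in ('wrist','scene'):
    im,d,c=shot(n,sys.argv[1]+n[0]) 
E
sed -n 1,60p h.py; cat rim.py
```

```text
time_s: 91.98
tcp_pos: [0.5527, -0.0824, 0.1653]
tcp_rot: [0.667, 0.542, 0.457, -0.229]
ft_force: [0.4, 0.3, 0.2]
width: 0.246
time_s: 92.4
tcp_pos: [0.5799, -0.1107, 0.1664]
tcp_rot: [0.667, 0.542, 0.457, -0.229]
ft_force: [0.9, -0.7, -1.6]
width: 0.246
shift mm [-1.7  4.1  2.9] norm 5.0 az z -68.8 c 149.0
import numpy as np, cv2
from scipy.spatial.transform import Rotation as Ro
from bench import env, optics
np.set_printoptions(precision=4,suppress=True)
def tool(s=None):
    s=s or env.state()
    w,x,y,z=s["tcp_rot"]; return Ro.from_quat([x,y,z,w]).as_matrix(), np.array(s["tcp_pos"])
def cam(n,shape=(384,512)):
    i=optics.camera_info(n); f=shape[0]/2/np.tan(np.radians(i["fovy"]/2))
    return i,f
def cloud(n,d,R=None,p=None):
    i,f=cam(n); v,u=np.mgrid[0:384,0:512]
    X=np.stack([(u-i["cx"])/f*d,(v-i["cy"])/f*d,d],-1)
    if n=="wrist":
        H=np.array(i["hand_eye"]); X=X@H[:3,:3].T+H[:3,3]; X=X@R.T+p
    else: X=(X-i["t"])@i["R"]
    X[d<=0]=np.nan
    return X
def shot(n,tag):
    R,p=tool(); im,d=optics.grab_frame(n); cv2.imwrite(f"pics/{tag}.png",im)
    return im,d,c
[... 158 characters left out ...]
rray(s["ft_force"]),"w",round(s["width"]*94,1))
from meas import *
from scipy.optimize import least_squares
import sys
def rim(tag,zr,c0,tol=.012):
    im,d,X=shot("wrist",tag)
    m=(np.abs(X[...,2]-zr)<tol)&(np.abs(np.hypot(X[...,0]-c0[0],X[...,1]-c0[1])-.044)<.012)
    P=X[m]; P=P[np.isfinite(P).all(1)]
    for _ in range(4):
        A=np.c_[P[:,:2]-c0,np.ones(len(P))]; k,*_r=np.linalg.lstsq(A,P[:,2],rcond=None)
        r=P[:,2]-A@k; P=P[np.abs(r)<max(.0015,1.5*np.std(r))]
    s=least_squares(lambda c:np.hypot(P[:,0]-c[0],P[:,1]-c[1])-.044,c0,loss="soft_l1",f_scale=.002)
    print("rim n",len(P),"slope deg",np.degrees(k[:2]).round(1),"z",k[2].round(4),"centre",s.x.round(4))
    return s.x
```

```bash
python3 -m jog '[[[0,2,2],0],[[0,2,2],0],[[0,2,2],0]]' && python3 v.py l1 && python3 -c "
import cv2,numpy as np
a=cv2.imread('pics/l1w.png');b=cv2.imread('pics/l1s.png')
cv2.imwrite('pics/l1.png',cv2.resize(np.hstack([a,b]),(800,300)))"
```

```text
time_s: 92.65
tcp_pos: [0.5833, -0.1123, 0.1699]
tcp_rot: [0.669, 0.541, 0.455, -0.228]
ft_force: [-0.4, -0.6, -0.9]
width: 0.244
```

View pics/l1.png

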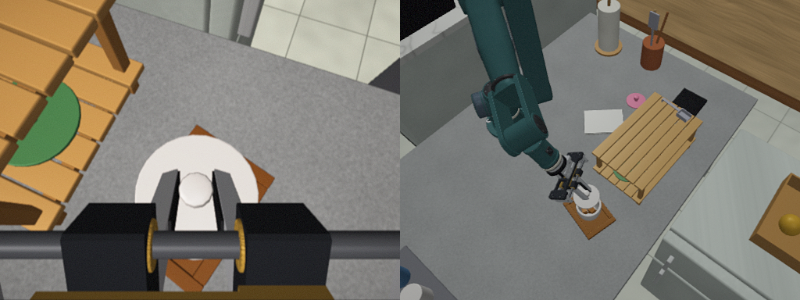

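```bash
cat > lidfit.py <<'E'
from h import *
import sys
from scipy.optimize import least_squares
def lid(tag,zt,c0,n="wrist",tol=.008):
    im,d,X=shot(n,tag)
    c0=np.array(c0)
    m=(np.abs(X[...,2]-zt)<tol)&(np.hypot(X[...,0]-c0[0],X[...,1]-c0[1])<.058)&(im.min(-1)>140)
    m&=np.hypot(X[...,0]-c0[0],X[...,1]-c0[1])>.018
    P=X[m]
    for _ in range(4):
        A=np.c_[P[:,:2]-c0,np.ones(len(P))]; k,*_r=np.linalg.lstsq(A,P[:,2],rcond=None)
        r=P[:,2]-A@k; P=P[np.abs(r)<max(.0015,1.5*np.std(r))]
    # outline: convex hull
    h=cv2.convexHull(P[:,:2].astype(np.float32))[:,0]
    s=least_squares(lambda c:np.hypot(h[:,0]-c[0],h[:,1]-c[1])-c[2],[*c0,.0475],loss="soft_l1",f_scale=.001)
    s2=least_squares(lambda c:np.hypot(h[:,0]-c[0],h[:,1]-c[1])-.0475,c0,loss="soft_l1",f_scale=.001)
    print(n,"n",len(P),"slope deg",np.degrees(k[:2]).round(1),"z",k[2].round(4),"free",s.x.round(4),"fixed",s2.x.round(4))
if __name__=="__main__":
    a=list(map(float,sys.argv[2:5]))
    lid(sys.argv[1]+"w",a[2],a[:2])
E
python3 lidfit.py l2 .580 -.114 .1606
python3 - <<'E'
from h import *
im,d,X=shot("top","l2t")
st()
E
```

```text
wrist n 7777 slope deg [ 0.9 -0.7] z 0.1609 free [ 0.5761 -0.1154  0.0468] fixed [ 0.5754 -0.1156]
t 92.85 p [ 0.5834 -0.1127  0.1699] x [ 0.4814  0.1877 -0.8562] y [0.7982 0.3097 0.5167] z [ 0.3622 -0.9321 -0.0007] q [-0.5323 -0.1011  1.7294  0.452   1.1937  0.5678] F [-0.1012  0.0806 -1.8108] w 23.4
```

View pics/l2t.png

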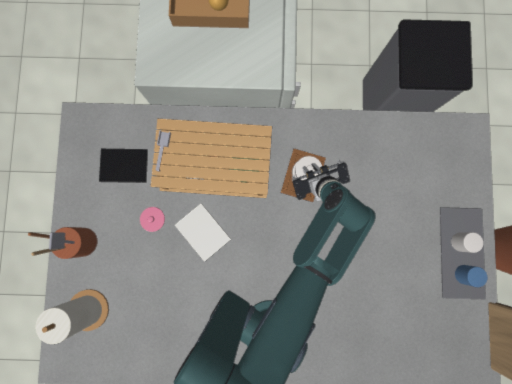

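View pics/l1s.png

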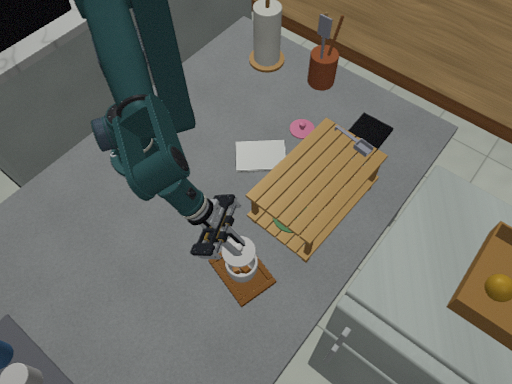

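```bash
python3 - <<'E'
from h import *
im,d,X=shot("wrist","l3w")
R,p=tool()
k=(X[...,2]>.178)&(X[...,2]<.192)&(np.hypot(X[...,0]-.58,X[...,1]+.114)<.02)&(im.min(-1)>140)
P=X[k]; z=np.median(P[:,2]); T=P[np.abs(P[:,2]-np.percentile(P[:,2],90))<.002]
(c,r)=cv2.minEnclosingCircle(T[:,:2].astype(np.float32)); print("knob",len(T),z,c,r,T[:,:2].mean(0),T.min(0),T.max(0))
m=(np.abs(X[...,2]-.1609)<.004)&(np.hypot(X[...,0]-.58,X[...,1]+.114)<.06)&(im.min(-1)>120)
Q=X[m]; h=cv2.convexHull(Q[:,:2].astype(np.float32))[:,0]
for c in ((.5761,-.1154),(.5799,-.1143)):
    a=np.degrees(np.arctan2(h[:,1]-c[1],h[:,0]-c[0])); rr=np.hypot(*(h-c).T)
    o=np.argsort(a); print(np.c_[a,rr*1000][o][::3].round(1).tolist())
E
```

```text
knob 1276 0.18639745547298872 (0.5755477547645569, -0.11528287082910538) 0.011128746904432774 [ 0.5757 -0.1155] [ 0.5646 -0.1261  0.1854] [ 0.5865 -0.1046  0.1889]
[[-163.3, 46.7], [-157.8, 46.7], [-74.4, 47.1], [-67.2, 47.4], [-42.8, 47.3], [-15.0, 47.3], [-2.3, 46.9], [7.4, 46.7], [25.4, 47.2], [39.8, 46.6], [61.0, 46.5], [78.2, 47.0], [107.0, 46.9], [118.7, 46.6]]
[[-163.3, 50.7], [-158.3, 50.6], [-79.2, 47.3], [-72.0, 47.1], [-47.1, 45.4], [-17.7, 44.0], [-4.0, 43.2], [6.6, 42.8], [26.3, 43.3], [41.9, 43.0], [64.7, 43.8], [82.6, 45.3], [111.8, 47.1], [123.3, 47.6]]
```

View pics/l3w.png

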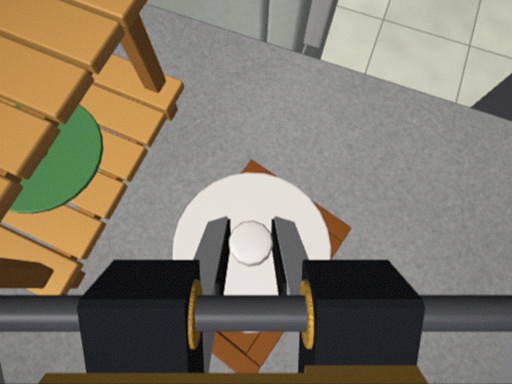

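```bash
python3 -m jog '[[[13,-8,0],0],[[27,-16,0],0],[[38,-22,0],0],[[44,-26,0],0],[[44,-26,0],0]]' && python3 -m jog '[[[0,0,0],0],[[0,0,0],0]]' && python3 - <<'E'
from h import *
im,d,X=shot("scene","l4s")
st()
c=im[205:305,190:290]; cv2.imwrite("pics/l4c.png",cv2.resize(c,None,fx=6,fy=6,interpolation=cv2.INTER_CUBIC))
E
python3 lidfit.py l4 .578 -.114 .112
```

```text
time_s: 93.32
tcp_pos: [0.5826, -0.112, 0.1156]
tcp_rot: [0.667, 0.542, 0.457, -0.229]
ft_force: [0.4, -0.2, -1.2]
width: 0.249
time_s: 93.48
tcp_pos: [0.5846, -0.1131, 0.1194]
tcp_rot: [0.669, 0.542, 0.455, -0.228]
ft_force: [0.2, -0.2, -0.6]
width: 0.246
t 93.53 p [ 0.5847 -0.1132  0.1197] x [ 0.4828  0.187  -0.8556] y [0.7976 0.3096 0.5177] z [ 0.3617 -0.9323  0.0003] q [-0.5318 -0.0623  1.7972  0.4739  1.0964  0.5157] F [-0.512   0.6557 -1.806 ] w 23.5
wrist n 7732 slope deg [ 0.9 -0.7] z 0.1106 free [ 0.5775 -0.1161  0.0468] fixed [ 0.5768 -0.1163]
```

View pics/l4c.png

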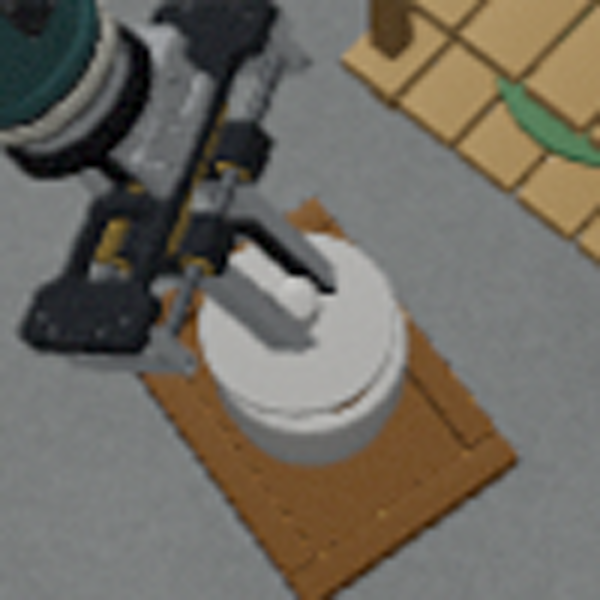

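```bash
cat > ov.py <<'E'
from h import *
import sys
def ov(src,out,items,x0=190,y0=205,w=100,S=6):
    im=cv2.imread(src); i,f=cam("scene")
    c=cv2.resize(im[y0:y0+w,x0:x0+w],None,fx=S,fy=S,interpolation=cv2.INTER_CUBIC)
    t=np.linspace(0,2*np.pi,73)
    for (x,y,z,r,col) in items:
        P=np.stack([x+r*np.cos(t),y+r*np.sin(t),0*t+z],1)@np.array(i["R"]).T+i["t"]
        u=P[:,0]/P[:,2]*f+i["cx"]; v=P[:,1]/P[:,2]*f+i["cy"]
        q=np.stack([(u-x0+.5)*S-.5,(v-y0+.5)*S-.5],1)
        cv2.polylines(c,[q.round().astype(np.int32)],True,col,1)
    cv2.imwrite(out,c)
if __name__=="__main__":
    ov("pics/l4s.png","pics/l4o.png",[(.5812,-.115,.1104,.0475,(0,0,255)),(.5775,-.1161,.1104,.0475,(255,0,0)),(.580,-.1142,.087,.048,(0,255,0)),(.580,-.1142,.057,.048,(0,255,0)),(.580,-.1142,.087,.040,(0,255,255))])
E
python3 ov.py
```

```text
(no output)
```

View pics/l4o.png

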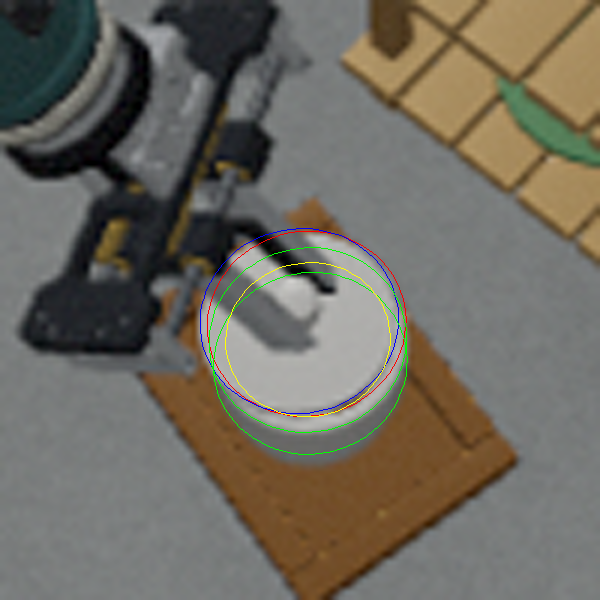

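```bash
python3 - <<'E'
from ov import *
import cv2
ov("pics/l4s.png","pics/l4p.png",[],x0=215,y0=235,w=60,S=12)
from bench import optics
i=optics.camera_info("scene")
f=192/np.tan(np.radians(i["fovy"]/2))
def pr(X):
    P=np.array(i["R"])@X+i["t"]; return P[:2]/P[2]*f+[i["cx"],i["cy"]]
b=np.array([.58,-.1142,.087])
for e in np.eye(3)*.001: print(pr(b+e)-pr(b))
E
```

```text
[0.2623 0.2004]
[ 0.2209 -0.2505]
[-0.0141 -0.1327]
```

View pics/l4p.png

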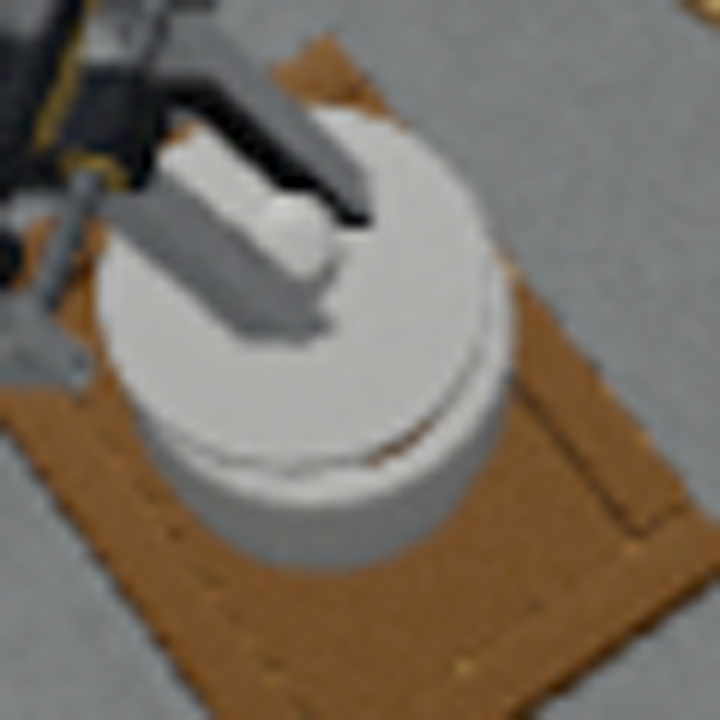

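```bash
python3 -m jog '[[[1.8,3,-0.8],0],[[1.8,3,-0.8],0],[[1.8,3,-0.8],0],[[1.8,3,-0.8],0]]' && python3 lidfit.py l5 .58 -.114 .1106 && python3 - <<'E'
from ov import *
im,d,X=shot("scene","l5s"); st()
ov("pics/l5s.png","pics/l5p.png",[(.5803,-.1145,.1104,.0475,(0,0,255)),(.5803,-.1145,.087,.048,(0,255,0))],x0=215,y0=235,w=60,S=12)
E
```

```text
time_s: 93.92
tcp_pos: [0.5871, -0.1107, 0.1186]
tcp_rot: [0.669, 0.541, 0.455, -0.228]
ft_force: [0.5, -0.3, -1.0]
width: 0.246
wrist n 7704 slope deg [ 0.9 -0.6] z 0.1095 free [ 0.5799 -0.1137  0.0468] fixed [ 0.5791 -0.1139]
t 94.02 p [ 0.587  -0.1108  0.1185] x [ 0.4811  0.1878 -0.8563] y [0.7985 0.3093 0.5164] z [ 0.3619 -0.9322 -0.0012] q [-0.5245 -0.0573  1.7946  0.4717  1.093   0.5226] F [-0.1671 -0.6251 -1.5398] w 23.3
```

View pics/l5p.png

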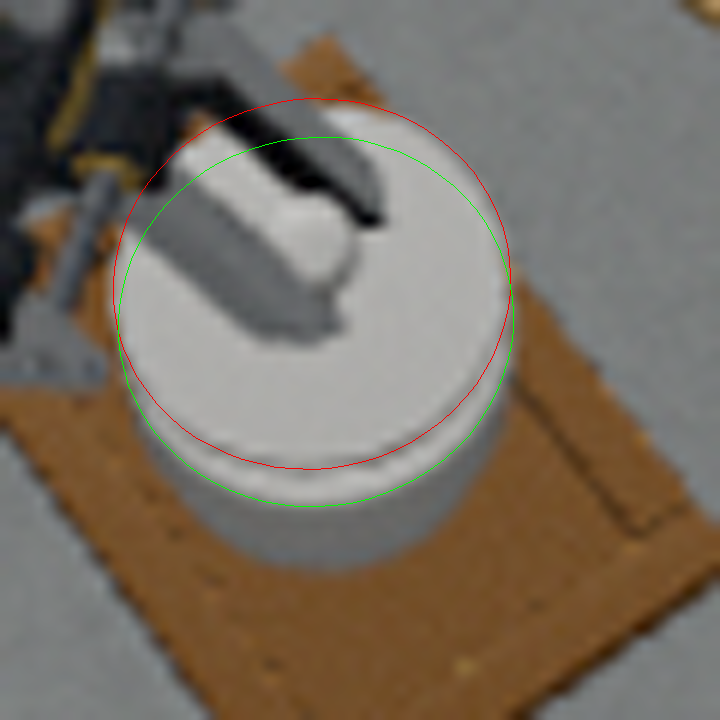

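```bash
python3 -m jog '[[[3,-2,0],0],[[6,-3.5,0],0],[[9,-5.3,0],0],[[9,-5.3,0],0],[[9,-5.3,0],0]]' && python3 -m jog '[[[1.5,-0.9,0],0],[[3,-1.8,0],0],[[3,-1.8,0],0],[[3,-1.8,0],0]]'; python3 go.py .587 -.1108 .1023
```

```text
time_s: 94.43
tcp_pos: [0.5867, -0.1105, 0.1072]
tcp_rot: [0.668, 0.542, 0.456, -0.228]
ft_force: [-0.4, -0.1, -1.6]
width: 0.248
time_s: 94.77
tcp_pos: [0.587, -0.1107, 0.1043]
tcp_rot: [0.669, 0.542, 0.455, -0.228]
ft_force: [0.6, -0.3, -1.7]
width: 0.25
shift mm [ 1.7 -1.1  0.1] norm 2.0 az z -68.8 c 148.9
```

Boss is in with no contact force; lowering onto the rim.

```bash
python3 -m jog '[[[0.8,-0.5,0],0],[[1.5,-0.9,0],0],[[1.5,-0.9,0],0],[[1.5,-0.9,0],0]]'; python3 lidfit.py l6 .58 -.114 .094
```

```text
time_s: 95.1
tcp_pos: [0.5873, -0.1109, 0.1032]
tcp_rot: [0.669, 0.542, 0.455, -0.228]
ft_force: [-1.1, -0.5, 0.5]
width: 0.249
wrist n 7693 slope deg [ 0.5 -0.6] z 0.0941 free [ 0.58   -0.1137  0.0468] fixed [ 0.5793 -0.114 ]
```

```bash
python3 -m jog '[[[0.4,-0.2,0],0],[[0.4,-0.2,0],0],[[0.4,-0.2,0],0]]'; python3 -m jog '[[[0,0,0],0],[[0,0,0],0],[[0,0,0],0],[[0,0,0],0],[[0,0,0],0]]' 44; python3 lidfit.py l7 .58 -.114 .094
```

```text
time_s: 95.4
tcp_pos: [0.5875, -0.1108, 0.103]
tcp_rot: [0.669, 0.542, 0.455, -0.228]
ft_force: [-1.2, 0.2, 3.3]
width: 0.25
time_s: 95.82
tcp_pos: [0.587, -0.1106, 0.102]
tcp_rot: [0.669, 0.542, 0.456, -0.228]
ft_force: [0.3, 0.3, -0.4]
width: 0.469
wrist n 8465 slope deg [-0. -0.] z 0.0935 free [ 0.5802 -0.1137  0.0466] fixed [ 0.5793 -0.114 ]
```

Level and seated. Retreat.

```bash
python3 -m jog '[[[-8,0,0],0],[[-25,0,0],0],[[-55,0,0],0],[[-85,0,0],0],[[-100,0,0],0]]'; python3 -m jog '[[[-15,0,0],0],[[-35,0,0],0],[[-35,0,0],0],[[-35,0,0],0]]'; python3 lidfit.py l8 .58 -.114 .093; python3 - <<'E'
from ov import *
shot("scene","l8s"); shot("top","l8t"); st()
ov("pics/l8s.png","pics/l8p.png",[],x0=215,y0=235,w=60,S=9)
E
python3 -c "
import cv2,numpy as np
a=cv2.imread('pics/l8w.png');b=cv2.imread('pics/l8s.png')
cv2.imwrite('pics/l8.png',np.vstack([cv2.resize(a,(400,300)),cv2.resize(b,(400,300))]))"
```

```text
time_s: 96.28
tcp_pos: [0.539, -0.1306, 0.1922]
tcp_rot: [0.671, 0.541, 0.453, -0.228]
ft_force: [0.4, -0.2, 0.4]
width: 0.47
time_s: 96.62
tcp_pos: [0.5224, -0.1368, 0.2195]
tcp_rot: [0.67, 0.541, 0.454, -0.228]
ft_force: [-0.0, 0.6, -0.8]
width: 0.467
wrist n 5518 slope deg [ 0.1 -0.1] z 0.0934 free [ 0.5795 -0.114   0.0468] fixed [ 0.5795 -0.1139]
t 96.77 p [ 0.5219 -0.1356  0.2164] x [ 0.4794  0.1891 -0.857 ] y [0.7994 0.3088 0.5153] z [ 0.3621 -0.9321 -0.0032] q [-0.658  -0.2274  1.7433  0.4707  1.3528  0.5038] F [ 0.2323  0.4456 -0.5155] w 44.0
```

View pics/l8.png

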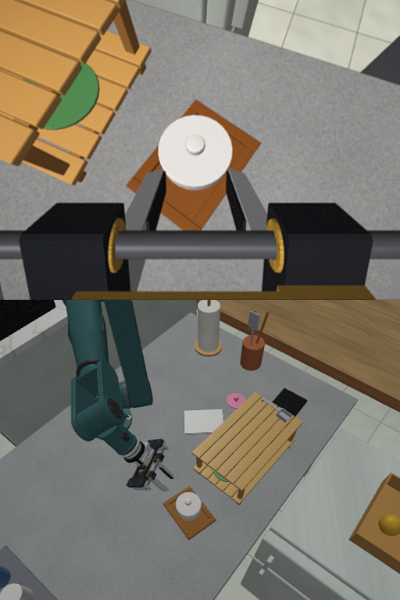

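View pics/l8p.png

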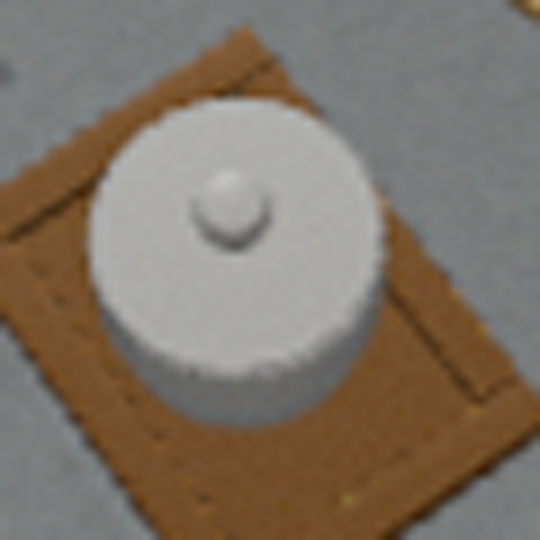

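View pics/l8t.png

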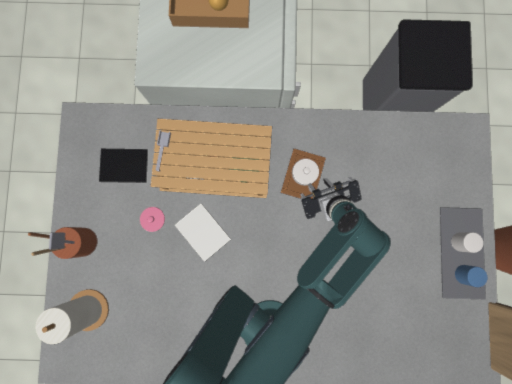

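The lid sits level and centred on the bowl (scene px ~(240,250)), with the bowl in the tray. No lumps show on the worktop, and the scoop and green lid are where they were. Handing in.

```bash
python3 -c "
from bench import env
print(env.sign_off())"
```

```text
the job is handed in; nothing more can be done
None
```

The sugar tray is laid and the job is handed in at about 97 s of the 210 s. No verdict was reported, and one contact force and one joint reading on the way were over their limits.

**What I did:** I slid the tray out past the shelf's edge, turned it over and laid it right way up, flat on the worktop. I took the lid off by its knob and set it aside, stood the bowl in the tray, put all four lumps in it and set the lid back on.

**Last checks:**
- **Lid:** The plate is level within about 0.1° and its top is at z = 0.0934 m, against 0.093 m expected. It is about 0.5 mm off the bowl's centre.
- **Bowl and tray:** The bowl is upright in the tray.
- **Lumps:** I saw none on the worktop, though the arm hides part of it in the top view. All four were seen in the bowl before it was covered.
- **Other things:** The scoop and the silicone lid show where they were. I did not look at the spoon and the clip again at the end; they are on the lower tier, mostly hidden.
- **Gripper:** It is open and touching nothing.

**Over limits or disagreeing:**
- The fingers pressed on the shelf with about 43 N once.
- There was one contact of about 47 N by the fingers or arm while tilting the tool. If that was the arm or gripper body, it is over the 40 N limit.
- Joint 5 read 2.655 for a moment, against its limit of 2.65.
- While the lid was held, the wrist camera put it about 4 mm from where its position on the worktop implied. The scene camera agreed with the new reading, so I corrected by that before lowering.

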